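# Mix and stow the dressing bottles

## Robot

A 6-joint arm with a two-finger parallel gripper is mounted at the origin on the work surface. World frame = base frame: x ahead of the robot, y to its left, z up, the work surface at z = 0. Lengths are in m, angles in rad, forces in N, time in s.
With the tool pointing down it reaches from about 0.375 to 0.9 m from the base axis. Payload 3.1 kg.
Tool frame: the origin (TCP) lies at the very end of the fingers, on their centre line; the grasp point (between the pads) lies 19 mm behind it (tcp_to_grasp is the distance from the TCP to the grasp point, in m); z points along the fingers, y is the direction in which the jaws open and shut (so a half turn about z gives the same grasp; the last joint's range is limited). The gripper opens to 85 mm and grips with 20 to 120 N. Pads are 22 mm wide; open, the fingers measure 114 mm over their backs; the gripper's body (76 mm by 85 mm) begins 54 mm behind the grasp point. The pads swing forward as they close: fully open they stand 13 mm farther back than shut.
Start: joints at [-1.304, 0.527, 1.433, -0, 1.181, -0.178], TCP at [0.27, -0.564, 0.196] pointing down, gripper open.
Joint ranges: [-3.08, 3.08], [-0.75, 2.2], [0.22, 2.44], [-1.43, 4.57], [0, 2.65], [-2.85, 2.85]. Speed limits (rad/s): [2.79, 2.79, 3.14, 3.14, 3.14, 3.14].

## Interface

Orientations are given as a unit quaternion [x, y, z, w].
In Python, from station import sense, snapshot, camera_info, sign_off, tcp_to_grasp gives the robot as it stands.
- The arm moves only by the shell command python3 -m inch 'ROWS' [FORCE]. ROWS is JSON, a list of rows, each a list of 3 entries, a list of its own where there are three numbers: the closure, from -1 (fully open) to 1 (shut), so that 0 is half open, then the shift along the tool's x, y, z normalised to -1 to 1, where 1 is 10 cm, then the turn, a rotation vector about the tool's x, y, z normalised to -1 to 1, where 1 is 360 degrees. In form: [[jaw, [dx, dy, dz], [ax, ay, az]], ...]. A call has 1 to 20 rows; each row is the pose to reach, as a shift and turn from the pose commanded when the call began, along the tool's axes at that moment, turning the shorter way round; what a row does not reach only later rows make up. A row lasts 1/10 s, in which the tool goes at most 50 mm and 8.59 degrees, less where a joint would pass 70% of its speed; a pose out of reach is approached as far as the arm can. A call with a number of a shift or a turn outside -1 to 1 is refused whole. A call with a gripper value outside its range is refused whole. The fingers move at their own pace and stop on an object; FORCE is the grip in N (left out, the last holds). Time passes only in rows, so rows that repeat a pose let the fingers close. It gives the time, the measured TCP pose, the force and the opening at its end, in the units of the state.
- sense(): the state, without advancing time (a new reading comes with each control period).
- snapshot(name): name is "side" or "top" or "wrist"; returns (picture, depth): 400x640x3 uint8, blue, green, red; 400x640 float32, m along the optical axis (not along the pixel's ray), 0 where there is no reading.
- camera_info(name): a dict with "K" (3x3 intrinsics, pixels), "origin" and "orientation" of the camera in the world. Camera axes: x right, y down, z forward; pixel columns grow to the right and rows downward; lengths in m; the calibration is good to about 2 mm. A picture is of the moment at which its call begins: read the wrist's pose just before it. camera_info takes no time and is no camera call; for the wrist camera it gives the pose at the moment of the call.
- sign_off(): hands the job in, once; it reports no verdict.
The state is a dict: "t": time; "q": joint angles; "qd": joint speeds; "tau": joint torques, N m; "tcp_pos": TCP position; "tool_rot": TCP orientation; "force": force on the tool from outside, world axes, zero at the start; "ft_torque": the same for the moment, N m; "finger_gap": opening from 0.0 (shut) to 1.0 (fully open).
Only numpy, scipy, OpenCV 4.12 (cv2) and the standard library are available. Lean on these libraries where they do the work, as an engineer would, in place of code of your own. Each camera call takes 0.05 s, during which the arm holds its last target.

## Task

Close every dressing bottle on the counter with a stopper, pushed fully home, then mix each closed bottle by holding it and pressing it right down on the middle of the mixer's sprung pad for about two seconds, the tallest bottle first and the shortest last. Stand all the bottles, stoppered and upright, fully down in empty wells of the round caddy, one to a well. Leave any stopper you do not need in its stand, and do not disturb the pepper mill or the other kitchen things.

Things in the scene. Friction and masses are not known exactly. Their poses are not given: they have to be found in the camera images.
- bottle_tall: the tall white ceramic bottle, 116 mm high unstoppered, about 0.32 kg: body 66 mm in diameter, 60 mm high with a steel-weighted foot (its edge tapers to 63 mm in the lowest 4 mm), 14 mm sloping shoulder, straight neck 30 mm outside, 42 mm long, with a 22 mm open bore as deep. Origin: centre of the underside, z up its axis. May be absent (None); two or three bottles are there.
- bottle_mid: the middle-sized white ceramic bottle, 100 mm high unstoppered, about 0.32 kg: body 66 mm in diameter, 44 mm high with a steel-weighted foot (its edge tapers to 63 mm in the lowest 4 mm), 14 mm sloping shoulder, straight neck 30 mm outside, 42 mm long, with a 22 mm open bore as deep. Origin: centre of the underside, z up its axis. May be absent (None); two or three bottles are there.
- bottle_short: the short white ceramic bottle, 84 mm high unstoppered, about 0.32 kg: body 66 mm in diameter, 28 mm high with a steel-weighted foot (its edge tapers to 63 mm in the lowest 4 mm), 14 mm sloping shoulder, straight neck 30 mm outside, 42 mm long, with a 22 mm open bore as deep. Origin: centre of the underside, z up its axis. May be absent (None); two or three bottles are there.
- stopper0: tapered stopper, all three alike, 25 g: cork plug 26 mm long, 14 mm wide at the tip and 20 mm at the top; wooden flange 30 mm wide, 5 mm thick; round grip 20 mm wide, 22 mm high. Starts upright, hanging by its flange in a hole of the stand. Origin: centre of the plug's tip, z up. Fully home in a bottle, the flange rests on the rim, plug tip 26 mm below the rim. Fits any bottle.
- stopper1: tapered stopper, all three alike, 25 g: cork plug 26 mm long, 14 mm wide at the tip and 20 mm at the top; wooden flange 30 mm wide, 5 mm thick; round grip 20 mm wide, 22 mm high. Starts upright, hanging by its flange in a hole of the stand. Origin: centre of the plug's tip, z up. Fully home in a bottle, the flange rests on the rim, plug tip 26 mm below the rim. Fits any bottle.
- stopper2: tapered stopper, all three alike, 25 g: cork plug 26 mm long, 14 mm wide at the tip and 20 mm at the top; wooden flange 30 mm wide, 5 mm thick; round grip 20 mm wide, 22 mm high. Starts upright, hanging by its flange in a hole of the stand. Origin: centre of the plug's tip, z up. Fully home in a bottle, the flange rests on the rim, plug tip 26 mm below the rim. Fits any bottle.
- stand: fixed light-wood block 50 x 165 mm and 34 mm high with three through holes 26 mm in diameter in a row along its y axis, at -55, 0 and +55 mm; each holds a stopper, whose flange rests on the block's top. Origin at the centre of its underside.
- mixer_top (a point): centre of the top face of the mixer's round rubber pad (80 mm in diameter) when it is not pressed, 60 mm above the counter; this point does not move with the pad. The mixer is a fixed low round steel base, 104 mm in diameter, whose steel top lies 15 mm below the pad's face.
- pad (a joint): how far the sprung pad is pressed down, m: 0 at rest, 0.008 fully down. It starts to give at about 4.5 N (a bottle's weight does not press it) and is fully down at about 8.5 N; it springs back when released.
- well0 (a point): centre of the floor of a well of the round caddy, 6 mm above the counter. The caddy is a fixed wooden disc, 216 mm wide, 6 mm thick, with four upright steel rings (the wells), centres 64 mm from the disc's centre and 90 mm apart; each ring is 71 mm wide inside, 79 mm outside, 30 mm high. This well is empty.
- well1 (a point): the same for the second well, empty
- well2 (a point): the same for the third well, empty
- pepper_mill: dark turned-wood pepper mill, 54 mm in diameter at the foot, 137 mm high, standing in the caddy's fourth well, a bystander to be left alone. Origin at the centre of its underside.
- mug: blue mug, 80 mm wide, 92 mm high, a bystander to be left alone. Origin at the centre of its underside.
- jar: amber jar with a steel cap, 66 mm wide, 85 mm high, a bystander to be left alone. Origin at the centre of its underside.
- salt: small steel salt shaker, 40 mm wide, 66 mm high, a bystander to be left alone. Origin at the centre of its underside.
- tumbler: clear upturned tumbler, 68 mm wide, 85 mm high, a bystander to be left alone. Origin at the centre of its underside.
There are look-alikes about, which are no part of the job. What is shaped like the bottle_tall but pink or yellow is not meant. What is shaped like the stopper0 but pink is not meant.

How it is judged:
On the way, in this order (a step that is already met when the one before it is completed fails the run):
1. the tall bottle, with a stopper fully home in it, is held pressed right down on the middle of the mixer's pad (passed over if that bottle is absent) (horizontal distance between bottle_tall and mixer_top below 0.015 m and z of bottle_tall in the frame of mixer_top between -0.011 and -0.0062 m and angle between bottle_tall's own z axis and vertical below 0.15 rad and ((horizontal distance between stopper0 and bottle_tall below 0.004 m and z of stopper0 in the frame of bottle_tall between 0.086 and 0.093 m and angle between the z axis of stopper0 and the z axis of bottle_tall, either way round below 0.1 rad) or (horizontal distance between stopper1 and bottle_tall below 0.004 m and z of stopper1 in the frame of bottle_tall between 0.086 and 0.093 m and angle between the z axis of stopper1 and the z axis of bottle_tall, either way round below 0.1 rad) or (horizontal distance between stopper2 and bottle_tall below 0.004 m and z of stopper2 in the frame of bottle_tall between 0.086 and 0.093 m and angle between the z axis of stopper2 and the z axis of bottle_tall, either way round below 0.1 rad))), for 0.8 s.
2. the middle-sized bottle, with a stopper fully home in it, is held pressed right down on the middle of the mixer's pad (passed over if that bottle is absent) (horizontal distance between bottle_mid and mixer_top below 0.015 m and z of bottle_mid in the frame of mixer_top between -0.011 and -0.0062 m and angle between bottle_mid's own z axis and vertical below 0.15 rad and ((horizontal distance between stopper0 and bottle_mid below 0.004 m and z of stopper0 in the frame of bottle_mid between 0.07 and 0.077 m and angle between the z axis of stopper0 and the z axis of bottle_mid, either way round below 0.1 rad) or (horizontal distance between stopper1 and bottle_mid below 0.004 m and z of stopper1 in the frame of bottle_mid between 0.07 and 0.077 m and angle between the z axis of stopper1 and the z axis of bottle_mid, either way round below 0.1 rad) or (horizontal distance between stopper2 and bottle_mid below 0.004 m and z of stopper2 in the frame of bottle_mid between 0.07 and 0.077 m and angle between the z axis of stopper2 and the z axis of bottle_mid, either way round below 0.1 rad))), for 0.8 s.
3. the short bottle, with a stopper fully home in it, is held pressed right down on the middle of the mixer's pad (passed over if that bottle is absent) (horizontal distance between bottle_short and mixer_top below 0.015 m and z of bottle_short in the frame of mixer_top between -0.011 and -0.0062 m and angle between bottle_short's own z axis and vertical below 0.15 rad and ((horizontal distance between stopper0 and bottle_short below 0.004 m and z of stopper0 in the frame of bottle_short between 0.054 and 0.061 m and angle between the z axis of stopper0 and the z axis of bottle_short, either way round below 0.1 rad) or (horizontal distance between stopper1 and bottle_short below 0.004 m and z of stopper1 in the frame of bottle_short between 0.054 and 0.061 m and angle between the z axis of stopper1 and the z axis of bottle_short, either way round below 0.1 rad) or (horizontal distance between stopper2 and bottle_short below 0.004 m and z of stopper2 in the frame of bottle_short between 0.054 and 0.061 m and angle between the z axis of stopper2 and the z axis of bottle_short, either way round below 0.1 rad))), for 0.8 s.
At the end, for the whole second after the job is handed in: Each bottle present is at rest, upright (0.08 rad), on the floor of a well that began empty (8 mm of its centre, 4 mm of its floor), with a stopper fully home (plug tip within 3 mm of 26 mm below the rim; axis within 4 mm, 0.1 rad). Any other stopper is upright in a hole of the stand ((horizontal distance between bottle_tall and well0 below 0.008 m or horizontal distance between bottle_tall and well1 below 0.008 m or horizontal distance between bottle_tall and well2 below 0.008 m) and height (world z) of each of bottle_tall, bottle_mid, bottle_short below 0.01 m and angle between each of bottle_tall, bottle_mid, bottle_short's own z axis and vertical below 0.08 rad and linear speed of each of bottle_tall, bottle_mid, bottle_short below 0.02 m/s and (horizontal distance between bottle_mid and well0 below 0.008 m or horizontal distance between bottle_mid and well1 below 0.008 m or horizontal distance between bottle_mid and well2 below 0.008 m) and (horizontal distance between bottle_short and well0 below 0.008 m or horizontal distance between bottle_short and well1 below 0.008 m or horizontal distance between bottle_short and well2 below 0.008 m) and ((horizontal distance between stopper0 and bottle_tall below 0.004 m and z of stopper0 in the frame of bottle_tall between 0.086 and 0.093 m and angle between the z axis of stopper0 and the z axis of bottle_tall, either way round below 0.1 rad) or (horizontal distance between stopper1 and bottle_tall below 0.004 m and z of stopper1 in the frame of bottle_tall between 0.086 and 0.093 m and angle between the z axis of stopper1 and the z axis of bottle_tall, either way round below 0.1 rad) or (horizontal distance between stopper2 and bottle_tall below 0.004 m and z of stopper2 in the frame of bottle_tall between 0.086 and 0.093 m and angle between the z axis of stopper2 and the z axis of bottle_tall, either way round below 0.1 rad)) and ((horizontal distance between stopper0 and bottle_mid below 0.004 m and z of stopper0 in the frame of bottle_mid between 0.07 and 0.077 m and angle between the z axis of stopper0 and the z axis of bottle_mid, either way round below 0.1 rad) or (horizontal distance between stopper1 and bottle_mid below 0.004 m and z of stopper1 in the frame of bottle_mid between 0.07 and 0.077 m and angle between the z axis of stopper1 and the z axis of bottle_mid, either way round below 0.1 rad) or (horizontal distance between stopper2 and bottle_mid below 0.004 m and z of stopper2 in the frame of bottle_mid between 0.07 and 0.077 m and angle between the z axis of stopper2 and the z axis of bottle_mid, either way round below 0.1 rad)) and ((horizontal distance between stopper0 and bottle_short below 0.004 m and z of stopper0 in the frame of bottle_short between 0.054 and 0.061 m and angle between the z axis of stopper0 and the z axis of bottle_short, either way round below 0.1 rad) or (horizontal distance between stopper1 and bottle_short below 0.004 m and z of stopper1 in the frame of bottle_short between 0.054 and 0.061 m and angle between the z axis of stopper1 and the z axis of bottle_short, either way round below 0.1 rad) or (horizontal distance between stopper2 and bottle_short below 0.004 m and z of stopper2 in the frame of bottle_short between 0.054 and 0.061 m and angle between the z axis of stopper2 and the z axis of bottle_short, either way round below 0.1 rad)) and ((horizontal distance between stopper0 and bottle_tall below 0.004 m and z of stopper0 in the frame of bottle_tall between 0.086 and 0.093 m and angle between the z axis of stopper0 and the z axis of bottle_tall, either way round below 0.1 rad) or (horizontal distance between stopper0 and bottle_mid below 0.004 m and z of stopper0 in the frame of bottle_mid between 0.07 and 0.077 m and angle between the z axis of stopper0 and the z axis of bottle_mid, either way round below 0.1 rad) or (horizontal distance between stopper0 and bottle_short below 0.004 m and z of stopper0 in the frame of bottle_short between 0.054 and 0.061 m and angle between the z axis of stopper0 and the z axis of bottle_short, either way round below 0.1 rad) or (z of stopper0 in the frame of stand between 0.002 and 0.014 m and horizontal distance between stopper0 and stand below 0.07 m and angle between stopper0's own z axis and vertical below 0.3 rad)) and ((horizontal distance between stopper1 and bottle_tall below 0.004 m and z of stopper1 in the frame of bottle_tall between 0.086 and 0.093 m and angle between the z axis of stopper1 and the z axis of bottle_tall, either way round below 0.1 rad) or (horizontal distance between stopper1 and bottle_mid below 0.004 m and z of stopper1 in the frame of bottle_mid between 0.07 and 0.077 m and angle between the z axis of stopper1 and the z axis of bottle_mid, either way round below 0.1 rad) or (horizontal distance between stopper1 and bottle_short below 0.004 m and z of stopper1 in the frame of bottle_short between 0.054 and 0.061 m and angle between the z axis of stopper1 and the z axis of bottle_short, either way round below 0.1 rad) or (z of stopper1 in the frame of stand between 0.002 and 0.014 m and horizontal distance between stopper1 and stand below 0.07 m and angle between stopper1's own z axis and vertical below 0.3 rad)) and ((horizontal distance between stopper2 and bottle_tall below 0.004 m and z of stopper2 in the frame of bottle_tall between 0.086 and 0.093 m and angle between the z axis of stopper2 and the z axis of bottle_tall, either way round below 0.1 rad) or (horizontal distance between stopper2 and bottle_mid below 0.004 m and z of stopper2 in the frame of bottle_mid between 0.07 and 0.077 m and angle between the z axis of stopper2 and the z axis of bottle_mid, either way round below 0.1 rad) or (horizontal distance between stopper2 and bottle_short below 0.004 m and z of stopper2 in the frame of bottle_short between 0.054 and 0.061 m and angle between the z axis of stopper2 and the z axis of bottle_short, either way round below 0.1 rad) or (z of stopper2 in the frame of stand between 0.002 and 0.014 m and horizontal distance between stopper2 and stand below 0.07 m and angle between stopper2's own z axis and vertical below 0.3 rad))); the robot touches nothing.
It fails at once if a bystander (pepper mill, mug, jar, salt shaker, tumbler) is shifted by more than 60 mm or tipped over (distance of any of pepper_mill, mug, jar, salt, tumbler from where it was at the start of the episode above 0.06 m or angle between any of pepper_mill, mug, jar, salt, tumbler's own z axis and vertical above 0.6 rad).
Of bottle_tall, bottle_mid, bottle_short only 2 to 3 are there at a start; the rules pass over those that are not, and their reading is None.
At some moment in a run one of bottle_tall, bottle_mid, bottle_short may be knocked a few centimetres aside while the robot is not near it.
It also fails if it takes over 210 s, if anything falls off the work surface, if the arm or the gripper's body presses on something with over 40 N, if the wrist force passes 120 N, or if a joint passes its speed limit or range.

## Working session

There is one attempt and no reset: what is moved stays moved. The work goes in short steps, Python scripts to look and compute and a shell command to move; the robot and the scene stay as the last step left them, time stands still between calls to the robot, and variables do not carry over. Pictures are saved under pics/ and viewed, and the job is handed in when it is done.

```bash
ls; mkdir -p pics; python3 - <<'E'
from station import *
import cv2
print(sense(), tcp_to_grasp)
for n in ("side","top","wrist"):
    p,d=snapshot(n); cv2.imwrite(f"pics/{n}0.png",p)
    import numpy as np
    np.save(f"pics/{n}0.npy",d)
    print(n,camera_info(n))
E
```

```text
pics
{'t': 0.0, 'q': array([-1.30352253e+00,  5.28474018e-01,  1.43387671e+00,  1.02061964e-05,
        1.18136091e+00, -1.78490654e-01]), 'qd': array([ 1.96133728e-03,  2.59152052e-03,  1.57768531e-03,  3.88021355e-05,
       -7.55226926e-04, -1.70567829e-03]), 'tau': array([-5.44323711e-06, -4.42351985e+01, -1.78023756e+01, -2.89335603e-04,
        8.36686901e-03, -3.86197399e-06]), 'tcp_pos': array([ 0.26929669, -0.56315919,  0.19453699]), 'tool_rot': array([ 9.75264292e-01,  2.21039448e-01, -4.23027710e-05, -1.05865757e-03]), 'force': array([-0.16884038, -0.02605627,  0.95470138]), 'ft_torque': array([-0.00104489,  0.06093842,  0.07905861]), 'finger_gap': 0.9978977083147957} 0.0187
side {'K': array([[517.05931493,   0.        , 327.09808712],
       [  0.        , 517.05931493, 200.41012911],
       [  0.        ,   0.        ,   1.        ]]), 'origin': array([0.10014077, 0.96582707, 0.9176291 ]), 'orientation': array([-0.24254676,  0.86919786, -0.41758876,  0.10623459])}
top {'K': array([[454.07653971,   0.        , 314.96145335],
       [  0.        , 454.07653971, 204.2343267 ],
       [  0.        ,   0.        ,   1.        ]]), 'origin': array([0.32897589, 0.08270636, 1.34743684]), 'orientation': array([-0.6802173 ,  0.72530246, -0.07504363,  0.07489466])}
wrist {'K': array([[342.79692887,   0.        , 315.49028277],
       [  0.        , 342.79692887, 195.23605942],
       [  0.        ,   0.        ,   1.        ]]), 'origin': array([ 0.33766259, -0.53179382,  0.37341446]), 'orientation': array([ 0.8363817 , -0.52716908, -0.08075003,  0.12664061])}
```

View pics/top0.png

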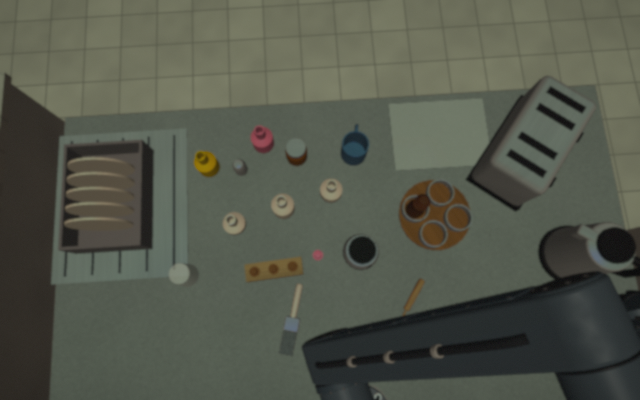

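View pics/side0.png

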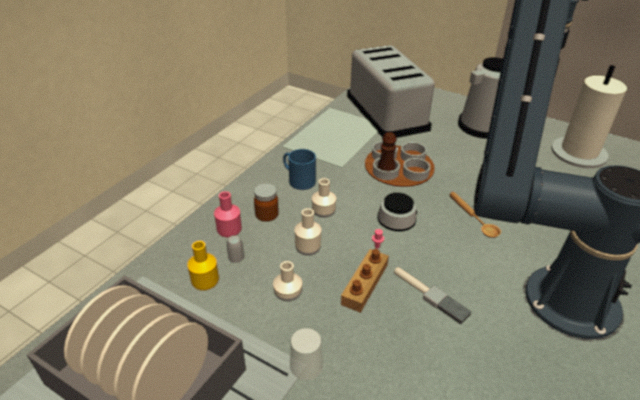

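View pics/wrist0.png

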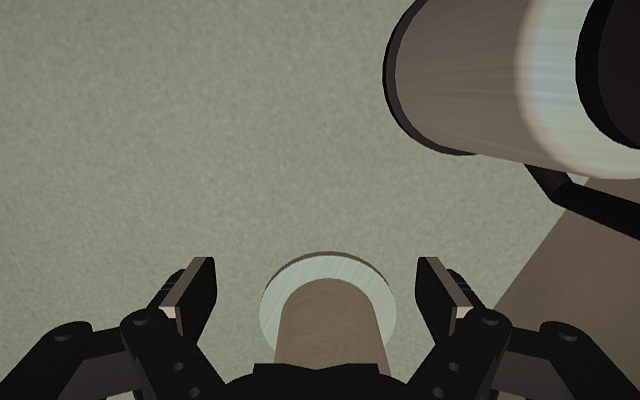

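```bash
cat > h.py <<'E'
import numpy as np, cv2
from station import *
from scipy.spatial.transform import Rotation as R
def cloud(n,d=None,ci=None):
    ci=ci or camera_info(n)
    if d is None: p,d=snapshot(n)
    K=ci['K']; v,u=np.mgrid[:d.shape[0],:d.shape[1]]
    P=np.stack([(u-K[0,2])/K[0,0]*d,(v-K[1,2])/K[1,1]*d,d],-1)
    W=P@R.from_quat(ci['orientation']).as_matrix().T+ci['origin']
    W[d==0]=np.nan
    return W
def proj(n,X,ci=None):
    ci=ci or camera_info(n)
    c=(np.asarray(X)-ci['origin'])@R.from_quat(ci['orientation']).as_matrix()
    return (c[...,:2]/c[...,2:])@np.diag([ci['K'][0,0],ci['K'][1,1]])+ci['K'][:2,2]
E
python3 - <<'E'
from h import *
W=cloud("top",np.load("pics/top0.npy"))
for nm,(u,v) in dict(b1=(234,223),b2=(283,205),b3=(331,190),cup=(179,272),s0=(254,271),s1=(273,269),s2=(293,266),pinkst=(318,255),mix=(361,250),w0=(440,193),w1=(457,217),w2=(433,234),mill=(420,201),mug=(354,150),jar=(296,151),salt=(239,167),pink=(262,138),yel=(206,162)).items():
    a=W[v-16:v+17,u-16:u+17].reshape(-1,3); a=a[np.isfinite(a).all(1)]
    hi=a[a[:,2]>a[:,2].max()-.008]
    print(nm,W[v,u].round(3),"top z %.3f"%a[:,2].max(),"rim mid",((hi.max(0)+hi.min(0))/2).round(3),hi.std(0).round(3))
p=cv2.imread("pics/top0.png")
cv2.imwrite("pics/top0c.png",cv2.resize(p[110:300,170:480],None,fx=2.58,fy=2.58,interpolation=cv2.INTER_CUBIC))
p=cv2.imread("pics/side0.png")
cv2.imwrite("pics/side0c.png",cv2.resize(p[120:340,180:460],None,fx=2.6,fy=2.6,interpolation=cv2.INTER_CUBIC))
E
```

```text
b1 [0.564 0.307 0.074] top z 0.088 rim mid [0.573 0.318 0.084] [0.009 0.009 0.002]
b2 [0.599 0.163 0.112] top z 0.120 rim mid [0.612 0.17  0.116] [0.009 0.009 0.002]
b3 [0.638 0.026 0.093] top z 0.105 rim mid [0.653 0.025 0.101] [0.009 0.009 0.002]
cup [0.434 0.46  0.086] top z 0.092 rim mid [0.431 0.462 0.088] [0.014 0.014 0.002]
s0 [0.426 0.256 0.064] top z 0.067 rim mid [0.426 0.24  0.063] [0.005 0.017 0.002]
s1 [0.428 0.203 0.062] top z 0.068 rim mid [0.432 0.186 0.064] [0.005 0.018 0.002]
s2 [0.433 0.146 0.062] top z 0.067 rim mid [0.435 0.152 0.063] [0.004 0.005 0.002]
pinkst [0.46  0.074 0.05 ] top z 0.058 rim mid [0.463 0.077 0.054] [0.005 0.005 0.002]
mix [ 0.466 -0.049  0.056] top z 0.068 rim mid [ 0.467 -0.05   0.064] [0.02  0.02  0.002]
w0 [ 0.629 -0.309  0.001] top z 0.146 rim mid [ 0.581 -0.227  0.142] [0.006 0.003 0.002]
w1 [ 0.552 -0.35   0.003] top z 0.044 rim mid [ 0.548 -0.334  0.04 ] [0.029 0.028 0.002]
w2 [ 0.505 -0.272  0.006] top z 0.042 rim mid [ 0.505 -0.268  0.038] [0.027 0.031 0.002]
mill [ 0.579 -0.211  0.142] top z 0.148 rim mid [ 0.581 -0.221  0.144] [0.006 0.006 0.002]
mug [ 0.782 -0.058  0.006] top z 0.098 rim mid [ 0.769 -0.053  0.094] [0.022 0.029 0.002]
jar [0.762 0.119 0.089] top z 0.091 rim mid [0.773 0.123 0.087] [0.015 0.014 0.002]
salt [0.732 0.29  0.063] top z 0.070 rim mid [0.742 0.295 0.066] [0.007 0.006 0.002]
pink [0.811 0.217 0.083] top z 0.122 rim mid [0.822 0.222 0.118] [0.009 0.009 0.002]
yel [0.748 0.383 0.082] top z 0.120 rim mid [0.756 0.393 0.116] [0.009 0.009 0.002]
```

View pics/top0c.png

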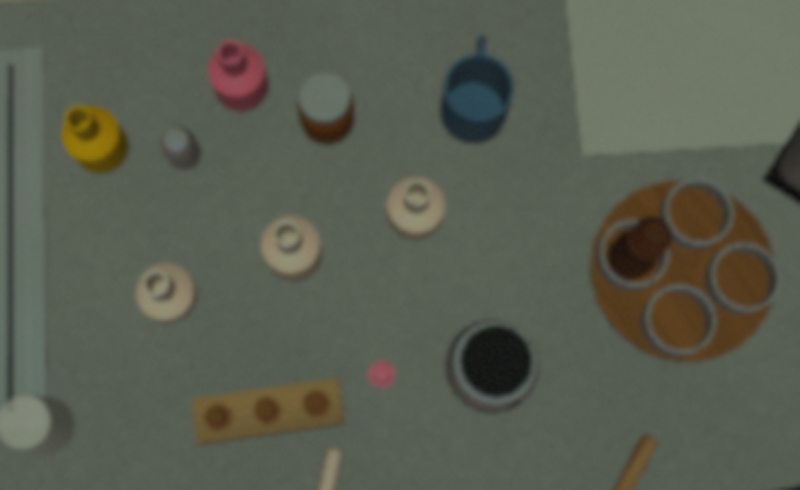

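View pics/side0c.png

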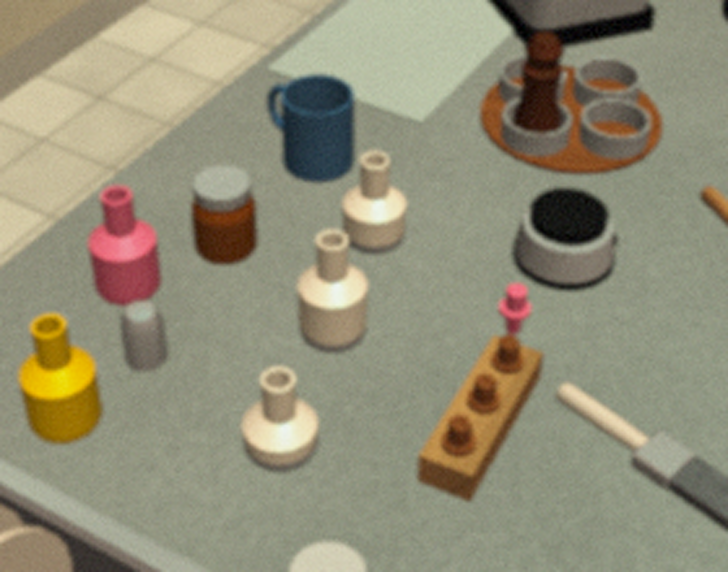

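```bash
python3 - <<'E'
from h import *
W=cloud("wrist",np.load("pics/wrist0.npy"),{'K':camera_info('wrist')['K'],'origin':camera_info('wrist')['origin'],'orientation':camera_info('wrist')['orientation']})
for u,v in [(330,330),(330,285),(330,265),(330,350),(450,70),(560,60),(100,100),(320,100),(210,280),(160,290)]: print(u,v,W[v,u].round(3))
W=cloud("top",np.load("pics/top0.npy"))
for u,v in [(600,250),(615,245),(540,140),(460,290)]: print(u,v,W[v,u].round(3))
W=cloud("side",np.load("pics/side0.npy"))
for u,v in [(600,90),(585,150),(485,100),(390,60),(400,110)]: print(u,v,W[v,u].round(3))
E
```

```text
330 330 [ 0.152 -0.635  0.109]
330 285 [ 0.153 -0.638  0.032]
330 265 [ 0.165 -0.632  0.012]
330 350 [ 0.151 -0.634  0.133]
450 70 [ 0.384 -0.603  0.144]
560 60 [ 0.394 -0.622  0.215]
100 100 [ 0.229 -0.331 -0.001]
320 100 [ 0.329 -0.54   0.   ]
210 280 [ 0.253 -0.525  0.252]
160 290 [ 0.252 -0.511  0.267]
600 250 [ 0.409 -0.612  0.236]
615 245 [ 0.42  -0.655  0.229]
540 140 [ 0.716 -0.539  0.189]
460 290 [ 0.337 -0.331  0.002]
600 90 [ 0.107 -0.601  0.246]
585 150 [ 0.086 -0.598  0.051]
485 100 [ 0.416 -0.591  0.131]
390 60 [ 0.752 -0.575  0.192]
400 110 [ 0.638 -0.428  0.104]
```

```bash
cat >> h.py <<'E'
def go(X,Y,Z,yawx=90):
    "tool-axis shift (units of 10cm) from the current pose to the world target"
    s=sense(); M=R.from_quat(s['tool_rot']).as_matrix()
    d=M.T@(np.array([X,Y,Z])-s['tcp_pos'])*10
    # turn to exact down with tool x at yaw
    T=R.from_euler('z',yawx,degrees=True)*R.from_euler('x',180,degrees=True)
    t=(R.from_quat(s['tool_rot']).inv()*T).as_rotvec()/(2*np.pi)
    print("tcp",s['tcp_pos'].round(4),"shift",d.round(3),"turn",t.round(4),"F",s['force'].round(1),"gap",round(s['finger_gap'],3),"t",s['t'])
E
python3 -m inch '[[-1,[0.79,-0.73,-0.4],[0,0,0]],[-1,[0.79,-0.73,-0.4],[0,0,0]],[-1,[0.79,-0.73,-0.4],[0,0,0]],[-1,[0.79,-0.73,-0.4],[0,0,0]]]'
python3 -m inch '[[-1,[0.79,-0.9,0],[0,0,-0.09]],[-1,[0.79,-0.9,0],[0,0,-0.09]],[-1,[0.79,-0.9,0],[0,0,-0.179]],[-1,[0.79,-0.9,0],[0,0,-0.179]],[-1,[0.79,-0.9,0],[0,0,-0.179]],[-1,[0.79,-0.9,0],[0,0,-0.179]],[-1,[0.79,-0.9,0],[0,0,-0.179]],[-1,[0.79,-0.9,0],[0,0,-0.179]],[-1,[0.79,-0.9,0],[0,0,-0.179]]]'
python3 -c "
from h import *
go(0.433,0.149,0.25)"
```

```text
t: 0.55
tcp_pos: [0.3102, -0.4625, 0.2365]
tool_rot: [0.975, 0.222, 0.0, 0.001]
force: [0.6, -1.5, 0.4]
finger_gap: 1.002
t: 1.45
tcp_pos: [0.3415, -0.3503, 0.2349]
tool_rot: [0.708, 0.707, -0.0, -0.0]
force: [-0.8, 0.1, 0.5]
finger_gap: 1.0
tcp [ 0.3415 -0.3503  0.2349] shift [ 4.995  0.907 -0.153] turn [-0.0001  0.     -0.0003] F [-0.8  0.1  0.5] gap 1.0 t 1.45
```

```bash

python3 -m inch '[[-1,[1,0.6,0],[0,0,0]],[-1,[1,0.6,0],[0,0,0]],[-1,[1,0.6,0],[0,0,0]]]' >/dev/null
python3 -m inch '[[-1,[1,0.3,0],[0,0,0]],[-1,[1,0.3,0],[0,0,0]],[-1,[1,0.3,0],[0,0,0]]]'>/dev/null
python3 -m inch '[[-1,[1,0,0],[0,0,0]],[-1,[1,0,0],[0,0,0]],[-1,[1,0,0],[0,0,0]]]'>/dev/null
python3 -m inch '[[-1,[1,0,0],[0,0,0]],[-1,[1,0,0],[0,0,0]],[-1,[1,0,0],[0,0,0]]]'>/dev/null
python3 -m inch '[[-1,[0.8,-0.2,0],[0,0,0]],[-1,[0.8,-0.2,0],[0,0,0]],[-1,[0.8,-0.2,0],[0,0,0]],[-1,[0.8,-0.2,0],[0,0,0]]]'
python3 - <<'E'
from h import *
go(0.433,0.149,0.25)
p,d=snapshot("wrist"); cv2.imwrite("pics/w1.png",p); np.save("pics/w1.npy",d)
print(camera_info("wrist")['origin'])
p,d=snapshot("top"); cv2.imwrite("pics/top1.png",p)
p,d=snapshot("side"); cv2.imwrite("pics/side1.png",p)
E
```

```text
t: 3.05
tcp_pos: [0.413, 0.13, 0.2354]
tool_rot: [0.707, 0.707, -0.0, 0.001]
force: [-0.5, -0.7, 0.4]
finger_gap: 0.999
tcp [0.413  0.13   0.2354] shift [ 0.19   0.2   -0.146] turn [ 0.0001  0.0002 -0.0001] F [-0.5 -0.7  0.4] gap 0.999 t 3.05
[0.41262159 0.20501477 0.4140376 ]
```

View pics/w1.png

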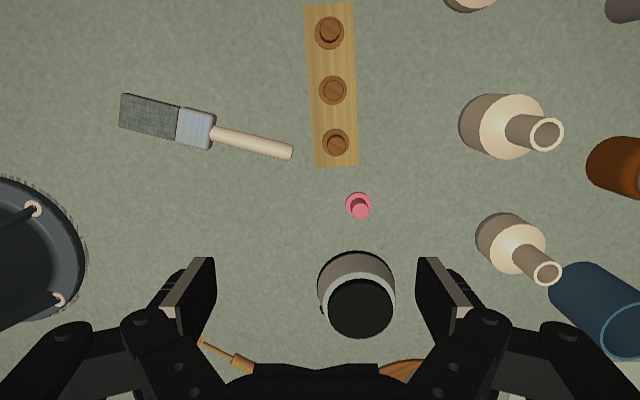

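View pics/side1.png

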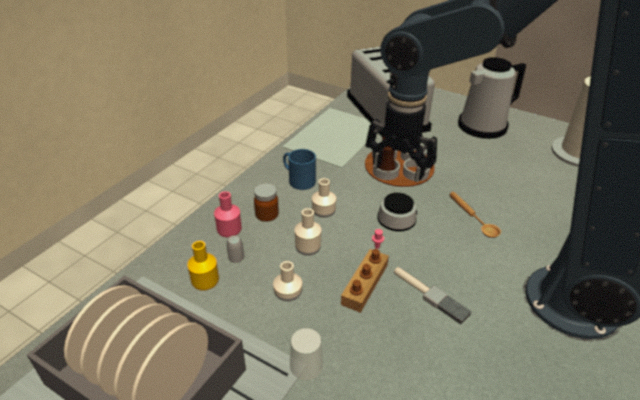

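```bash
python3 - <<'E'
from h import *
print(proj("side",[0.413,0.13,0.2354]),proj("top",[0.413,0.13,0.2354]))
ci=camera_info("wrist"); W=cloud("wrist",np.load("pics/w1.npy"),ci)
print(R.from_quat(ci['orientation']).as_matrix().round(3))
for u,v in [(335,137),(333,86),(330,28),(358,205),(360,305),(318,10),(343,165)]: print(u,v,W[v,u].round(4))
E
python3 -c "
import cv2
p=cv2.imread('pics/w1.png'); cv2.imwrite('pics/w1c.png',cv2.resize(p[0:200,250:450],None,fx=3,fy=3,interpolation=cv2.INTER_CUBIC))"
```

```text
[394.59431815 191.25186507] [296.36143959 268.12289312]
[[ 1.    -0.003  0.   ]
 [-0.003 -0.954 -0.298]
 [ 0.001  0.298 -0.954]]
335 137 [0.4329 0.157  0.0615]
333 86 [0.4303 0.2067 0.0607]
330 28 [0.4268 0.2584 0.062 ]
358 205 [0.4602 0.08   0.0519]
360 305 [ 0.4659 -0.0441  0.0603]
318 10 [0.4158 0.2789 0.0339]
343 165 [0.4439 0.122  0.0353]
```

View pics/w1c.png

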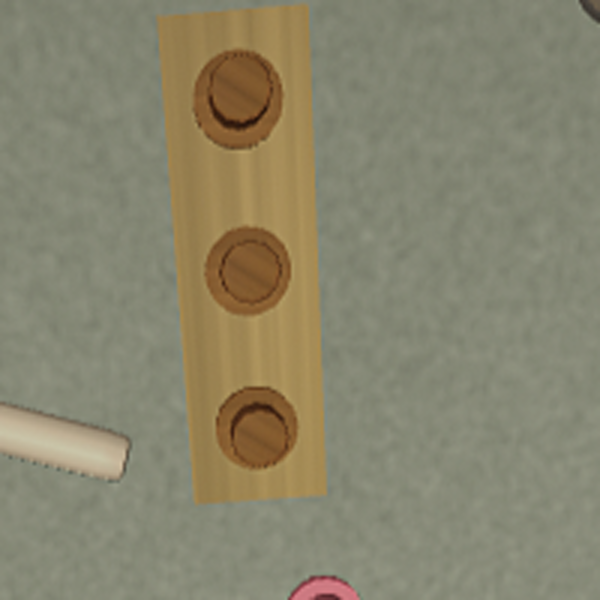

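```bash
cat >> h.py <<'E'
def ray(n,uv,z,ci=None):
    ci=ci or camera_info(n); K=ci['K']
    d=R.from_quat(ci['orientation']).apply([(uv[0]-K[0,2])/K[0,0],(uv[1]-K[1,2])/K[1,1],1])
    return ci['origin']+d*(z-ci['origin'][2])/d[2]
E
python3 - <<'E'
from h import *
for uv,z in [((330,29.3),.061),((333.7,90.7),.061),((336.7,144.7),.061),((545,134),.116),((547,272),.1)]: print(ray("wrist",uv,z).round(4))
# top
for uv in [((217,417)),((266,410)),((316,403))]:
  print(ray("top",(170+uv[0]/2.58,110+uv[1]/2.58),.061).round(4))
for uv,z in [((160,286),.084),((289,237),.116),((416,196),.1),((495,360),.06)]:
  print(ray("top",(170+uv[0]/2.58,110+uv[1]/2.58),z).round(4))
E
```

```text
[0.4268 0.2574 0.061 ]
[0.431  0.2023 0.061 ]
[0.4348 0.149  0.061 ]
[0.6111 0.1664 0.116 ]
[0.6517 0.0228 0.1   ]
[0.424  0.2565 0.061 ]
[0.4281 0.2029 0.061 ]
[0.4322 0.148  0.061 ]
[0.5686 0.3108 0.084 ]
[0.6071 0.1649 0.116 ]
[0.6478 0.0244 0.1   ]
[ 0.4667 -0.0509  0.06  ]
```

```bash

python3 -m inch '[[0,[0.185,0.21,0.5],[0,0,0]],[0,[0.185,0.21,1],[0,0,0]],[0,[0.185,0.21,1],[0,0,0]],[0,[0.185,0.21,1],[0,0,0]],[0,[0.185,0.21,1],[0,0,0]]]' 20
python3 -c "
from h import *
go(0.4335,0.1485,0.042)
p,d=snapshot('wrist'); cv2.imwrite('pics/w2.png',p)"
```

```text
t: 3.7
tcp_pos: [0.4342, 0.1492, 0.1369]
tool_rot: [0.708, 0.707, 0.001, 0.001]
force: [-0.1, -1.3, 0.7]
finger_gap: 0.503
tcp [0.4342 0.1492 0.1369] shift [-0.007 -0.009  0.949] turn [ 0.0004 -0.     -0.0002] F [-0.1 -1.3  0.7] gap 0.503 t 3.7
```

View pics/w2.png

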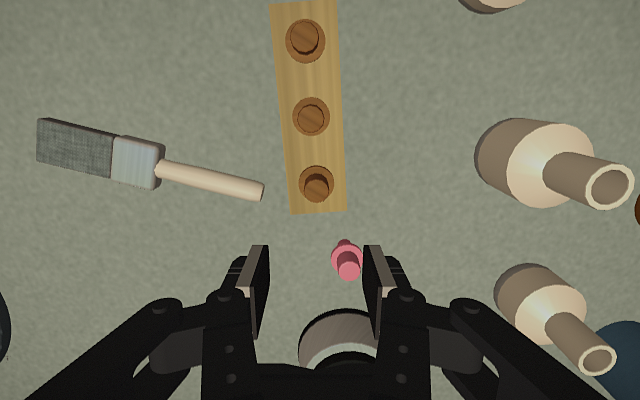

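```bash

python3 -m inch '[[0,[0,-0.01,0.5],[0,0,0]],[0,[0,-0.01,0.94],[0,0,0]],[0,[0,-0.01,0.94],[0,0,0]],[0,[0,-0.01,0.94],[0,0,0]],[0,[0,-0.01,0.94],[0,0,0]]]' 40
python3 -m inch '[[1,[0,0,0],[0,0,0]],[1,[0,0,0],[0,0,0]],[1,[0,0,0],[0,0,0]],[1,[0,0,0],[0,0,0]],[1,[0,0,0],[0,0,0]],[1,[0,0,0],[0,0,0]]]' 40
python3 -c "
from h import *
go(0.4335,0.1485,0.042)
p,d=snapshot('wrist'); cv2.imwrite('pics/w3.png',p)"
```

```text
t: 4.25
tcp_pos: [0.4343, 0.15, 0.0444]
tool_rot: [0.707, 0.707, 0.002, 0.002]
force: [0.5, -0.1, 0.6]
finger_gap: 0.5
t: 4.85
tcp_pos: [0.4319, 0.1498, 0.0415]
tool_rot: [0.707, 0.707, -0.0, -0.0]
force: [0.2, 0.3, -0.1]
finger_gap: 0.0
tcp [0.4319 0.1498 0.0415] shift [-0.013  0.016 -0.005] turn [-0.     -0.     -0.0001] F [ 0.2  0.3 -0.1] gap 0.0 t 4.85
```

View pics/w3.png

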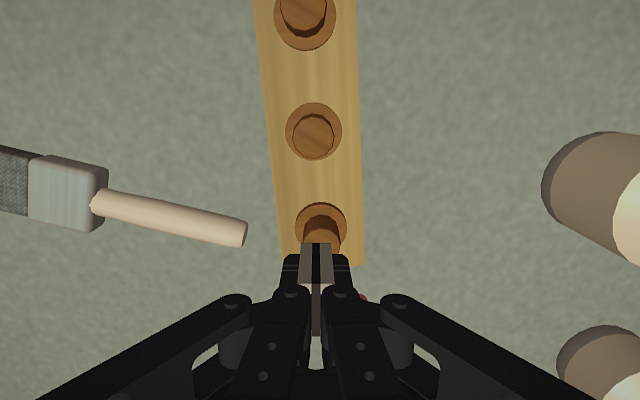

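```bash
python3 - <<'E'
from h import *
ci=camera_info("wrist"); print(ci['origin'],R.from_quat(ci['orientation']).as_matrix().round(3)[:,2])
p,d=snapshot("wrist"); W=cloud("wrist",d,ci)
for u,v in [(322,232),(322,222),(311,135),(302,13),(305,250),(316,260),(340,215)]: print(u,v,W[v,u].round(4))
print(proj("wrist",[[.432,.150,.0415],[.432,.150,.0604],[.4335,.1485,.061]]))
cv2.imwrite('pics/w3c.png',cv2.resize(p[150:350,230:420],None,fx=3,fy=3,interpolation=cv2.INTER_CUBIC))
p,d=snapshot("top"); cv2.imwrite('pics/t3c.png',cv2.resize(p[220:300,220:340],None,fx=6,fy=6,interpolation=cv2.INTER_CUBIC))
p,d=snapshot("side"); cv2.imwrite('pics/s3c.png',cv2.resize(p[180:330,280:460],None,fx=4,fy=4,interpolation=cv2.INTER_CUBIC))
E
```

```text
[0.43142838 0.22491831 0.2200784 ] [ 0.    -0.298 -0.955]
322 232 [0.4348 0.1561 0.0615]
322 222 [0.4349 0.1577 0.0519]
311 135 [0.4295 0.2044 0.0613]
302 13 [0.4259 0.2548 0.0612]
305 250 [0.4271 0.1603 0.09  ]
316 260 [0.4317 0.1591 0.0965]
340 215 [0.4454 0.1565 0.0383]
[[316.39150064 227.84584394]
 [316.50356801 242.26010012]
 [319.45130594 245.45507332]]
```

View pics/w3c.png

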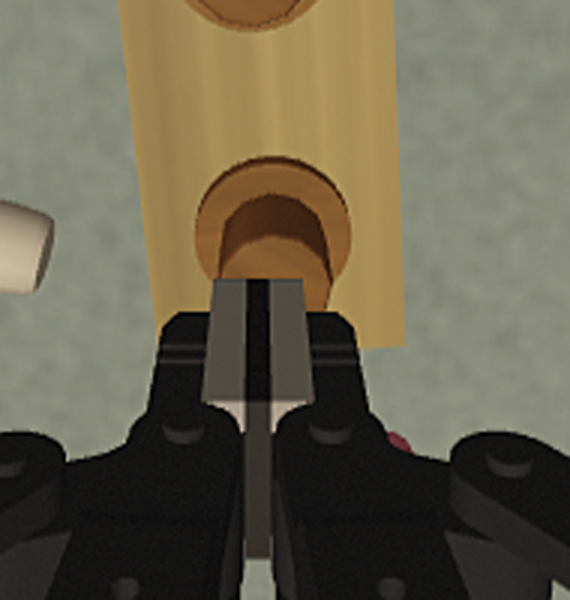

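View pics/s3c.png

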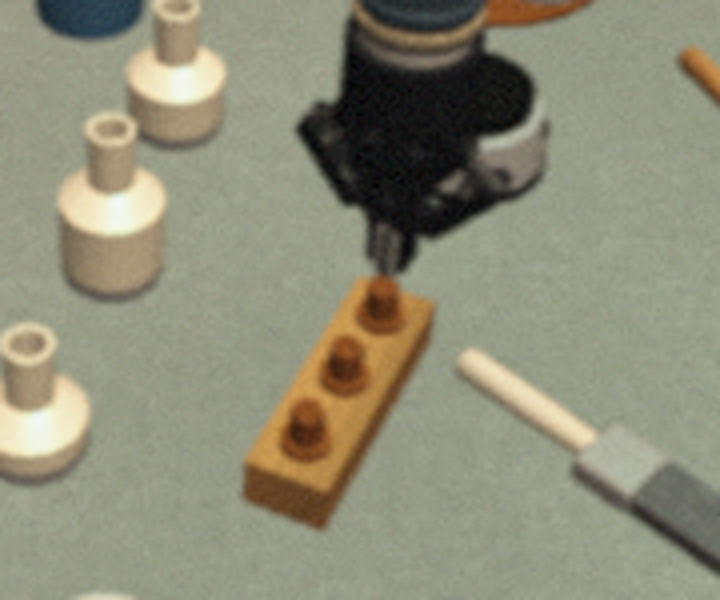

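```bash
python3 - <<'E'
from h import *
ci=camera_info("wrist"); 
p,d=snapshot("wrist"); W=cloud("wrist",d,ci)
for u in (304,308,325):
  for v in (240,242,244,246,248,252,260,270,280,290): print(u,v,W[v,u].round(4), d[v,u].round(4))
ci=camera_info("top");p,d=snapshot("top"); W=cloud("top",d,ci)
print(proj("top",[.432,.15,.06],ci))
ci=camera_info("side");p,d=snapshot("side"); W=cloud("side",d,ci)
for v in range(225,258,3): print(v,[W[v,u].round(3) for u in (372,376,379)])
print(proj("side",[.432,.15,.0415],ci),proj("side",[.432,.15,.09],ci))
E
```

```text
304 240 [0.4256 0.1509 0.0597] 0.1751
304 242 [0.4257 0.1507 0.0616] 0.1733
304 244 [0.4264 0.1598 0.0829] 0.1503
304 246 [0.4265 0.1604 0.0862] 0.147
304 248 [0.4266 0.1597 0.0868] 0.1465
304 252 [0.4267 0.16   0.0912] 0.1423
304 260 [0.4269 0.1604 0.0988] 0.1349
304 270 [0.4271 0.1595 0.105 ] 0.1292
304 280 [0.4274 0.1604 0.1135] 0.1209
304 290 [0.4276 0.1604 0.1199] 0.1148
308 240 [0.4277 0.152  0.062 ] 0.1725
308 242 [0.4277 0.1511 0.0623] 0.1725
308 244 [0.4282 0.16   0.0834] 0.1498
308 246 [0.4283 0.1602 0.086 ] 0.1472
308 248 [0.4283 0.1599 0.0871] 0.1463
308 252 [0.4283 0.1592 0.0895] 0.1442
308 260 [0.4285 0.1596 0.0974] 0.1365
308 270 [0.4286 0.1595 0.1051] 0.1292
308 280 [0.4288 0.1599 0.1128] 0.1217
308 290 [0.429  0.1607 0.1203] 0.1143
325 240 [0.4363 0.1518 0.0616] 0.173
325 242 [0.4363 0.1509 0.062 ] 0.1729
325 244 [0.4357 0.1593 0.082 ] 0.1513
325 246 [0.4355 0.1607 0.0868] 0.1463
325 248 [0.4355 0.1596 0.0866] 0.1468
325 252 [0.4354 0.1602 0.0915] 0.142
325 260 [0.4352 0.1601 0.0982] 0.1356
325 270 [0.4351 0.1592 0.1045] 0.1299
325 280 [0.4348 0.16   0.1129] 0.1216
3
[... 471 characters left out ...]
0.109]), array([0.433, 0.158, 0.113]), array([0.423, 0.164, 0.123])]
240 [array([0.444, 0.155, 0.096]), array([0.431, 0.162, 0.109]), array([0.425, 0.159, 0.109])]
243 [array([0.441, 0.159, 0.092]), array([0.43 , 0.161, 0.098]), array([0.424, 0.158, 0.099])]
246 [array([0.473, 0.08 , 0.001]), array([0.429, 0.162, 0.09 ]), array([0.424, 0.156, 0.088])]
249 [array([ 0.469,  0.089, -0.   ]), array([0.438, 0.139, 0.057]), array([ 0.456,  0.075, -0.005])]
252 [array([0.442, 0.151, 0.055]), array([0.432, 0.152, 0.061]), array([0.426, 0.148, 0.061])]
255 [array([0.44 , 0.154, 0.049]), array([0.429, 0.157, 0.057]), array([0.424, 0.15 , 0.053])]
[375.61748319 257.33948232] [377.22552329 242.52636994]
```

```bash
python3 - <<'E'
from h import *
W=cloud("wrist",np.load("pics/w1.npy"),dict(K=camera_info('wrist')['K'],origin=np.array([0.41262159,0.20501477,0.4140376]),orientation=camera_info('wrist')['orientation']))
print("rep tcp z .2354, y .130, x .413")
for u,v in [(205,265),(212,260),(208,275),(420,262),(425,290),(190,300),(210,330),(240,385),(320,380),(320,372),(300,390),(400,390),(150,330)]: print(u,v,W[v,u].round(4))
E
```

```text
rep tcp z .2354, y .130, x .413
205 265 [0.3698 0.1396 0.2951]
212 260 [0.3699 0.1374 0.2869]
208 275 [0.3698 0.1339 0.2929]
420 262 [0.4555 0.1371 0.2882]
425 290 [0.455  0.1306 0.2985]
190 300 [0.3697 0.1359 0.3128]
210 330 [ 0.2603 -0.1284 -0.001 ]
240 385 [0.3951 0.1392 0.3511]
320 380 [0.4137 0.1395 0.35  ]
320 372 [0.4138 0.138  0.3461]
300 390 [0.4091 0.1399 0.3531]
400 390 [0.4318 0.1396 0.3529]
150 330 [0.3665 0.1407 0.3339]
```

```bash

python3 -m inch '[[0,[0,0.01,0],[0,0,0]],[0,[0,0.01,0],[0,0,0]],[0,[0,0.01,0],[0,0,0]],[0,[0,0.01,0.2],[0,0,0]],[0,[0,0.01,0.38],[0,0,0]],[0,[0,0.01,0.38],[0,0,0]],[0,[0,0.01,0.38],[0,0,0]],[0,[0,0.01,0.38],[0,0,0]]]' 40
python3 - <<'E'
from h import *
p,d=snapshot('wrist'); cv2.imwrite('pics/w4.png',p)
p,d=snapshot("side"); cv2.imwrite('pics/s4c.png',cv2.resize(p[180:330,280:460],None,fx=4,fy=4,interpolation=cv2.INTER_CUBIC))
E
```

```text
t: 6.0
tcp_pos: [0.4334, 0.1499, 0.0041]
tool_rot: [0.707, 0.707, 0.0, 0.0]
force: [0.0, -0.5, 0.0]
finger_gap: 0.5
```

View pics/w4.png

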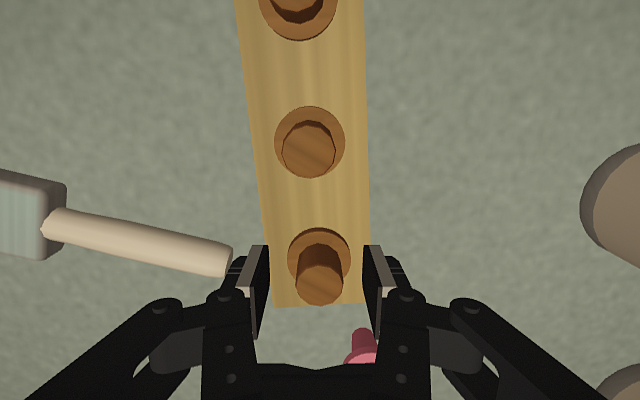

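View pics/s4c.png

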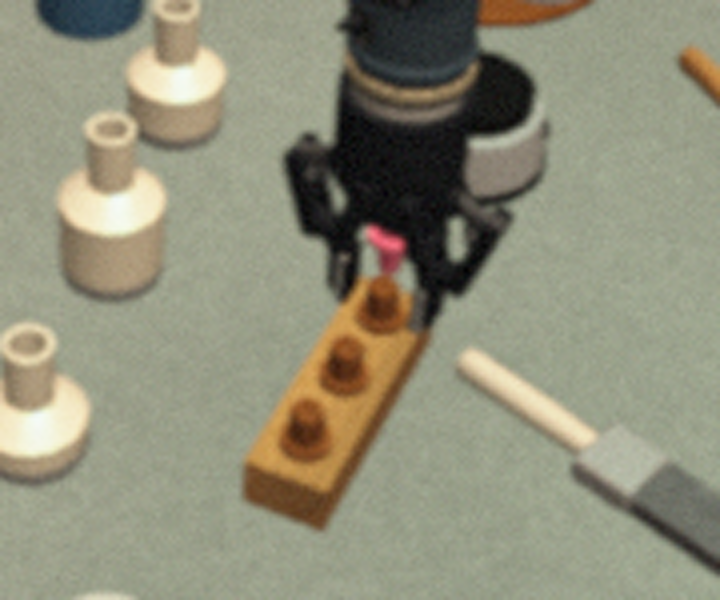

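```bash
python3 - <<'E'
from h import *
p=cv2.imread('pics/w4.png'); cv2.imwrite('pics/w4c.png',cv2.resize(p[210:340,230:400],None,fx=4,fy=4,interpolation=cv2.INTER_CUBIC))
print(ray("wrist",(320,282),.061),ray("wrist",(309,148),.061))
E
```

```text
[0.43483599 0.1502056  0.061     ] [0.43071017 0.20463265 0.061     ]
```

View pics/w4c.png

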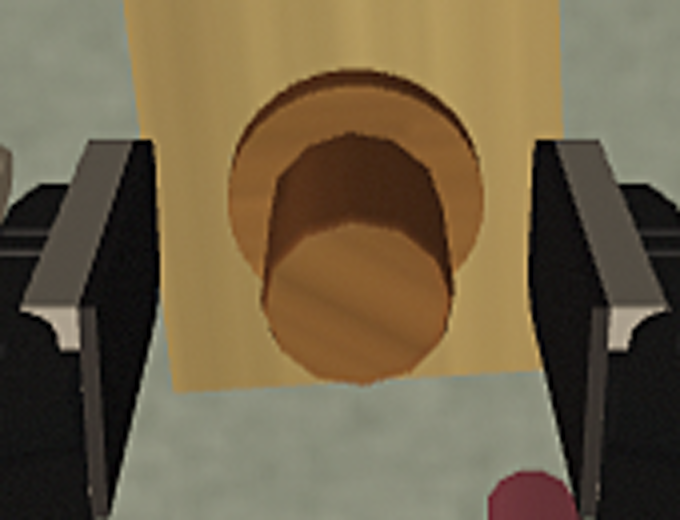

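```bash

python3 -m inch '[[1,[0,0.01,0.02],[0,0,0]],[1,[0,0.01,0.02],[0,0,0]],[1,[0,0.01,0.02],[0,0,0]],[1,[0,0.01,0.02],[0,0,0]],[1,[0,0.01,0.02],[0,0,0]]]' 50
python3 -m inch '[[1,[0,0,-0.3],[0,0,0]],[1,[0,0,-0.6],[0,0,0]],[1,[0,0,-1],[0,0,0]],[1,[0,0,-1],[0,0,0]],[1,[0,0,-1],[0,0,0]]]' 50
python3 - <<'E'
from h import *
p,d=snapshot('wrist'); cv2.imwrite('pics/w5.png',p)
p,d=snapshot("side"); cv2.imwrite('pics/s5c.png',cv2.resize(p[150:330,270:460],None,fx=4,fy=4,interpolation=cv2.INTER_CUBIC))
E
```

```text
t: 6.6
tcp_pos: [0.4345, 0.1498, 0.0033]
tool_rot: [0.707, 0.707, 0.001, 0.001]
force: [-1.6, -0.1, 16.9]
finger_gap: 0.214
t: 7.1
tcp_pos: [0.4346, 0.1499, 0.1025]
tool_rot: [0.707, 0.707, 0.001, 0.001]
force: [0.4, 0.1, -0.2]
finger_gap: 0.215
```

View pics/w5.png

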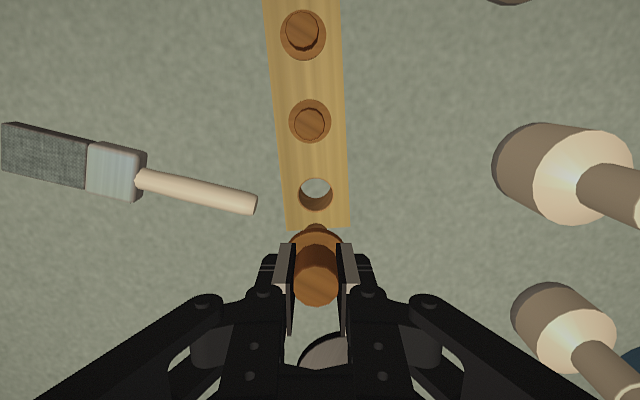

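View pics/s5c.png

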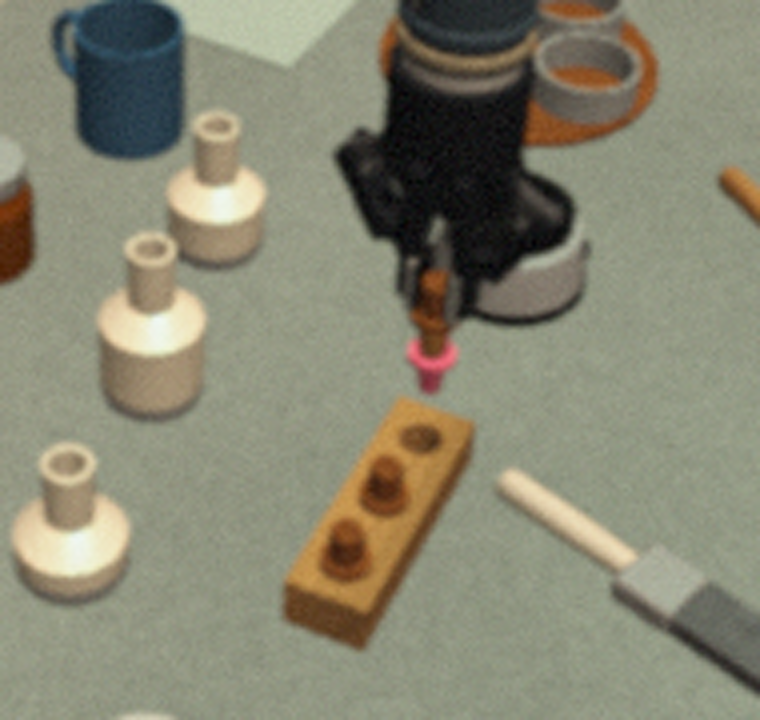

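```bash

python3 -m inch '[[1,[-0.5,0.5,-0.4],[0,0,0]],[1,[-0.5,1,-0.8],[0,0,0]],[1,[-0.5,1,-0.8],[0,0,0]],[1,[-0.5,1,-0.8],[0,0,0]]]' 50
python3 -m inch '[[1,[0,0.5,0],[0,0,0]],[1,[0,0.76,0],[0,0,0]],[1,[0,0.76,0],[0,0,0]],[1,[0,0.76,0],[0,0,0]],[1,[0,0.76,0],[0,0,0]]]' 50
python3 - <<'E'
from h import *
go(.611,.166,.2)
print(camera_info("wrist"))
p,d=snapshot('wrist'); cv2.imwrite('pics/w6.png',p)
E
```

```text
t: 7.6
tcp_pos: [0.5413, 0.0981, 0.1837]
tool_rot: [0.708, 0.706, 0.004, 0.004]
force: [1.2, 0.0, -0.7]
finger_gap: 0.214
t: 8.1
tcp_pos: [0.6074, 0.1, 0.1797]
tool_rot: [0.707, 0.707, -0.002, -0.002]
force: [-0.1, -0.1, 0.1]
finger_gap: 0.212
tcp [0.6074 0.1    0.1797] shift [ 0.66   0.035 -0.203] turn [-0.0008 -0.     -0.    ] F [-0.1 -0.1  0.1] gap 0.212 t 8.1
{'K': array([[342.79692887,   0.        , 315.49028277],
       [  0.        , 342.79692887, 195.23605942],
       [  0.        ,   0.        ,   1.        ]]), 'origin': array([0.60776735, 0.17512793, 0.35837886]), 'orientation': array([ 9.88597558e-01,  2.99034595e-04, -2.07220545e-03,  1.50567210e-01])}
```

View pics/w6.png

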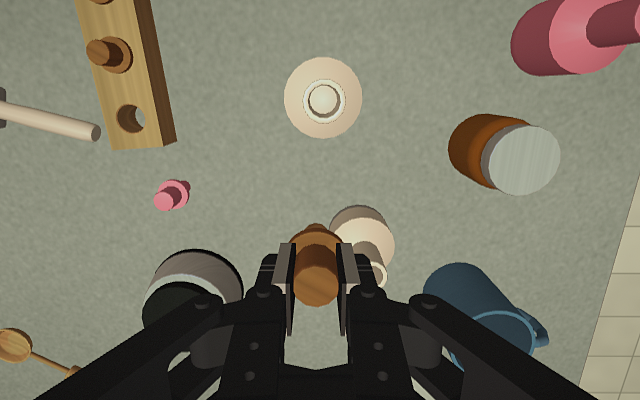

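```bash
python3 - <<'E'
from h import *
p,d=snapshot('wrist'); cv2.imwrite('pics/w6c.png',cv2.resize(p[40:160,260:390],None,fx=5,fy=5,interpolation=cv2.INTER_CUBIC))
for uv in [(323.5,101.5)]: print(ray("wrist",uv,.116))
E
```

```text
[0.61314176 0.16648841 0.116     ]
```

View pics/w6c.png

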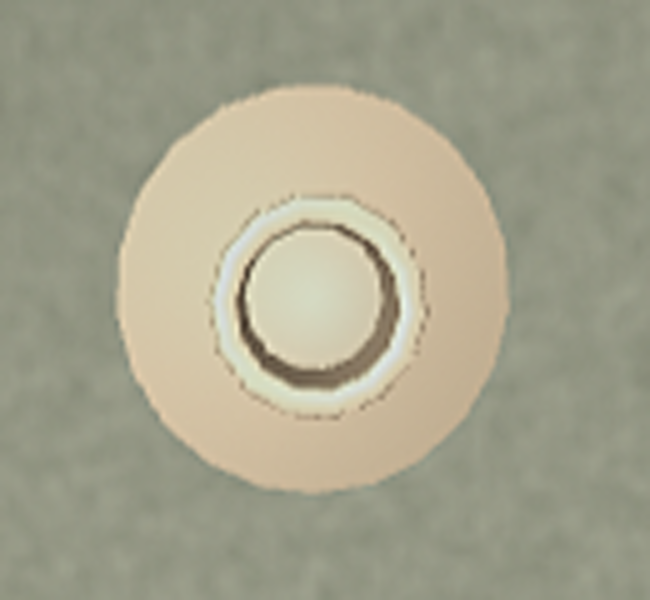

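```bash

python3 -m inch '[[1,[0.5,0.06,0.2],[0,0,0]],[1,[0.665,0.06,0.5],[0,0,0]],[1,[0.665,0.06,0.5],[0,0,0]],[1,[0.665,0.06,0.5],[0,0,0]],[1,[0.665,0.06,0.5],[0,0,0]],[1,[0.665,0.06,0.5],[0,0,0]]]' 50
python3 - <<'E'
from h import *
go(.613,.1665,.0853)
p,d=snapshot('wrist'); cv2.imwrite('pics/w7.png',p)
p,d=snapshot("side"); cv2.imwrite('pics/s7c.png',cv2.resize(p[130:330,230:440],None,fx=3.5,fy=3.5,interpolation=cv2.INTER_CUBIC))
E
```

```text
t: 8.8
tcp_pos: [0.617, 0.1653, 0.1331]
tool_rot: [0.708, 0.707, 0.001, 0.001]
force: [-0.4, -0.1, -0.8]
finger_gap: 0.213
tcp [0.617  0.1653 0.1331] shift [ 0.012 -0.041  0.478] turn [ 0.0004  0.     -0.0002] F [-0.4 -0.1 -0.8] gap 0.213 t 8.8
```

View pics/w7.png

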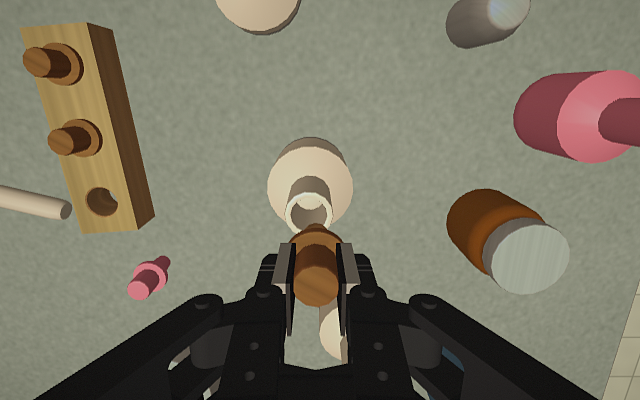

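View pics/s7c.png

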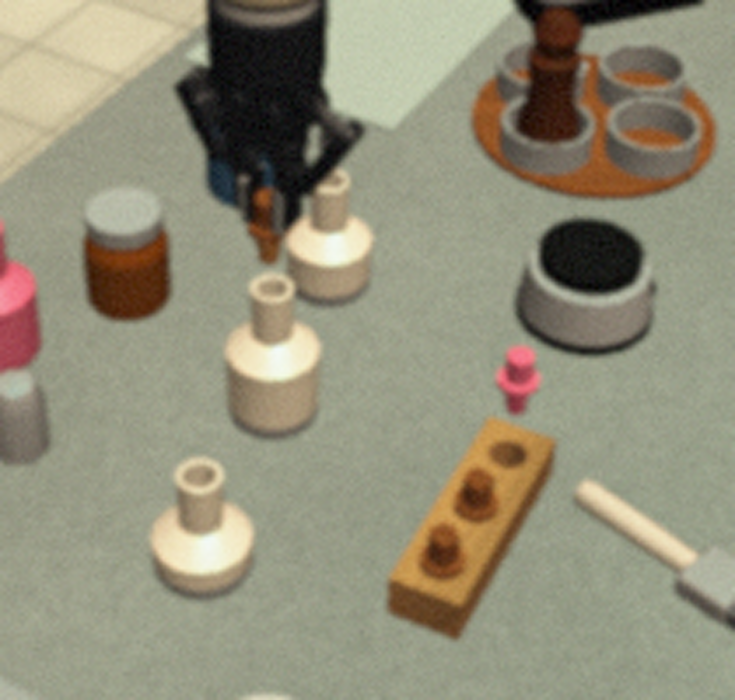

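```bash

python3 -m inch '[[1,[0.01,-0.04,0],[0,0,0]],[1,[0.01,-0.04,0.1],[0,0,0]],[1,[0.01,-0.04,0.1],[0,0,0]],[1,[0.01,-0.04,0.1],[0,0,0]]]' 50
python3 - <<'E'
from h import *
go(.613,.1667,.0853)
p,d=snapshot('wrist'); cv2.imwrite('pics/w8.png',cv2.resize(p[120:320,220:420],None,fx=3,fy=3))
print(ray("wrist",(309,232),.116))
E
```

```text
t: 9.3
tcp_pos: [0.6114, 0.1672, 0.1208]
tool_rot: [0.707, 0.707, -0.001, -0.0]
force: [0.2, 0.1, -0.5]
finger_gap: 0.217
tcp [0.6114 0.1672 0.1208] shift [-0.004  0.016  0.355] turn [-0.0002  0.     -0.0001] F [ 0.2  0.1 -0.5] gap 0.217 t 9.3
[0.60765941 0.16263424 0.116     ]
```

View pics/w8.png

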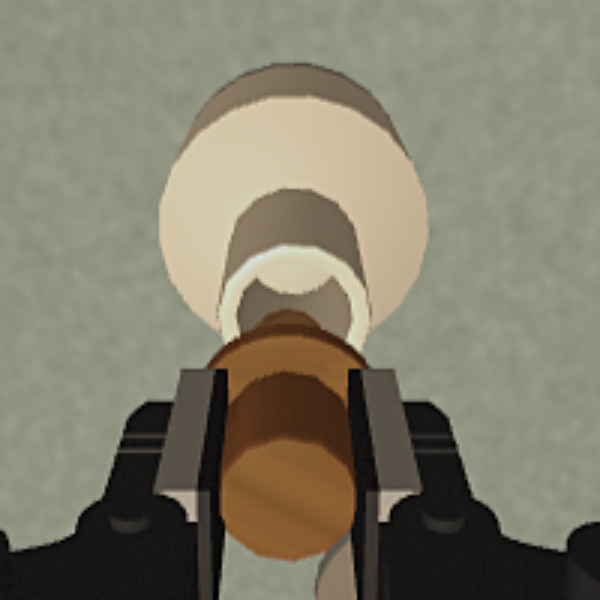

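```bash

python3 - <<'E'
from h import *
print(ray("wrist",(318.5,225),.116), sense()['tcp_pos'])
E
python3 -m inch '[[1,[-0.01,0.015,0.05],[0,0,0]],[1,[-0.01,0.015,0.1],[0,0,0]],[1,[-0.01,0.015,0.2],[0,0,0]],[1,[-0.01,0.015,0.3],[0,0,0]],[1,[-0.01,0.015,0.35],[0,0,0]],[1,[-0.01,0.015,0.38],[0,0,0]],[1,[-0.01,0.015,0.38],[0,0,0]],[1,[-0.01,0.015,0.38],[0,0,0]]]' 50
python3 -c "
from h import *
go(.613,.1667,.0853)"
```

```text
[0.61316855 0.1670108  0.116     ] [0.61178909 0.16722325 0.12113842]
t: 10.15
tcp_pos: [0.6131, 0.1669, 0.0855]
tool_rot: [0.707, 0.707, 0.0, -0.0]
force: [-4.6, 1.5, 11.9]
finger_gap: 0.21
tcp [0.6131 0.1669 0.0855] shift [-0.002 -0.001  0.002] turn [-0.     -0.0001 -0.    ] F [-4.6  1.5 11.9] gap 0.21 t 10.15
```

```bash

python3 -m inch '[[1,[0,0,0.03],[0,0,0]],[1,[0,0,0.06],[0,0,0]],[1,[0,0,0.06],[0,0,0]],[1,[0,0,0.06],[0,0,0]]]' 50
python3 -m inch '[[0.2,[0,0,-0.08],[0,0,0]],[0.2,[0,0,-0.08],[0,0,0]],[0.2,[0,0,-0.08],[0,0,0]],[0.2,[0,0,-0.5],[0,0,0]],[0.2,[0,0,-1],[0,0,0]],[0.2,[0,0,-1],[0,0,0]],[0.2,[0,0,-1],[0,0,0]]]' 50
python3 - <<'E'
from h import *
p,d=snapshot('wrist'); cv2.imwrite('pics/w9.png',p)
p,d=snapshot("side"); cv2.imwrite('pics/s9c.png',cv2.resize(p[130:330,230:440],None,fx=3.5,fy=3.5,interpolation=cv2.INTER_CUBIC))
E
```

```text
t: 10.55
tcp_pos: [0.614, 0.1671, 0.0854]
tool_rot: [0.707, 0.707, 0.001, 0.001]
force: [-11.7, -0.4, 39.2]
finger_gap: 0.216
t: 11.25
tcp_pos: [0.614, 0.1662, 0.1777]
tool_rot: [0.707, 0.707, 0.0, 0.0]
force: [-0.4, 0.5, -0.5]
finger_gap: 0.402
```

View pics/w9.png

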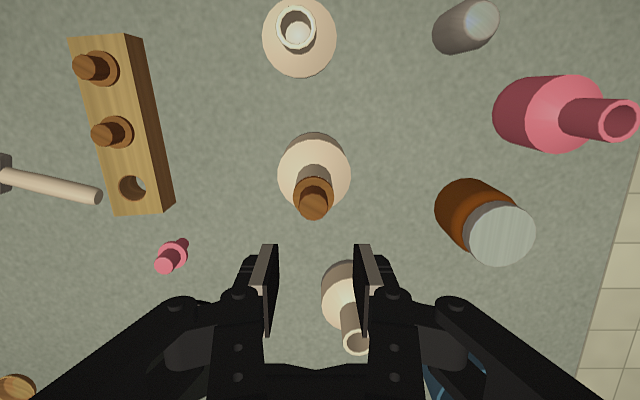

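View pics/s9c.png

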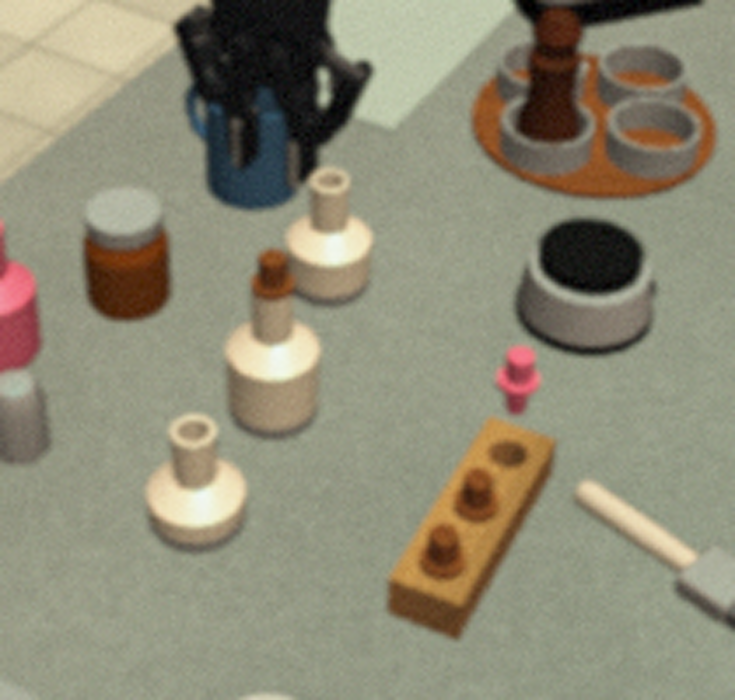

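```bash

python3 - <<'E'
from h import *
print(ray("wrist",(295.5,27.5),.084))
E
python3 -m inch '[[0,[0.38,-0.5,0],[0,0,0]],[0,[0.38,-1,0],[0,0,0]],[0,[0.38,-1,0],[0,0,0]],[0,[0.38,-1,0],[0,0,0]]]' 50
python3 -m inch '[[0,[0,-0.5,0],[0,0,0]],[0,[0,-0.83,0.5],[0,0,0]],[0,[0,-0.83,1],[0,0,0]],[0,[0,-0.83,1],[0,0,0]],[0,[0,-0.83,1],[0,0,0]],[0,[0,-0.83,1],[0,0,0]]]' 50
python3 - <<'E'
from h import *
go(.430,.2045,.0035)
p,d=snapshot('wrist'); cv2.imwrite('pics/w10.png',p)
E
```

```text
[0.59712708 0.28264041 0.084     ]
t: 11.75
tcp_pos: [0.5099, 0.2044, 0.1756]
tool_rot: [0.707, 0.708, -0.002, -0.002]
force: [0.1, -0.3, 0.4]
finger_gap: 0.498
t: 12.35
tcp_pos: [0.4336, 0.2045, 0.0783]
tool_rot: [0.707, 0.707, 0.001, 0.001]
force: [1.0, -0.0, 0.4]
finger_gap: 0.496
tcp [0.4336 0.2045 0.0783] shift [-0.    -0.038  0.748] turn [ 0.0006 -0.0001 -0.0002] F [ 1.  -0.   0.4] gap 0.496 t 12.35
```

View pics/w10.png

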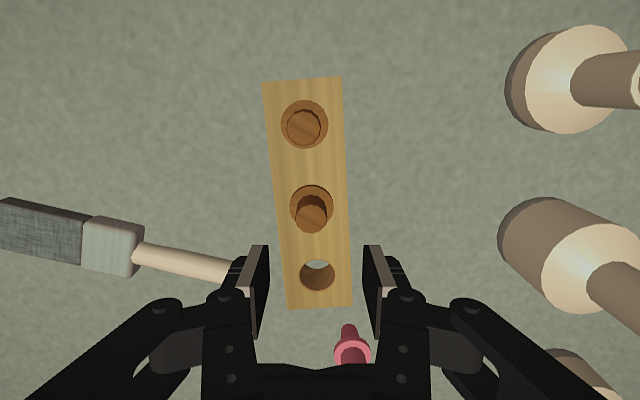

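```bash

python3 -m inch '[[0,[0,-0.035,0.3],[0,0,0]],[0,[0,-0.035,0.6],[0,0,0]],[0,[0,-0.035,0.73],[0,0,0]],[0,[0,-0.035,0.73],[0,0,0]],[0,[0,-0.035,0.73],[0,0,0]],[0,[0,-0.035,0.73],[0,0,0]]]' 50
python3 - <<'E'
from h import *
go(.430,.2045,.0035)
p,d=snapshot('wrist'); cv2.imwrite('pics/w11.png',cv2.resize(p[210:340,230:400],None,fx=4,fy=4,interpolation=cv2.INTER_CUBIC))
print(ray("wrist",(319.5,285.7),.061))
E
```

```text
t: 13.0
tcp_pos: [0.4287, 0.2046, 0.006]
tool_rot: [0.707, 0.707, 0.002, 0.001]
force: [0.1, 0.0, -0.1]
finger_gap: 0.5
tcp [0.4287 0.2046 0.006 ] shift [-0.001  0.013  0.025] turn [ 0.0006 -0.0001 -0.0001] F [ 0.1  0.  -0.1] gap 0.5 t 13.0
[0.42953789 0.20213926 0.061     ]
```

View pics/w11.png

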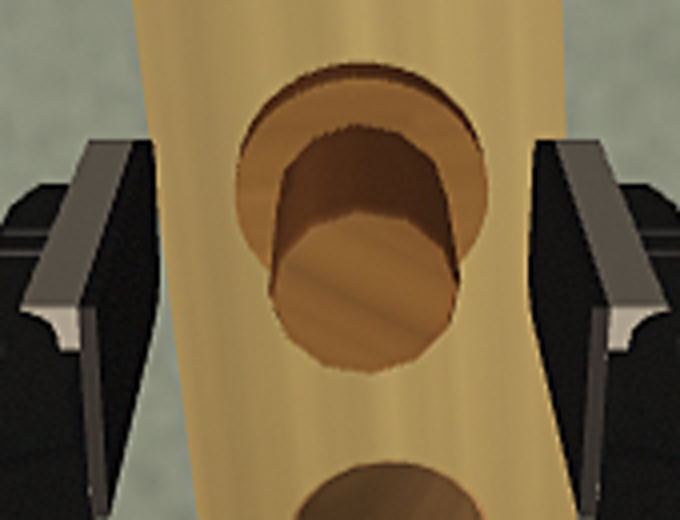

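```bash

python3 -m inch '[[0,[0.005,0.013,0.025],[0,0,0]],[1,[0.005,0.013,0.025],[0,0,0]],[1,[0.005,0.013,0.025],[0,0,0]],[1,[0.005,0.013,0.025],[0,0,0]],[1,[0.005,0.013,0.025],[0,0,0]],[1,[0.005,0.013,0.025],[0,0,0]],[1,[0.005,0.013,0.025],[0,0,0]]]' 50
python3 -m inch '[[1,[0,0,-0.3],[0,0,0]],[1,[0,0,-0.6],[0,0,0]],[1,[0,0,-1],[0,0,0]],[1,[0,0,-1],[0,0,0]],[1,[0,0,-1],[0,0,0]]]' 50
python3 - <<'E'
from h import *
go(.5,.0,.18)
E
```

```text
t: 13.75
tcp_pos: [0.4299, 0.2051, 0.0035]
tool_rot: [0.707, 0.707, 0.002, 0.001]
force: [-0.2, 0.2, 11.5]
finger_gap: 0.212
t: 14.25
tcp_pos: [0.4287, 0.2049, 0.1028]
tool_rot: [0.707, 0.707, 0.001, 0.001]
force: [-1.0, -0.1, -0.4]
finger_gap: 0.215
tcp [0.4287 0.2049 0.1028] shift [-2.049  0.715 -0.771] turn [ 0.0004 -0.0001 -0.    ] F [-1.  -0.1 -0.4] gap 0.215 t 14.25
```

```bash

python3 -m inch '[[1,[0.1,0.4,-0.4],[0,0,0]],[1,[0.1,0.8,-0.7],[0,0,0]],[1,[0.1,0.8,-0.7],[0,0,0]],[1,[0.1,0.8,-0.7],[0,0,0]]]' 50
python3 -m inch '[[1,[0,0.5,0],[0,0,0]],[1,[0,0.88,0],[0,0,0]],[1,[0,0.88,0],[0,0,0]],[1,[0,0.88,0],[0,0,0]],[1,[0,0.88,0],[0,0,0]],[1,[0,0.88,0],[0,0,0]]]' 50
python3 - <<'E'
from h import *
go(.597,.2826,.18)
p,d=snapshot('wrist'); cv2.imwrite('pics/w12.png',p)
E
```

```text
t: 14.65
tcp_pos: [0.5094, 0.2146, 0.1714]
tool_rot: [0.707, 0.707, 0.0, 0.0]
force: [-1.0, -0.1, -0.8]
finger_gap: 0.21
t: 15.25
tcp_pos: [0.5939, 0.2148, 0.171]
tool_rot: [0.707, 0.707, -0.001, -0.001]
force: [0.6, 0.4, -0.1]
finger_gap: 0.214
tcp [0.5939 0.2148 0.171 ] shift [ 0.678  0.031 -0.09 ] turn [-0.0006  0.0001  0.    ] F [ 0.6  0.4 -0.1] gap 0.214 t 15.25
```

View pics/w12.png

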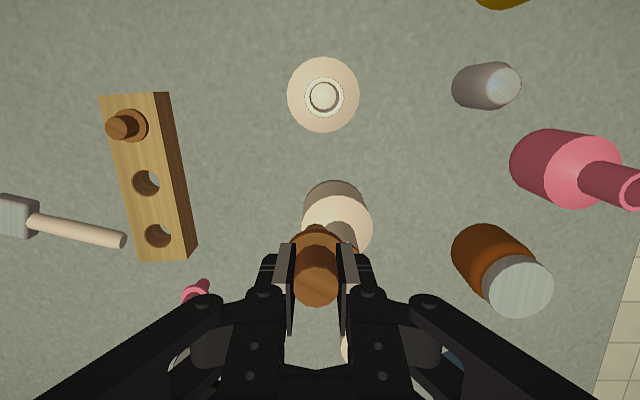

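```bash
python3 - <<'E'
from h import *
p,d=snapshot('wrist'); cv2.imwrite('pics/w12c.png',cv2.resize(p[40:160,260:390],None,fx=5,fy=5,interpolation=cv2.INTER_CUBIC))
print(ray("wrist",(324,97),.084),ray("wrist",(324,98),.084))
E
```

```text
[0.60085867 0.28379446 0.084     ] [0.60086414 0.28307506 0.084     ]
```

View pics/w12c.png

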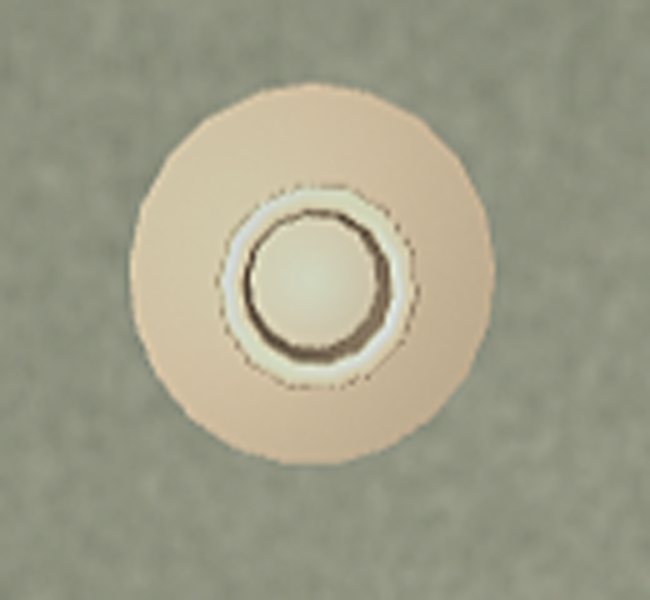

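```bash

python3 -m inch '[[1,[0.4,0.065,0],[0,0,0]],[1,[0.69,0.065,0.2],[0,0,0]],[1,[0.69,0.065,0.6],[0,0,0]],[1,[0.69,0.065,0.75],[0,0,0]],[1,[0.69,0.065,0.75],[0,0,0]],[1,[0.69,0.065,0.75],[0,0,0]],[1,[0.69,0.065,0.75],[0,0,0]]]' 50
python3 - <<'E'
from h import *
go(.6007,.2836,.0533)
p,d=snapshot('wrist'); cv2.imwrite('pics/w13.png',cv2.resize(p[120:320,220:420],None,fx=3,fy=3))
E
```

```text
t: 16.05
tcp_pos: [0.6043, 0.2835, 0.099]
tool_rot: [0.708, 0.707, 0.002, 0.001]
force: [0.4, 0.2, -0.1]
finger_gap: 0.211
tcp [0.6043 0.2835 0.099 ] shift [ 0.    -0.038  0.457] turn [ 0.0005 -0.0001 -0.0002] F [ 0.4  0.2 -0.1] gap 0.211 t 16.05
```

View pics/w13.png

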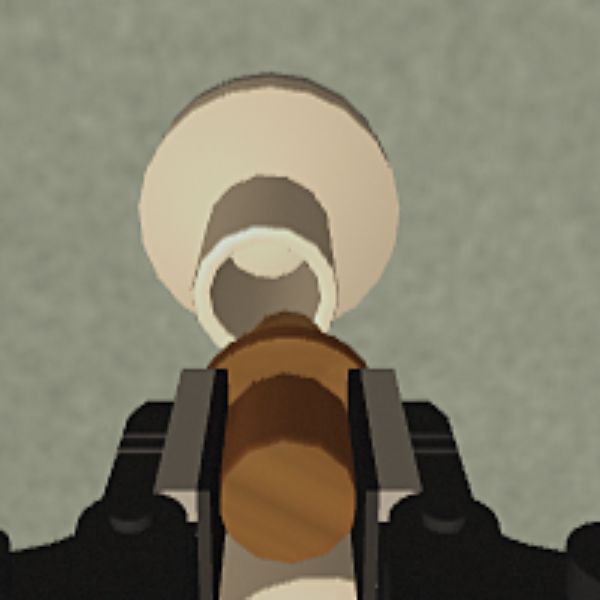

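```bash

python3 -m inch '[[1,[0,-0.038,0.05],[0,0,0]],[1,[0,-0.038,0.1],[0,0,0]],[1,[0,-0.038,0.1],[0,0,0]],[1,[0,-0.038,0.1],[0,0,0]],[1,[0,-0.038,0.1],[0,0,0]]]' 50
python3 - <<'E'
from h import *
go(.6007,.2836,.0533)
E
```

```text
t: 16.6
tcp_pos: [0.5991, 0.2838, 0.087]
tool_rot: [0.707, 0.707, 0.0, 0.0]
force: [-0.3, -0.3, 0.4]
finger_gap: 0.211
tcp [0.5991 0.2838 0.087 ] shift [-0.002  0.016  0.337] turn [ 0. -0. -0.] F [-0.3 -0.3  0.4] gap 0.211 t 16.6
```

```bash

python3 -m inch '[[1,[0,0.015,0.05],[0,0,0]],[1,[0,0.015,0.1],[0,0,0]],[1,[0,0.015,0.2],[0,0,0]],[1,[0,0.015,0.3],[0,0,0]],[1,[0,0.015,0.35],[0,0,0]],[1,[0,0.015,0.39],[0,0,0]],[1,[0,0.015,0.39],[0,0,0]],[1,[0,0.015,0.39],[0,0,0]]]' 50
python3 - <<'E'
from h import *
go(.6007,.2836,.0533)
E
```

```text
t: 17.4
tcp_pos: [0.6004, 0.2843, 0.0534]
tool_rot: [0.707, 0.707, 0.001, 0.0]
force: [-10.0, -2.3, 28.1]
finger_gap: 0.214
tcp [0.6004 0.2843 0.0534] shift [-0.007  0.003  0.001] turn [ 0.0002 -0.0001  0.    ] F [-10.   -2.3  28.1] gap 0.214 t 17.4
```

```bash

python3 -m inch '[[1,[0,0,0.02],[0,0,0]],[1,[0,0,0.02],[0,0,0]],[0.2,[0,0,-0.04],[0,0,0]],[0.2,[0,0,-0.04],[0,0,0]],[0.2,[0,0,-0.04],[0,0,0]],[0.2,[0,0,-0.04],[0,0,0]],[0.2,[0,0,-0.5],[0,0,0]],[0.2,[0,0,-1],[0,0,0]],[0.2,[0,0,-1],[0,0,0]],[0.2,[0,0,-1],[0,0,0]]]' 50
python3 - <<'E'
from h import *
go(.4258,.2595,.0035)
p,d=snapshot('wrist'); cv2.imwrite('pics/w14.png',p)
p,d=snapshot("side"); cv2.imwrite('pics/s14c.png',cv2.resize(p[130:330,230:440],None,fx=3.5,fy=3.5,interpolation=cv2.INTER_CUBIC))
E
```

```text
t: 18.4
tcp_pos: [0.6013, 0.2839, 0.1487]
tool_rot: [0.707, 0.707, 0.001, 0.001]
force: [-1.0, 0.2, -0.7]
finger_gap: 0.399
tcp [0.6013 0.2839 0.1487] shift [-0.245 -1.757  1.448] turn [ 0.0003 -0.0001 -0.0001] F [-1.   0.2 -0.7] gap 0.399 t 18.4
```

View pics/w14.png

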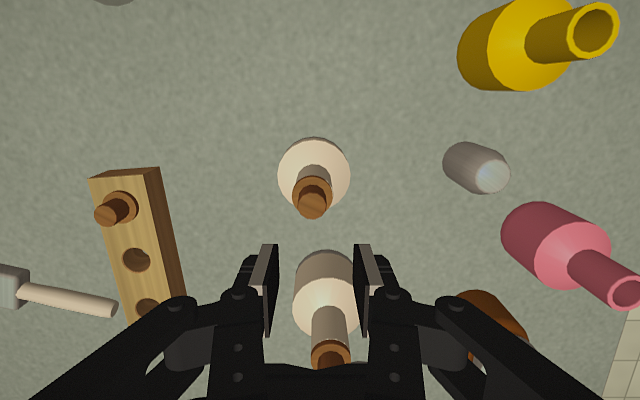

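View pics/s14c.png

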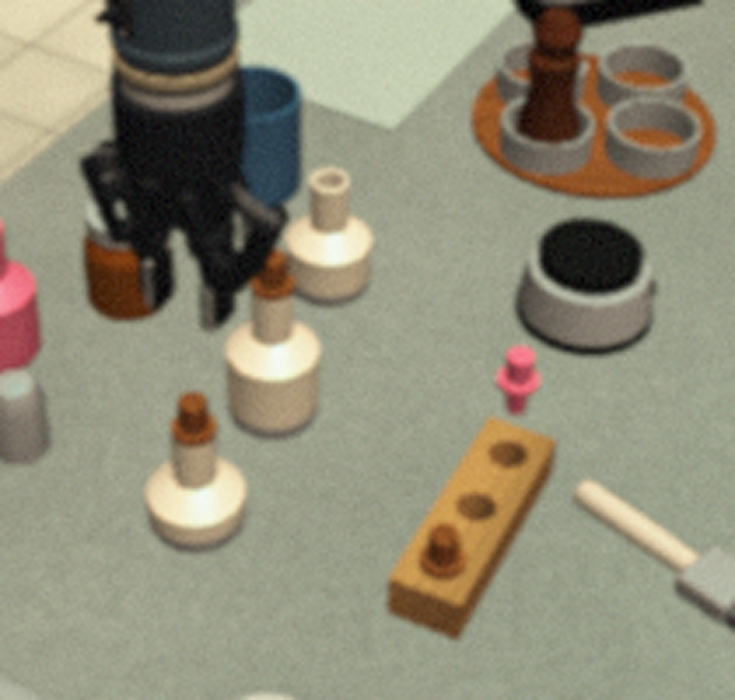

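Short bottle is stoppered, flange on rim. Next: the last stopper at (0.426, 0.2595).

```bash

python3 -m inch '[[0,[-0.24,-0.5,0],[0,0,0]],[0,[-0.24,-1,0],[0,0,0]],[0,[-0.24,-1,0],[0,0,0]],[0,[-0.24,-1,0],[0,0,0]]]' 50
python3 -m inch '[[0,[0,-0.5,0],[0,0,0]],[0,[0,-0.76,0.5],[0,0,0]],[0,[0,-0.76,0.8],[0,0,0]],[0,[0,-0.76,0.8],[0,0,0]],[0,[0,-0.76,0.8],[0,0,0]],[0,[0,-0.76,0.8],[0,0,0]]]' 50
python3 - <<'E'
from h import *
go(.4258,.2597,.005)
E
```

```text
t: 18.9
tcp_pos: [0.4974, 0.2593, 0.1462]
tool_rot: [0.707, 0.707, -0.002, -0.001]
force: [1.0, 0.6, 0.5]
finger_gap: 0.498
t: 19.5
tcp_pos: [0.4275, 0.2605, 0.0691]
tool_rot: [0.707, 0.707, 0.002, 0.001]
force: [0.1, 0.5, 0.2]
finger_gap: 0.503
tcp [0.4275 0.2605 0.0691] shift [-0.009 -0.02   0.641] turn [ 0.0006 -0.0002 -0.0001] F [0.1 0.5 0.2] gap 0.503 t 19.5
```

```bash

python3 -m inch '[[0,[-0.01,-0.02,0.3],[0,0,0]],[0,[-0.01,-0.02,0.6],[0,0,0]],[0,[-0.01,-0.02,0.63],[0,0,0]],[0,[-0.01,-0.02,0.63],[0,0,0]],[0,[-0.01,-0.02,0.63],[0,0,0]],[0,[-0.01,-0.02,0.63],[0,0,0]]]' 50
python3 - <<'E'
from h import *
go(.4258,.2597,.0035)
p,d=snapshot('wrist'); cv2.imwrite('pics/w15.png',cv2.resize(p[210:340,230:400],None,fx=4,fy=4,interpolation=cv2.INTER_CUBIC))
E
```

```text
t: 20.1
tcp_pos: [0.4239, 0.2593, 0.0066]
tool_rot: [0.707, 0.707, 0.002, 0.001]
force: [0.4, -0.8, 0.3]
finger_gap: 0.499
tcp [0.4239 0.2593 0.0066] shift [0.004 0.018 0.031] turn [ 0.0005 -0.0002 -0.0001] F [ 0.4 -0.8  0.3] gap 0.499 t 20.1
```

View pics/w15.png

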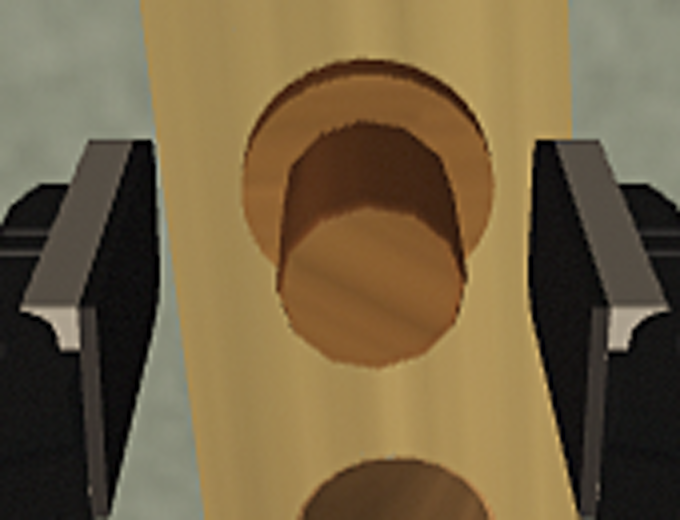

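```bash

python3 -m inch '[[0,[0.01,0.025,0.031],[0,0,0]],[1,[0.01,0.025,0.031],[0,0,0]],[1,[0.01,0.025,0.031],[0,0,0]],[1,[0.01,0.025,0.031],[0,0,0]],[1,[0.01,0.025,0.031],[0,0,0]],[1,[0.01,0.025,0.031],[0,0,0]],[1,[0.01,0.025,0.031],[0,0,0]]]' 50
python3 -m inch '[[1,[0,0,-0.3],[0,0,0]],[1,[0,0,-0.6],[0,0,0]],[1,[0,0,-1],[0,0,0]],[1,[0,0,-1],[0,0,0]],[1,[0,0,-1],[0,0,0]]]' 50
python3 -m inch '[[1,[-0.5,0.3,-0.5],[0,0,0]],[1,[-1,0.5,-0.8],[0,0,0]],[1,[-1,0.5,-0.8],[0,0,0]],[1,[-1,0.5,-0.8],[0,0,0]]]' 50
python3 -m inch '[[1,[-0.5,0.4,0],[0,0,0]],[1,[-1,0.8,0],[0,0,0]],[1,[-1,0.8,0],[0,0,0]],[1,[-1,0.8,0],[0,0,0]]]' 50
python3 -m inch '[[1,[-0.5,0.5,0],[0,0,0]],[1,[-1,0.9,0],[0,0,0]],[1,[-1,0.9,0],[0,0,0]],[1,[-1,0.9,0],[0,0,0]],[1,[-1,0.9,0],[0,0,0]]]' 50
python3 - <<'E'
from h import *
go(.65,-.045,.18)
p,d=snapshot('wrist'); cv2.imwrite('pics/w16.png',p)
E
```

```text
t: 20.85
tcp_pos: [0.4264, 0.2602, 0.0035]
tool_rot: [0.707, 0.707, 0.001, 0.001]
force: [-0.5, -0.9, 11.0]
finger_gap: 0.216
t: 21.35
tcp_pos: [0.4254, 0.26, 0.1027]
tool_rot: [0.707, 0.707, 0.001, 0.0]
force: [-0.3, 0.1, -1.2]
finger_gap: 0.218
t: 21.75
tcp_pos: [0.4784, 0.157, 0.1831]
tool_rot: [0.709, 0.705, 0.001, 0.002]
force: [0.2, 0.5, -0.6]
finger_gap: 0.212
t: 22.15
tcp_pos: [0.5565, 0.0574, 0.1795]
tool_rot: [0.709, 0.706, -0.001, -0.0]
force: [0.3, 1.3, 0.7]
finger_gap: 0.215
t: 22.65
tcp_pos: [0.6429, -0.0389, 0.1794]
tool_rot: [0.707, 0.707, -0.001, -0.003]
force: [-0.4, 0.4, 0.5]
finger_gap: 0.217
tcp [ 0.6429 -0.0389  0.1794] shift [-0.061  0.071 -0.007] turn [-0.0009 -0.0004 -0.0001] F [-0.4  0.4  0.5] gap 0.217 t 22.65
```

View pics/w16.png

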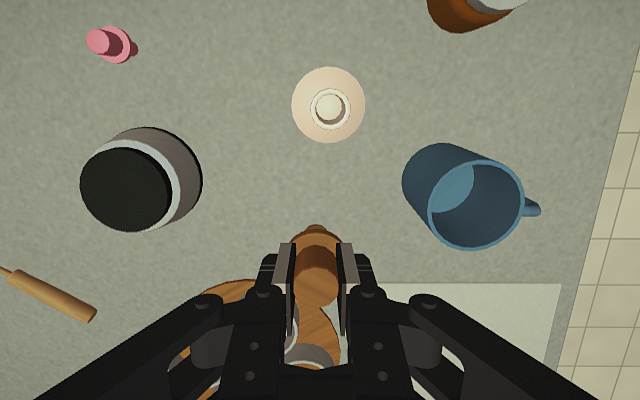

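```bash
python3 - <<'E'
from h import *
p,d=snapshot('wrist'); cv2.imwrite('pics/w16c.png',cv2.resize(p[50:160,270:390],None,fx=5,fy=5,interpolation=cv2.INTER_CUBIC))
go(.65,-.045,.18)
for uv in ((330,108),(331,109)): print(ray("wrist",uv,.1))
E
```

```text
tcp [ 0.6426 -0.038   0.1803] shift [-0.07   0.074  0.002] turn [-0.0007 -0.0003  0.0002] F [-0.7 -0.4 -1.7] gap 0.215 t 22.75
[0.65252397 0.02348566 0.1       ]
[0.65326751 0.02277445 0.1       ]
```

View pics/w16c.png

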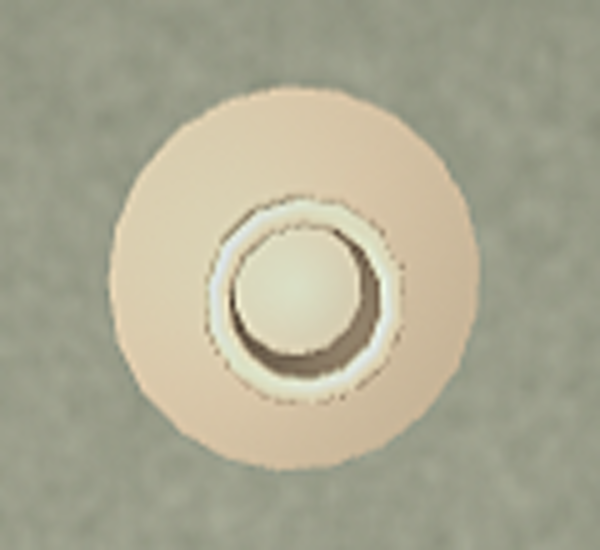

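```bash

python3 -m inch '[[1,[0.4,0.08,0],[0,0,0]],[1,[0.61,0.08,0.2],[0,0,0]],[1,[0.61,0.08,0.5],[0,0,0]],[1,[0.61,0.08,0.63],[0,0,0]],[1,[0.61,0.08,0.63],[0,0,0]],[1,[0.61,0.08,0.63],[0,0,0]],[1,[0.61,0.08,0.63],[0,0,0]],[1,[0.61,0.08,0.63],[0,0,0]]]' 50
python3 - <<'E'
from h import *
go(.6528,.0225,.0693)
p,d=snapshot('wrist'); cv2.imwrite('pics/w17.png',cv2.resize(p[120:320,220:420],None,fx=3,fy=3))
go(.6528,.0225,.0693)
E
```

```text
t: 23.55
tcp_pos: [0.6539, 0.0202, 0.1204]
tool_rot: [0.707, 0.707, 0.001, 0.001]
force: [0.4, -0.5, -0.2]
finger_gap: 0.212
tcp [0.6539 0.0202 0.1204] shift [ 0.023 -0.012  0.511] turn [ 0.0004  0.0001 -0.0002] F [ 0.4 -0.5 -0.2] gap 0.212 t 23.55
tcp [0.6537 0.0202 0.1202] shift [ 0.023 -0.01   0.509] turn [ 0.0004  0.     -0.0002] F [ 0.5 -0.7 -0.7] gap 0.213 t 23.6
```

View pics/w17.png

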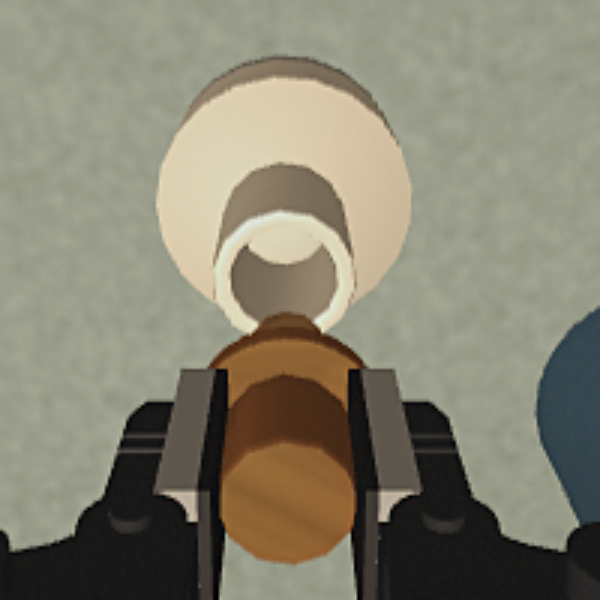

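```bash
python3 - <<'E'
from h import *
print(ray("wrist",(314.7,212.7),.1))
E
python3 -m inch '[[1,[0.022,-0.005,0.05],[0,0,0]],[1,[0.022,-0.005,0.12],[0,0,0]],[1,[0.022,-0.005,0.12],[0,0,0]],[1,[0.022,-0.005,0.12],[0,0,0]],[1,[0.022,-0.005,0.12],[0,0,0]]]' 50
python3 - <<'E'
from h import *
go(.6528,.0225,.0693)
E
```

```text
[0.65294563 0.02201521 0.1       ]
t: 24.1
tcp_pos: [0.6525, 0.0229, 0.1068]
tool_rot: [0.707, 0.707, -0.0, -0.0]
force: [0.7, -0.5, -0.2]
finger_gap: 0.211
tcp [0.6525 0.0229 0.1068] shift [-0.004  0.003  0.375] turn [-0.  0. -0.] F [ 0.7 -0.5 -0.2] gap 0.211 t 24.1
```

```bash

python3 -m inch '[[1,[-0.004,0.003,0.07],[0,0,0]],[1,[-0.004,0.003,0.14],[0,0,0]],[1,[-0.004,0.003,0.24],[0,0,0]],[1,[-0.004,0.003,0.34],[0,0,0]],[1,[-0.004,0.003,0.39],[0,0,0]],[1,[-0.004,0.003,0.43],[0,0,0]],[1,[-0.004,0.003,0.43],[0,0,0]],[1,[-0.004,0.003,0.43],[0,0,0]]]' 50
python3 -m inch '[[1,[0,0,0.02],[0,0,0]],[1,[0,0,0.02],[0,0,0]]]' 50
python3 - <<'E'
from h import *
go(.6528,.0225,.0693)
E
```

```text
t: 24.9
tcp_pos: [0.653, 0.0228, 0.0694]
tool_rot: [0.707, 0.707, 0.001, 0.001]
force: [-9.0, 0.8, 28.7]
finger_gap: 0.214
t: 25.1
tcp_pos: [0.6533, 0.0228, 0.0694]
tool_rot: [0.707, 0.707, 0.001, 0.001]
force: [-10.3, 1.3, 37.8]
finger_gap: 0.213
tcp [0.6533 0.0228 0.0694] shift [-0.003 -0.005  0.001] turn [0.0004 0.0001 0.    ] F [-10.3   1.3  37.8] gap 0.213 t 25.1
```

```bash

python3 -m inch '[[1,[0,0,-0.02],[0,0,0]],[0.1,[0,0,-0.04],[0,0,0]],[0.1,[0,0,-0.04],[0,0,0]],[0.1,[0,0,-0.04],[0,0,0]],[0.1,[0,0,-0.04],[0,0,0]],[0.1,[0,0,-0.5],[0,0,0]],[0.1,[0,0,-1],[0,0,0]],[0.1,[0,0,-1],[0,0,0]],[0.1,[0,0,-1],[0,0,0]]]' 50
python3 -m inch '[[-0.2,[0.4,-0.15,0],[0,0,0]],[-0.2,[0.8,-0.3,0],[0,0,0]],[-0.2,[0.8,-0.3,0],[0,0,0]],[-0.2,[0.8,-0.3,0],[0,0,0]],[-0.2,[0.8,-0.3,0],[0,0,0]]]' 80
python3 - <<'E'
from h import *
go(.613,.1668,.04)
p,d=snapshot('wrist'); cv2.imwrite('pics/w18.png',p)
p,d=snapshot("side"); cv2.imwrite('pics/s18c.png',cv2.resize(p[130:330,230:440],None,fx=3.5,fy=3.5,interpolation=cv2.INTER_CUBIC))
E
```

```text
t: 26.0
tcp_pos: [0.6534, 0.0224, 0.1628]
tool_rot: [0.707, 0.707, 0.001, 0.001]
force: [-0.4, -0.1, -0.6]
finger_gap: 0.452
t: 26.5
tcp_pos: [0.6225, 0.1018, 0.1606]
tool_rot: [0.707, 0.707, -0.001, -0.001]
force: [0.2, -0.2, 0.2]
finger_gap: 0.6
tcp [0.6225 0.1018 0.1606] shift [ 0.65  -0.093  1.205] turn [-0.0003  0.0001 -0.0001] F [ 0.2 -0.2  0.2] gap 0.6 t 26.5
```

View pics/w18.png

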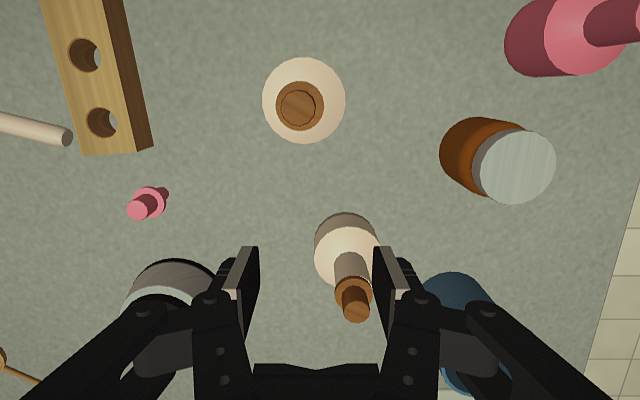

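View pics/s18c.png

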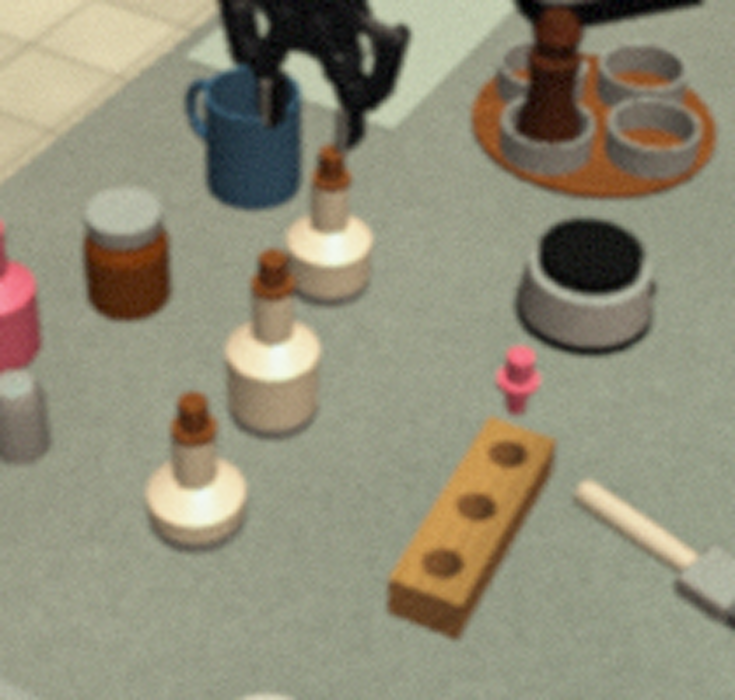

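```bash

python3 -m inch '[[-0.2,[0.4,-0.09,0],[0,0,0]],[-0.2,[0.65,-0.09,0],[0,0,0]],[-0.2,[0.65,-0.09,0.1],[0,0,0]],[-0.2,[0.65,-0.09,0.1],[0,0,0]],[-0.2,[0.65,-0.09,0.1],[0,0,0]],[-0.2,[0.65,-0.09,0.1],[0,0,0]]]' 80
python3 - <<'E'
from h import *
go(.613,.1668,.04)
p,d=snapshot('wrist'); cv2.imwrite('pics/w19.png',p)
E
```

```text
t: 27.2
tcp_pos: [0.6141, 0.1661, 0.1518]
tool_rot: [0.708, 0.706, -0.0, 0.0]
force: [-0.5, -0.6, 0.3]
finger_gap: 0.601
tcp [0.6141 0.1661 0.1518] shift [ 0.007 -0.011  1.118] turn [-0.      0.     -0.0003] F [-0.5 -0.6  0.3] gap 0.601 t 27.2
```

View pics/w19.png

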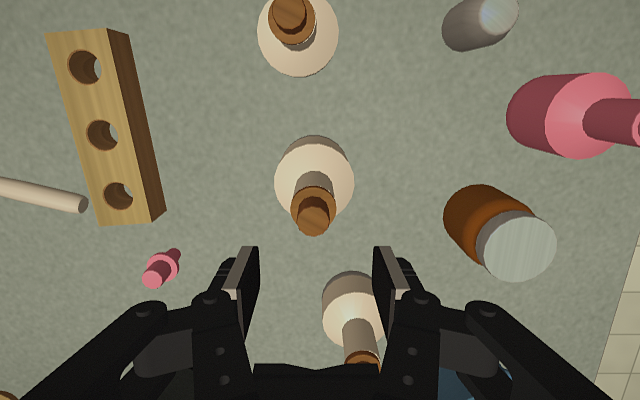

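```bash

python3 -m inch '[[-0.2,[0.005,-0.01,0.3],[0,0,0]],[-0.2,[0.005,-0.01,0.6],[0,0,0]],[-0.2,[0.005,-0.01,0.9],[0,0,0]],[-0.2,[0.005,-0.01,0.9],[0,0,0]],[-0.2,[0.005,-0.01,0.9],[0,0,0]],[-0.2,[0.005,-0.01,0.9],[0,0,0]]]' 80
python3 - <<'E'
from h import *
go(.613,.1668,.04)
p,d=snapshot('wrist'); cv2.imwrite('pics/w20.png',p)
W=cloud("wrist",d)
for u,v in [(248,250),(258,252),(375,252),(315,300),(315,330)]: print(W[v,u].round(4))
p,d=snapshot("side"); cv2.imwrite('pics/s20c.png',cv2.resize(p[130:330,230:440],None,fx=3.5,fy=3.5,interpolation=cv2.INTER_CUBIC))
E
```

```text
t: 27.85
tcp_pos: [0.6144, 0.1679, 0.0638]
tool_rot: [0.707, 0.707, 0.001, 0.001]
force: [0.6, 0.3, 0.4]
finger_gap: 0.601
tcp [0.6144 0.1679 0.0638] shift [-0.011 -0.015  0.238] turn [ 0.0006 -0.     -0.0001] F [0.6 0.3 0.4] gap 0.601 t 27.85
[0.5852 0.1774 0.1101]
[0.5883 0.1735 0.1042]
[0.6397 0.1756 0.1087]
[0.6136 0.1749 0.1427]
[0.6136 0.1632 0.1432]
```

View pics/w20.png

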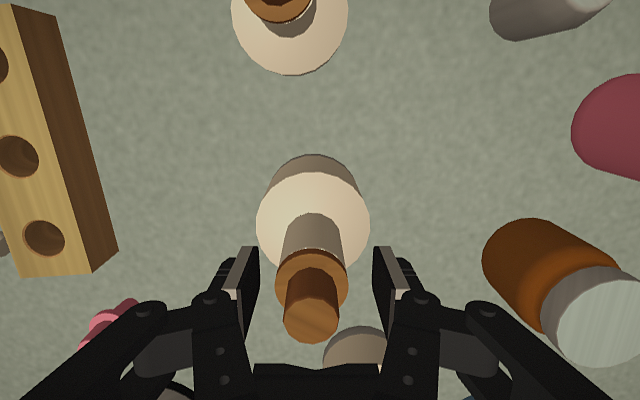

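View pics/s20c.png

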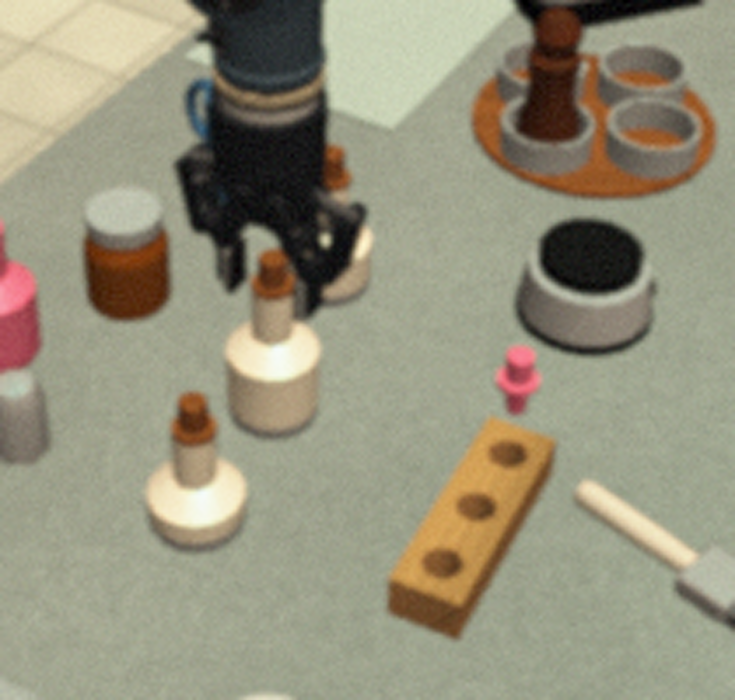

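```bash

python3 -m inch '[[-0.2,[-0.01,-0.012,0.1],[0,0,0]],[-0.2,[-0.01,-0.012,0.22],[0,0,0]],[-0.2,[-0.01,-0.012,0.22],[0,0,0]],[-0.2,[-0.01,-0.012,0.22],[0,0,0]],[1,[-0.01,-0.012,0.22],[0,0,0]],[1,[-0.01,-0.012,0.22],[0,0,0]],[1,[-0.01,-0.012,0.22],[0,0,0]],[1,[-0.01,-0.012,0.22],[0,0,0]],[1,[-0.01,-0.012,0.22],[0,0,0]]]' 80
python3 - <<'E'
from h import *
go(.613,.1668,.04)
E
```

```text
t: 28.85
tcp_pos: [0.6122, 0.167, 0.0403]
tool_rot: [0.707, 0.707, 0.001, 0.001]
force: [1.5, 0.3, 0.5]
finger_gap: 0.324
tcp [0.6122 0.167  0.0403] shift [-0.002  0.008  0.003] turn [ 0.0002 -0.     -0.    ] F [1.5 0.3 0.5] gap 0.324 t 28.85
```

```bash

python3 - <<'E'
from h import *
K=camera_info('wrist')['K']; o=camera_info('wrist')['orientation']
print(ray("wrist",(360.5,308),.06,dict(K=K,origin=np.array([0.41262159,0.20501477,0.4140376]),orientation=o)))
print(ray("wrist",(125.5,190),.06,dict(K=K,origin=np.array([0.6429,-0.0389+.0751,.1794+.1786]),orientation=o)))
E
python3 -m inch '[[1,[0,0,-0.2],[0,0,0]],[1,[0,0,-0.5],[0,0,0]],[1,[0,0,-0.9],[0,0,0]],[1,[0,0,-0.9],[0,0,0]],[1,[0,0,-0.9],[0,0,0]]]' 80
python3 - <<'E'
from h import *
go(.468,-.05,.14)
p,d=snapshot('wrist'); cv2.imwrite('pics/w21.png',p)
p,d=snapshot("side"); cv2.imwrite('pics/s21c.png',cv2.resize(p[100:330,200:440],None,fx=3,fy=3,interpolation=cv2.INTER_CUBIC))
E
```

```text
[ 0.46762857 -0.04791811  0.06      ]
[ 0.47159874 -0.05159122  0.06      ]
t: 29.35
tcp_pos: [0.6109, 0.167, 0.13]
tool_rot: [0.707, 0.707, -0.0, -0.0]
force: [0.2, -0.5, -4.7]
finger_gap: 0.325
tcp [0.6109 0.167  0.13  ] shift [-2.171 -1.429 -0.1  ] turn [-0.0001  0.     -0.    ] F [ 0.2 -0.5 -4.7] gap 0.325 t 29.35
```

View pics/w21.png

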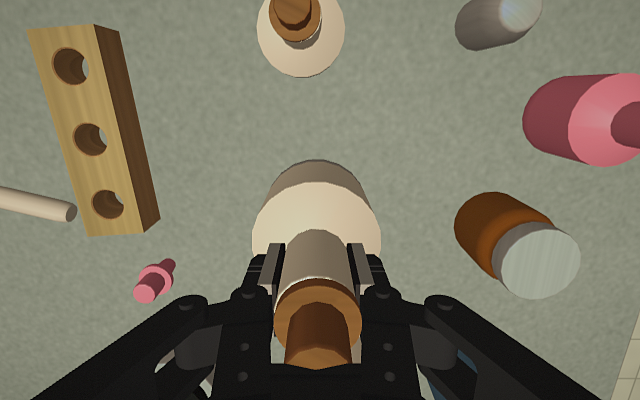

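View pics/s21c.png

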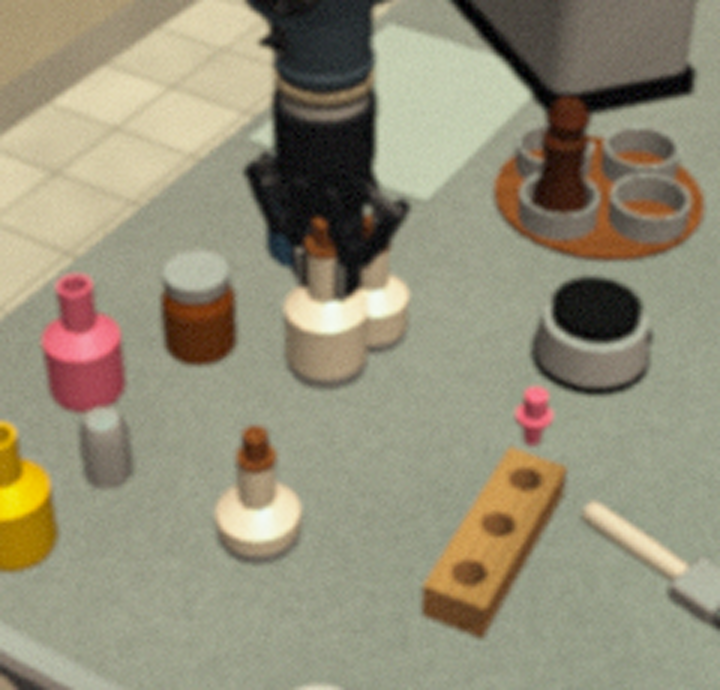

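```bash

python3 -m inch '[[1,[-0.3,-0.3,-0.1],[0,0,0]],[1,[-0.6,-0.7,-0.2],[0,0,0]],[1,[-0.9,-1,-0.2],[0,0,0]],[1,[-0.9,-1,-0.2],[0,0,0]]]' 80
python3 -m inch '[[1,[-0.4,-0.2,0],[0,0,0]],[1,[-0.8,-0.4,0],[0,0,0]],[1,[-0.8,-0.4,0],[0,0,0]],[1,[-0.8,-0.4,0],[0,0,0]]]' 80
python3 -m inch '[[1,[-0.3,0,0],[0,0,0]],[1,[-0.47,0,0],[0,0,0]],[1,[-0.47,0,0],[0,0,0]],[1,[-0.47,0,0],[0,0,0]],[1,[-0.47,0,0],[0,0,0]],[1,[-0.47,0,0],[0,0,0]]]' 80
python3 - <<'E'
from h import *
go(.470,-.05,.0923)
p,d=snapshot("wrist"); cv2.imwrite('pics/w22.png',p)
p,d=snapshot("side"); cv2.imwrite('pics/s22c.png',cv2.resize(p[100:330,240:480],None,fx=3,fy=3,interpolation=cv2.INTER_CUBIC))
E
```

```text
t: 29.85
tcp_pos: [0.5028, 0.075, 0.1474]
tool_rot: [0.708, 0.706, -0.005, -0.005]
force: [-0.8, 0.2, -4.2]
finger_gap: 0.328
t: 30.25
tcp_pos: [0.4705, -0.0034, 0.1488]
tool_rot: [0.708, 0.706, -0.001, -0.001]
force: [0.3, 0.6, -3.5]
finger_gap: 0.326
t: 30.85
tcp_pos: [0.4713, -0.0487, 0.1497]
tool_rot: [0.707, 0.708, -0.0, -0.0]
force: [0.5, 0.0, -3.9]
finger_gap: 0.325
tcp [ 0.4713 -0.0487  0.1497] shift [-0.013 -0.012  0.574] turn [-0.0001 -0.0001  0.0002] F [ 0.5  0.  -3.9] gap 0.325 t 30.85
```

View pics/w22.png

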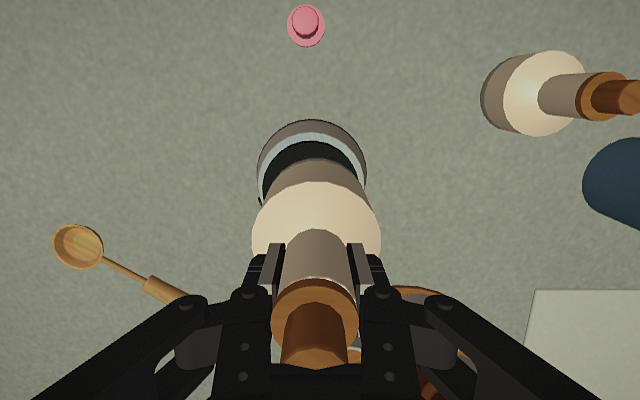

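View pics/s22c.png

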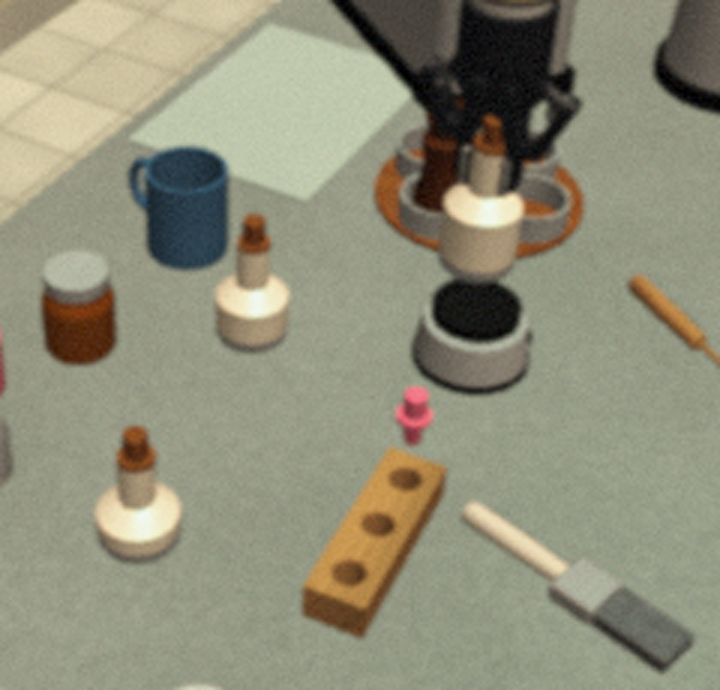

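```bash

python3 -m inch '[[1,[-0.01,-0.02,0.2],[0,0,0]],[1,[-0.01,-0.02,0.4],[0,0,0]],[1,[-0.01,-0.02,0.48],[0,0,0]],[1,[-0.01,-0.02,0.53],[0,0,0]],[1,[-0.01,-0.02,0.57],[0,0,0]],[1,[-0.01,-0.02,0.58],[0,0,0]],[1,[-0.01,-0.02,0.58],[0,0,0]],[1,[-0.01,-0.02,0.58],[0,0,0]]]' 80
python3 - <<'E'
from h import *
go(.470,-.05,.0923)
E
```

```text
t: 31.75
tcp_pos: [0.4693, -0.0507, 0.0925]
tool_rot: [0.707, 0.707, 0.0, -0.0]
force: [-2.8, 2.7, 3.6]
finger_gap: 0.326
tcp [ 0.4693 -0.0507  0.0925] shift [0.007 0.007 0.002] turn [-0.     -0.     -0.0001] F [-2.8  2.7  3.6] gap 0.326 t 31.75
```

```bash

python3 -m inch '[[1,[0.005,0,0.01],[0,0,0]],[1,[0.005,0,0.02],[0,0,0]],[1,[0.005,0,0.02],[0,0,0]]]' 80
python3 -m inch '[[1,[0,0,0.02],[0,0,0]],[1,[0,0,0.02],[0,0,0]],[1,[0,0,0.02],[0,0,0]],[1,[0,0,0.02],[0,0,0]],[1,[0,0,0.02],[0,0,0]]]' 80
python3 -m inch '[[1,[0,0,0],[0,0,0]],[1,[0,0,0],[0,0,0]],[1,[0,0,0],[0,0,0]],[1,[0,0,0],[0,0,0]],[1,[0,0,0],[0,0,0]],[1,[0,0,0],[0,0,0]],[1,[0,0,0],[0,0,0]],[1,[0,0,0],[0,0,0]],[1,[0,0,0],[0,0,0]],[1,[0,0,0],[0,0,0]],[1,[0,0,0],[0,0,0]],[1,[0,0,0],[0,0,0]],[1,[0,0,0],[0,0,0]],[1,[0,0,0],[0,0,0]],[1,[0,0,0],[0,0,0]],[1,[0,0,0],[0,0,0]],[1,[0,0,0],[0,0,0]],[1,[0,0,0],[0,0,0]],[1,[0,0,0],[0,0,0]],[1,[0,0,0],[0,0,0]]]'
python3 - <<'E'
from h import *
p,d=snapshot("side"); cv2.imwrite('pics/s23c.png',cv2.resize(p[100:330,240:480],None,fx=3,fy=3,interpolation=cv2.INTER_CUBIC))
E
```

```text
t: 32.05
tcp_pos: [0.4696, -0.0506, 0.092]
tool_rot: [0.707, 0.707, 0.0, 0.001]
force: [-6.1, 3.1, 20.4]
finger_gap: 0.326
t: 32.55
tcp_pos: [0.4697, -0.0506, 0.0919]
tool_rot: [0.707, 0.707, 0.0, 0.001]
force: [-9.4, 4.2, 37.4]
finger_gap: 0.329
t: 34.55
tcp_pos: [0.4697, -0.0506, 0.0919]
tool_rot: [0.707, 0.707, 0.0, 0.001]
force: [-9.4, 3.5, 37.1]
finger_gap: 0.327
```

View pics/s23c.png

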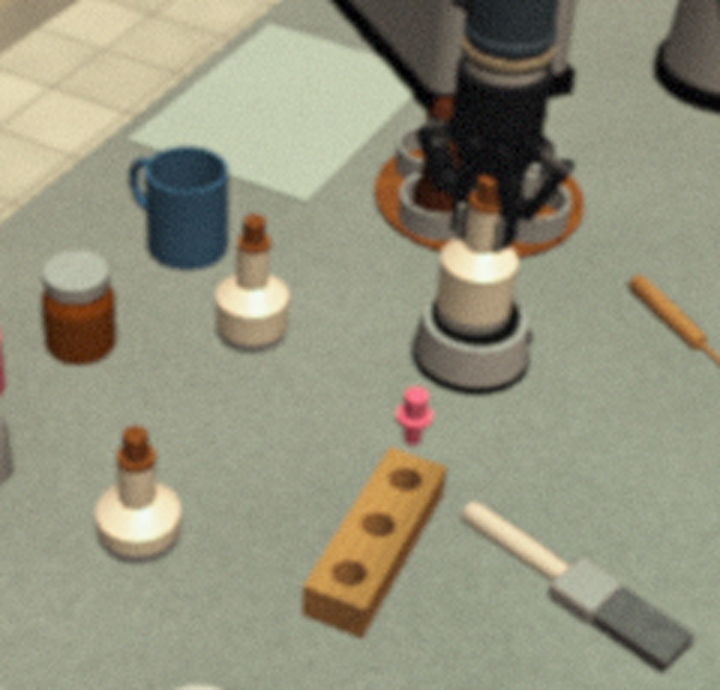

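```bash

python3 -m inch '[[1,[0,0,-0.2],[0,0,0]],[1,[0,0,-0.5],[0,0,0]],[1,[0,0,-0.95],[0,0,0]],[1,[0,0,-0.95],[0,0,0]],[1,[0,0,-0.95],[0,0,0]]]' 80
python3 - <<'E'
from h import *
p=cv2.imread('pics/top0.png'); cv2.imwrite('pics/caddy.png',cv2.resize(p[170:260,390:480],None,fx=7,fy=7,interpolation=cv2.INTER_CUBIC))
p,d=snapshot("side"); cv2.imwrite('pics/caddys.png',cv2.resize(p[110:200,350:450],None,fx=7,fy=7,interpolation=cv2.INTER_CUBIC))
E
```

```text
t: 35.1
tcp_pos: [0.4711, -0.0513, 0.1836]
tool_rot: [0.707, 0.707, 0.001, 0.002]
force: [-0.1, -0.1, -4.0]
finger_gap: 0.323
```

View pics/caddy.png

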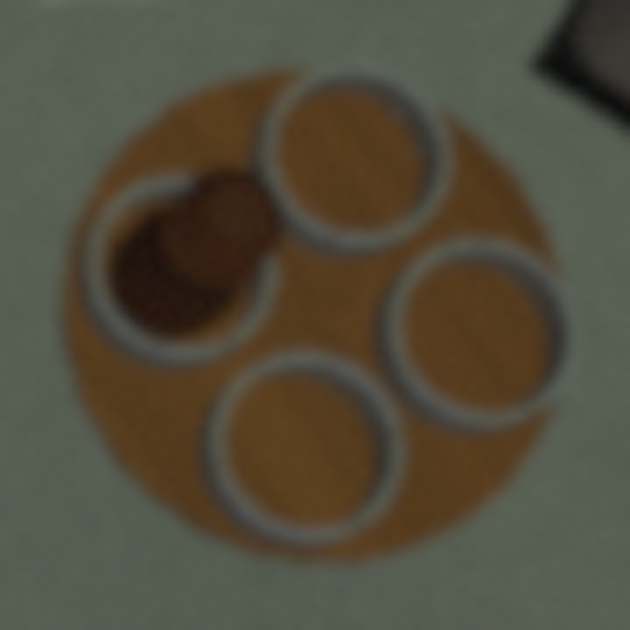

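View pics/caddys.png

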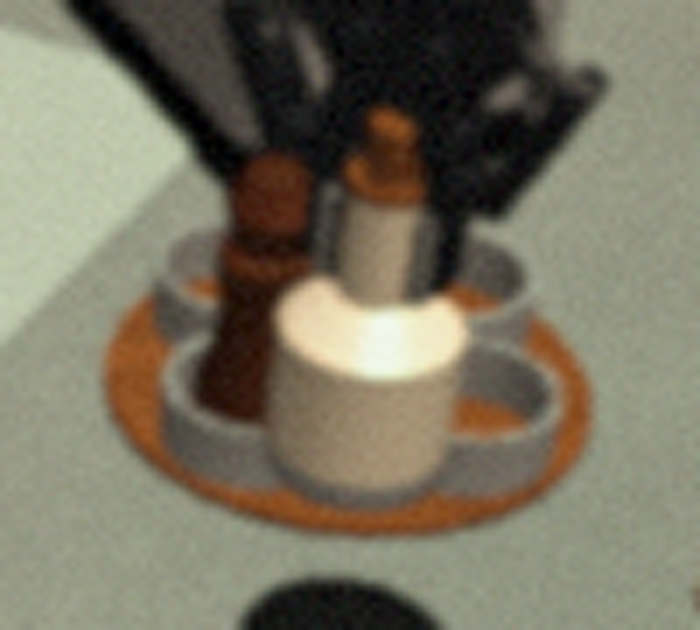

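```bash

python3 -m inch '[[1,[-0.3,0,-0.3],[0,0,0]],[1,[-0.7,0,-0.6],[0,0,0]],[1,[-1,0,-0.8],[0,0,0]],[1,[-1,0,-0.8],[0,0,0]]]' 80
python3 -m inch '[[1,[-0.5,0.1,0],[0,0,0]],[1,[-1,0.2,0],[0,0,0]],[1,[-1,0.2,0],[0,0,0]]]' 80
python3 -m inch '[[1,[-0.5,0.1,0],[0,0,0]],[1,[-1,0.2,0],[0,0,0]],[1,[-1,0.2,0],[0,0,0]]]' 80
python3 -m inch '[[1,[-0.4,0.2,0],[0,0,0]],[1,[-0.4,0.2,0],[0,0,0]],[1,[-0.4,0.2,0],[0,0,0]],[1,[-0.4,0.2,0],[0,0,0]],[1,[-0.4,0.2,0],[0,0,0]],[1,[-0.4,0.2,0],[0,0,0]]]' 80
python3 - <<'E'
from h import *
ci=camera_info("wrist")
p,d=snapshot("wrist"); cv2.imwrite('pics/w24.png',p)
np.savez("pics/w24.npz",d=d,o=ci['origin'],q=ci['orientation'])
print(ci['origin'],ci['orientation'],sense()['tcp_pos'])
E
```

```text
t: 35.55
tcp_pos: [0.4718, -0.1556, 0.2638]
tool_rot: [0.709, 0.706, -0.0, 0.004]
force: [0.6, 0.1, -3.8]
finger_gap: 0.326
t: 35.85
tcp_pos: [0.4906, -0.2564, 0.2602]
tool_rot: [0.709, 0.705, -0.001, 0.001]
force: [0.3, 0.4, -3.9]
finger_gap: 0.33
t: 36.15
tcp_pos: [0.5099, -0.3567, 0.2593]
tool_rot: [0.709, 0.705, -0.001, 0.001]
force: [0.3, 1.0, -3.3]
finger_gap: 0.326
t: 36.75
tcp_pos: [0.5293, -0.3895, 0.2629]
tool_rot: [0.707, 0.707, 0.0, -0.0]
force: [1.2, 0.1, -2.2]
finger_gap: 0.324
[ 0.52878569 -0.31436395  0.44157257] [9.88614724e-01 1.71669636e-04 3.27281420e-04 1.50468571e-01] [ 0.52933494 -0.38967688  0.26312621]
```

View pics/w24.png

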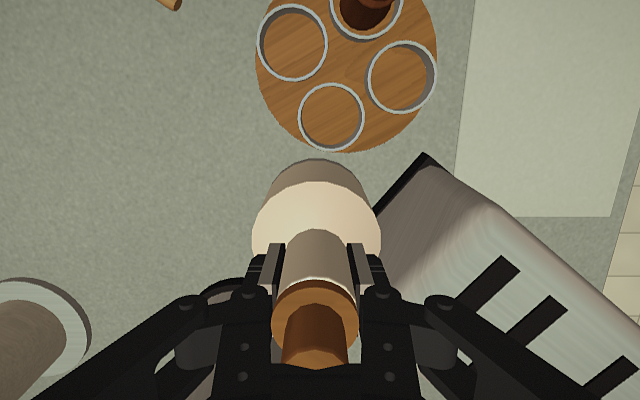

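```bash
python3 - <<'E'
import cv2
p=cv2.imread('pics/w24.png'); cv2.imwrite('pics/w24c.png',cv2.resize(p[0:165,245:445],None,fx=4,fy=4,interpolation=cv2.INTER_CUBIC)[:600])
E
```

```text
(no output)
```

View pics/w24c.png

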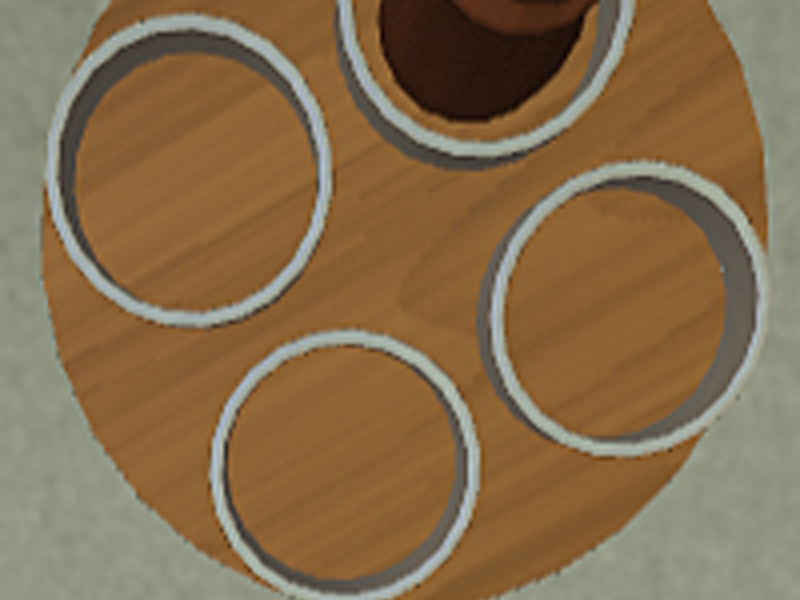

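```bash
python3 - <<'E'
from h import *
from scipy.optimize import fsolve
z=np.load("pics/w24.npz"); ci=dict(K=camera_info("wrist")['K'],origin=z['o'],orientation=z['q'])
a=np.linspace(0,2*np.pi,361)
def bb(c,r=.0395,h=.036,cam="wrist",ci=ci):
    P=proj(cam,np.stack([c[0]+r*np.cos(a),c[1]+r*np.sin(a),0*a+h],-1),ci); return P.min(0),P.max(0)
W={}
for n,uv in dict(C=(292.1,42.4),B=(331.1,116.1),A=(402.2,77.1)).items():
    s=fsolve(lambda c:sum(bb(c))/2-np.array(uv),[.55,-.28]); W[n]=s
    print(n,s.round(4),np.diff(bb(s),axis=0).round(1)*4)
tc=camera_info("top")
T={}
for n,uv in dict(C=(303,446),B=(475,333),A=(355,160)).items():
    uv=np.array(uv)/7+[389.6,169.6]
    s=fsolve(lambda c:sum(bb(c,cam="top",ci=tc))/2-uv,[.55,-.28]); T[n]=s; print("top",n,s.round(4))
for k in (W,T): print([np.linalg.norm(k[i]-k[j]).round(4) for i,j in ("AB","BC","AC")], ((k['A']+k['C'])/2).round(4))
E
```

```text
C [ 0.5036 -0.2678] [[290.4 315.6]]
B [ 0.5471 -0.3461] [[273.2 279.6]]
A [ 0.6261 -0.3034] [[282.8 298.4]]
top C [ 0.5033 -0.2635]
top B [ 0.5462 -0.3409]
top A [ 0.6235 -0.2999]
[np.float64(0.0898), np.float64(0.0896), np.float64(0.1276)] [ 0.5648 -0.2856]
[np.float64(0.0875), np.float64(0.0884), np.float64(0.1255)] [ 0.5634 -0.2817]
```

```bash

python3 -m inch '[[1,[0.43,0.18,0],[0,0,0]],[1,[0.43,0.18,0.3],[0,0,0]],[1,[0.43,0.18,0.6],[0,0,0]],[1,[0.43,0.18,0.9],[0,0,0]],[1,[0.43,0.18,0.9],[0,0,0]],[1,[0.43,0.18,0.9],[0,0,0]]]' 80
python3 -m inch '[[1,[0,0,0.3],[0,0,0]],[1,[0,0,0.6],[0,0,0]],[1,[0,0,0.76],[0,0,0]],[1,[0,0,0.76],[0,0,0]],[1,[0,0,0.76],[0,0,0]],[1,[0,0,0.76],[0,0,0]]]' 80
python3 - <<'E'
from h import *
go(.5471,-.3461,.0463)
p,d=snapshot("wrist"); cv2.imwrite('pics/w25.png',p)
p,d=snapshot("side"); cv2.imwrite('pics/s25.png',cv2.resize(p[80:200,330:470],None,fx=5,fy=5,interpolation=cv2.INTER_CUBIC))
E
```

```text
t: 37.4
tcp_pos: [0.5475, -0.3474, 0.1733]
tool_rot: [0.707, 0.707, 0.0, -0.0]
force: [0.5, 0.1, -3.2]
finger_gap: 0.324
t: 38.0
tcp_pos: [0.5491, -0.349, 0.0996]
tool_rot: [0.707, 0.707, 0.0, 0.003]
force: [0.3, -0.5, -4.0]
finger_gap: 0.326
tcp [ 0.5491 -0.349   0.0996] shift [ 0.031 -0.022  0.533] turn [ 0.0006  0.0006 -0.0001] F [ 0.3 -0.5 -4. ] gap 0.326 t 38.0
```

View pics/w25.png

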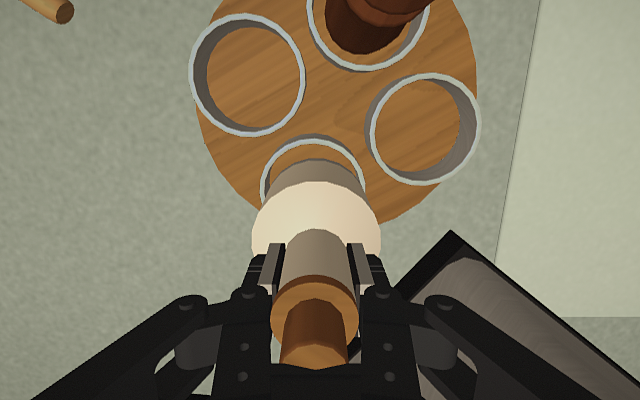

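View pics/s25.png

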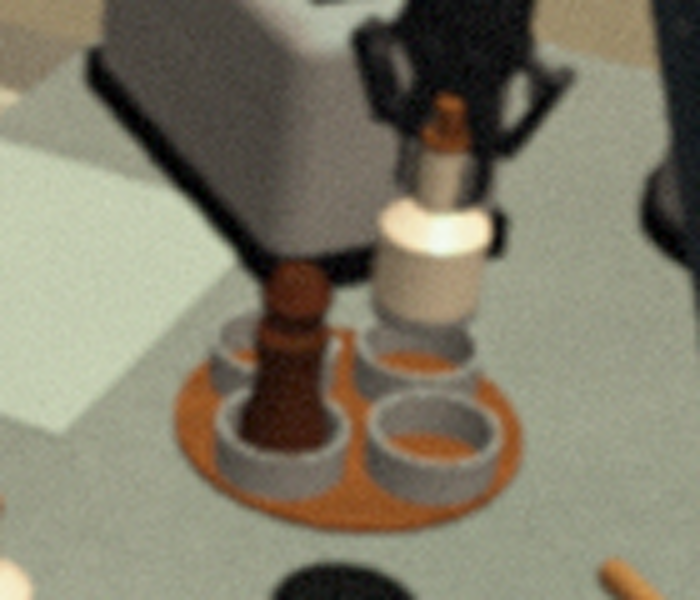

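```bash
cat >> h.py <<'E'
from scipy.optimize import fsolve
_a=np.linspace(0,2*np.pi,361)
def bb(c,ci,r=.0395,h=.036,cam="wrist"):
    P=proj(cam,np.stack([c[0]+r*np.cos(_a),c[1]+r*np.sin(_a),0*_a+h],-1),ci); return P.min(0),P.max(0)
def ring(uv,ci,**k):
    return fsolve(lambda c:sum(bb(c,ci,**k))/2-np.array(uv),[.55,-.28])
E
python3 - <<'E'
from h import *
ci=camera_info("wrist"); go(.5471,-.3461,.0463)
p,d=snapshot("wrist"); cv2.imwrite('pics/w26.png',p); cv2.imwrite('pics/w26c.png',cv2.resize(p[0:200,180:490],None,fx=2.58,fy=2.58,interpolation=cv2.INTER_CUBIC))
print(bb((.5471,-.3461),ci),ring((423,129),ci),ring((247.5,75),ci))
E
```

```text
tcp [ 0.5486 -0.3485  0.0991] shift [ 0.026 -0.016  0.527] turn [ 0.0005  0.0004 -0.    ] F [-0.  -0.5 -4.2] gap 0.326 t 38.1
(array([259.86229641, 137.6330478 ]), array([367.30239381, 240.57255489])) [ 0.62346118 -0.30263147] [ 0.50333912 -0.26716156]
```

View pics/w26c.png

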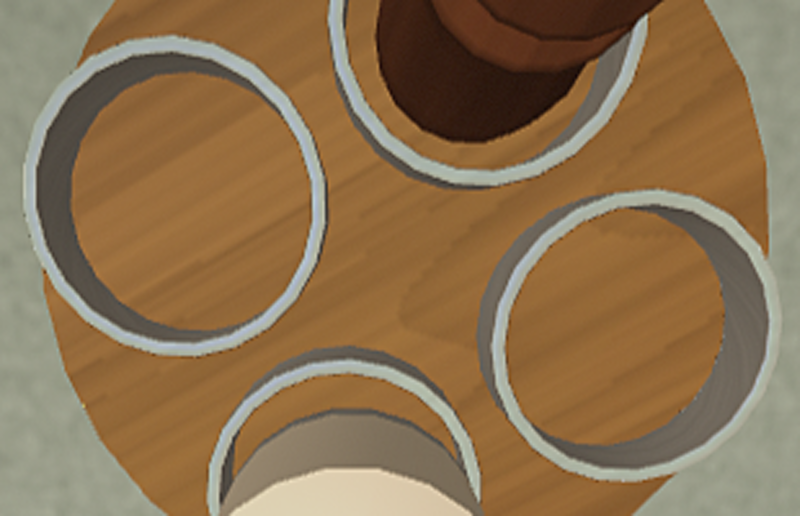

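```bash
python3 - <<'E'
from h import *
ci=camera_info("wrist"); print(ci['origin']);A=ring((426.6,129.7),ci);C=ring((247.5,75.3),ci)
m=(A+C)/2; d=A-C; B=m+np.array([d[1],-d[0]])/2
print(A,C,np.linalg.norm(d),"B from square",B)
E
python3 -m inch '[[1,[0.026,-0.017,0],[0,0,0]],[1,[0.026,-0.017,0.1],[0,0,0]],[1,[0.026,-0.017,0.15],[0,0,0]],[1,[0.026,-0.017,0.15],[0,0,0]],[1,[0.026,-0.017,0.15],[0,0,0]],[1,[0.026,-0.017,0.15],[0,0,0]]]' 80
python3 - <<'E'
from h import *
go(.547,-.3463,.0463)
E
```

```text
[ 0.5473836  -0.27272076  0.27714576]
[ 0.6255422  -0.30275088] [ 0.50304424 -0.26704562] 0.12759551290849866 B from square [ 0.5464406  -0.34614723]
t: 38.75
tcp_pos: [0.5458, -0.345, 0.0818]
tool_rot: [0.707, 0.707, 0.0, 0.0]
force: [0.6, -0.4, -3.9]
finger_gap: 0.328
tcp [ 0.5458 -0.345   0.0818] shift [-0.013  0.012  0.355] turn [ 0.  0. -0.] F [ 0.6 -0.4 -3.9] gap 0.328 t 38.75
```

```bash

python3 -m inch '[[1,[-0.012,0.009,0.03],[0,0,0]],[1,[-0.012,0.009,0.07],[0,0,0]],[1,[-0.012,0.009,0.11],[0,0,0]],[1,[-0.012,0.009,0.15],[0,0,0]],[1,[-0.012,0.009,0.15],[0,0,0]],[1,[-0.012,0.009,0.15],[0,0,0]]]' 80
python3 - <<'E'
from h import *
go(.5467,-.3462,.0463)
p,d=snapshot("wrist"); cv2.imwrite('pics/w27.png',p)
E
```

```text
t: 39.35
tcp_pos: [0.5465, -0.3459, 0.0666]
tool_rot: [0.707, 0.707, -0.0, -0.0]
force: [0.4, -0.0, -3.5]
finger_gap: 0.329
tcp [ 0.5465 -0.3459  0.0666] shift [-0.003  0.002  0.203] turn [-0.0001 -0.0001 -0.    ] F [ 0.4 -0.  -3.5] gap 0.329 t 39.35
```

View pics/w27.png

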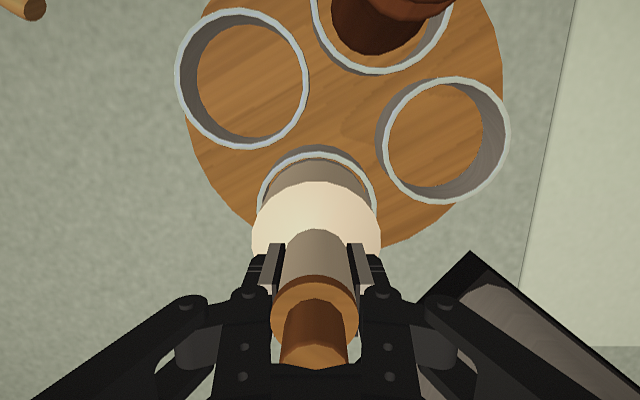

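```bash

python3 -m inch '[[1,[0,0,0.05],[0,0,0]],[1,[0,0,0.1],[0,0,0]],[1,[0,0,0.15],[0,0,0]],[1,[0,0,0.2],[0,0,0]],[1,[0,0,0.21],[0,0,0]],[1,[0,0,0.21],[0,0,0]],[1,[0,0,0.21],[0,0,0]]]' 80
python3 - <<'E'
from h import *
go(.5467,-.3462,.0463)
E
```

```text
t: 40.1
tcp_pos: [0.5465, -0.3459, 0.0464]
tool_rot: [0.707, 0.707, 0.0, -0.0]
force: [-1.4, 2.3, 2.5]
finger_gap: 0.323
tcp [ 0.5465 -0.3459  0.0464] shift [-0.003  0.002  0.001] turn [-0.     -0.     -0.0001] F [-1.4  2.3  2.5] gap 0.323 t 40.1
```

```bash

python3 -m inch '[[0,[0,0,0],[0,0,0]],[0,[0,0,0],[0,0,0]],[0,[0,0,0],[0,0,0]],[0,[0,0,0],[0,0,0]],[0,[0,0,-0.3],[0,0,0]],[0,[0,0,-0.7],[0,0,0]],[0,[0,0,-1],[0,0,0]],[0,[0,0,-1],[0,0,0]]]' 80
python3 -m inch '[[0,[0.3,0,-0.4],[0,0,0]],[0,[1,0.2,-0.6],[0,0,0]],[0,[1,0.2,-0.6],[0,0,0]]]' 80
python3 -m inch '[[0,[0.5,0.1,0],[0,0,0]],[0,[1,0.3,0],[0,0,0]],[0,[1,0.3,0],[0,0,0]]]' 80
python3 - <<'E'
from h import *
go(.653,-.04,.18)
p,d=snapshot("side"); cv2.imwrite('pics/s28.png',p)
E
```

```text
t: 40.9
tcp_pos: [0.5496, -0.3486, 0.1513]
tool_rot: [0.707, 0.707, 0.0, 0.006]
force: [0.2, 0.4, -0.0]
finger_gap: 0.502
t: 41.2
tcp_pos: [0.5673, -0.2436, 0.207]
tool_rot: [0.707, 0.707, 0.001, 0.0]
force: [1.2, -0.4, -0.4]
finger_gap: 0.498
t: 41.5
tcp_pos: [0.5972, -0.1402, 0.2052]
tool_rot: [0.705, 0.709, 0.001, -0.001]
force: [0.1, -1.2, 1.1]
finger_gap: 0.504
tcp [ 0.5972 -0.1402  0.2052] shift [0.999 0.563 0.254] turn [-0.0001 -0.0005  0.0009] F [ 0.1 -1.2  1.1] gap 0.504 t 41.5
```

View pics/s28.png

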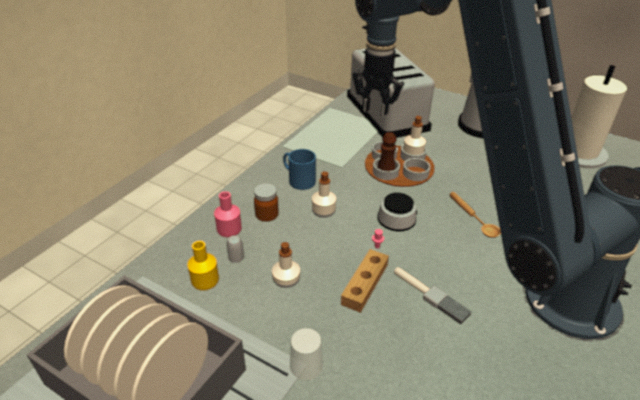

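```bash

python3 -m inch '[[-0.2,[0.5,0.3,0],[0,0,0]],[-0.2,[1,0.56,0.25],[0,0,0]],[-0.2,[1,0.56,0.25],[0,0,0]],[-0.2,[1,0.56,0.25],[0,0,0]],[-0.2,[1,0.56,0.25],[0,0,0]],[-0.2,[1,0.56,0.25],[0,0,0]]]' 80
python3 - <<'E'
from h import *
go(.653,.0222,.145)
p,d=snapshot("wrist"); cv2.imwrite('pics/w29.png',p)
E
```

```text
t: 42.15
tcp_pos: [0.6524, -0.0482, 0.1812]
tool_rot: [0.708, 0.706, -0.0, 0.0]
force: [-0.1, -0.5, -0.4]
finger_gap: 0.605
tcp [ 0.6524 -0.0482  0.1812] shift [0.704 0.005 0.361] turn [ 0.      0.0001 -0.0004] F [-0.1 -0.5 -0.4] gap 0.605 t 42.15
```

View pics/w29.png

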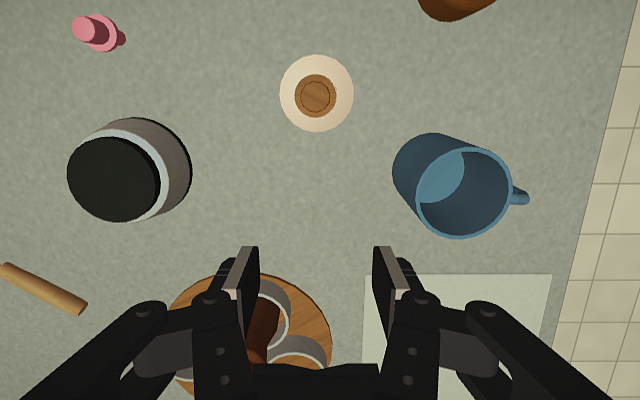

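```bash

python3 - <<'E'
from h import *
print(ray("wrist",(315.5,96),.105))
E
python3 -m inch '[[-0.2,[0.4,0,0],[0,0,0]],[-0.2,[0.7,0,0],[0,0,0]],[-0.2,[0.7,0,0.2],[0,0,0]],[-0.2,[0.7,0,0.4],[0,0,0]],[-0.2,[0.7,0,0.4],[0,0,0]],[-0.2,[0.7,0,0.4],[0,0,0]]]' 80
python3 - <<'E'
from h import *
go(.653,.0222,.024)
p,d=snapshot("wrist"); cv2.imwrite('pics/w30.png',p)
E
```

```text
[0.65238919 0.02162772 0.105     ]
t: 42.8
tcp_pos: [0.6528, 0.0227, 0.1414]
tool_rot: [0.708, 0.706, -0.0, 0.0]
force: [0.0, 0.3, -0.6]
finger_gap: 0.604
tcp [0.6528 0.0227 0.1414] shift [-0.005  0.002  1.174] turn [ 0.      0.     -0.0003] F [ 0.   0.3 -0.6] gap 0.604 t 42.8
```

View pics/w30.png

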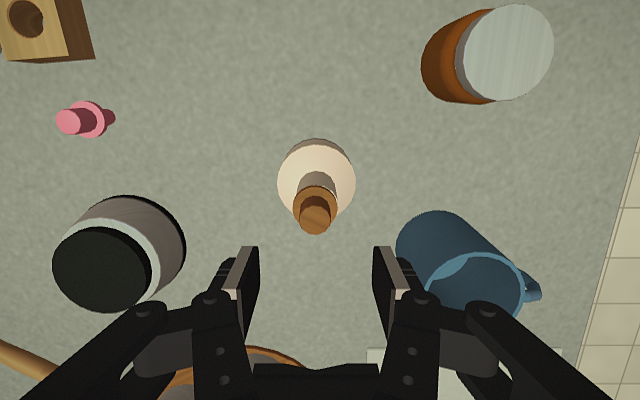

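```bash

python3 -m inch '[[-0.2,[-0.004,0,0.3],[0,0,0]],[-0.2,[-0.004,0,0.6],[0,0,0]],[-0.2,[-0.004,0,0.9],[0,0,0]],[-0.2,[-0.004,0,0.9],[0,0,0]],[-0.2,[-0.004,0,0.9],[0,0,0]],[-0.2,[-0.004,0,0.9],[0,0,0]]]' 80
python3 - <<'E'
from h import *
go(.653,.0222,.0243)
E
```

```text
t: 43.45
tcp_pos: [0.6548, 0.023, 0.0534]
tool_rot: [0.707, 0.707, 0.001, 0.002]
force: [-0.1, 0.3, 0.5]
finger_gap: 0.6
tcp [0.6548 0.023  0.0534] shift [-0.008 -0.019  0.291] turn [ 0.0007  0.0001 -0.0001] F [-0.1  0.3  0.5] gap 0.6 t 43.45
```

```bash

python3 -m inch '[[-0.2,[-0.005,-0.018,0.15],[0,0,0]],[-0.2,[-0.005,-0.018,0.28],[0,0,0]],[-0.2,[-0.005,-0.018,0.28],[0,0,0]],[-0.2,[-0.005,-0.018,0.28],[0,0,0]],[1,[-0.005,-0.018,0.28],[0,0,0]],[1,[-0.005,-0.018,0.28],[0,0,0]],[1,[-0.005,-0.018,0.28],[0,0,0]],[1,[-0.005,-0.018,0.28],[0,0,0]],[1,[-0.005,-0.018,0.28],[0,0,0]]]' 80
python3 -c "
from h import *
go(.653,.0222,.0243)"
python3 -m inch '[[1,[0,0,-0.2],[0,0,0]],[1,[0,0,-0.5],[0,0,0]],[1,[0,0,-0.9],[0,0,0]],[1,[0,0,-0.9],[0,0,0]],[1,[0,0,-0.9],[0,0,0]]]' 80
python3 - <<'E'
from h import *
go(.470,-.05,.13)
p,d=snapshot("wrist"); cv2.imwrite('pics/w31.png',p)
E
```

```text
t: 44.35
tcp_pos: [0.6522, 0.0229, 0.0239]
tool_rot: [0.707, 0.707, 0.001, 0.001]
force: [2.2, 0.9, 5.9]
finger_gap: 0.337
tcp [0.6522 0.0229 0.0239] shift [-0.007  0.008 -0.004] turn [ 0.0004  0.     -0.0001] F [2.2 0.9 5.9] gap 0.337 t 44.35
t: 44.85
tcp_pos: [0.6499, 0.0231, 0.1124]
tool_rot: [0.707, 0.707, -0.0, -0.001]
force: [-0.3, 0.4, -4.7]
finger_gap: 0.333
tcp [0.6499 0.0231 0.1124] shift [-0.731 -1.799 -0.174] turn [-0.0002 -0.     -0.    ] F [-0.3  0.4 -4.7] gap 0.333 t 44.85
```

View pics/w31.png

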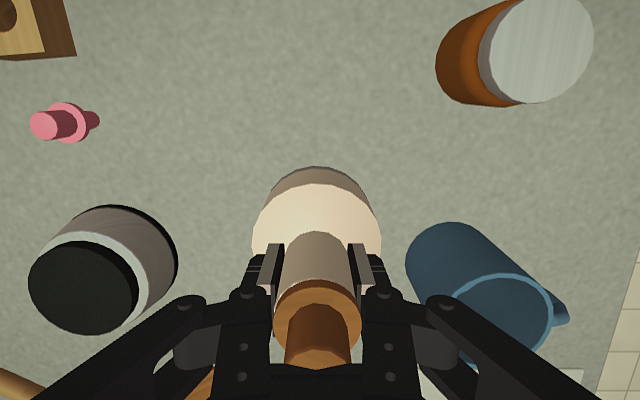

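```bash

python3 -m inch '[[1,[-0.1,-0.4,-0.2],[0,0,0]],[1,[-0.2,-0.8,-0.2],[0,0,0]],[1,[-0.3,-1,-0.2],[0,0,0]],[1,[-0.3,-1,-0.2],[0,0,0]]]' 80
python3 -m inch '[[1,[-0.2,-0.4,0],[0,0,0]],[1,[-0.4,-0.78,0],[0,0,0]],[1,[-0.44,-0.78,0],[0,0,0]],[1,[-0.44,-0.78,0],[0,0,0]],[1,[-0.44,-0.78,0],[0,0,0]],[1,[-0.44,-0.78,0],[0,0,0]]]' 80
python3 - <<'E'
from h import *
go(.4695,-.05,.0759)
E
```

```text
t: 45.3
tcp_pos: [0.5441, -0.0068, 0.1301]
tool_rot: [0.708, 0.707, -0.003, -0.005]
force: [0.3, 0.2, -3.8]
finger_gap: 0.335
t: 45.9
tcp_pos: [0.4742, -0.0508, 0.1326]
tool_rot: [0.707, 0.707, 0.0, 0.0]
force: [0.2, -1.1, -4.7]
finger_gap: 0.337
tcp [ 0.4742 -0.0508  0.1326] shift [ 0.008 -0.048  0.567] turn [0.0001 0.     0.0001] F [ 0.2 -1.1 -4.7] gap 0.337 t 45.9
```

```bash

python3 -m inch '[[1,[0.008,-0.045,0.2],[0,0,0]],[1,[0.008,-0.045,0.4],[0,0,0]],[1,[0.008,-0.045,0.47],[0,0,0]],[1,[0.008,-0.045,0.52],[0,0,0]],[1,[0.008,-0.045,0.56],[0,0,0]],[1,[0.008,-0.045,0.58],[0,0,0]],[1,[0.008,-0.045,0.58],[0,0,0]],[1,[0.008,-0.045,0.58],[0,0,0]]]' 80
python3 -c "
from h import *
go(.4695,-.05,.0759)"
python3 -m inch '[[1,[0,0,0.01],[0,0,0]],[1,[0,0,0.025],[0,0,0]],[1,[0,0,0.025],[0,0,0]],[1,[0,0,0.025],[0,0,0]]]' 80
python3 -c "
from h import *
go(.4695,-.05,.0759)"
```

```text
t: 46.7
tcp_pos: [0.4685, -0.0498, 0.0758]
tool_rot: [0.707, 0.707, 0.0, 0.0]
force: [-2.0, 2.2, 3.8]
finger_gap: 0.336
tcp [ 0.4685 -0.0498  0.0758] shift [-0.002  0.01  -0.001] turn [ 0.0001 -0.     -0.0001] F [-2.   2.2  3.8] gap 0.336 t 46.7
t: 47.1
tcp_pos: [0.4687, -0.0499, 0.0755]
tool_rot: [0.707, 0.707, 0.001, 0.001]
force: [-5.8, 3.8, 27.4]
finger_gap: 0.336
tcp [ 0.4687 -0.0499  0.0755] shift [-0.001  0.008 -0.004] turn [ 0.0003  0.0001 -0.    ] F [-5.8  3.8 27.4] gap 0.336 t 47.1
```

Bottomed; hold 2 s, then lift.

```bash

python3 -m inch '[[1,[0,0,0],[0,0,0]],[1,[0,0,0],[0,0,0]],[1,[0,0,0],[0,0,0]],[1,[0,0,0],[0,0,0]],[1,[0,0,0],[0,0,0]],[1,[0,0,0],[0,0,0]],[1,[0,0,0],[0,0,0]],[1,[0,0,0],[0,0,0]],[1,[0,0,0],[0,0,0]],[1,[0,0,0],[0,0,0]],[1,[0,0,0],[0,0,0]],[1,[0,0,0],[0,0,0]],[1,[0,0,0],[0,0,0]],[1,[0,0,0],[0,0,0]],[1,[0,0,0],[0,0,0]],[1,[0,0,0],[0,0,0]],[1,[0,0,0],[0,0,0]],[1,[0,0,0],[0,0,0]],[1,[0,0,0],[0,0,0]],[1,[0,0,0],[0,0,0]]]'
python3 - <<'E'
from h import *
p,d=snapshot("side"); cv2.imwrite('pics/s32.png',cv2.resize(p[100:330,240:480],None,fx=3,fy=3,interpolation=cv2.INTER_CUBIC))
E
```

```text
t: 49.1
tcp_pos: [0.4687, -0.0499, 0.0755]
tool_rot: [0.707, 0.707, 0.001, 0.001]
force: [-5.7, 3.9, 26.8]
finger_gap: 0.337
```

View pics/s32.png

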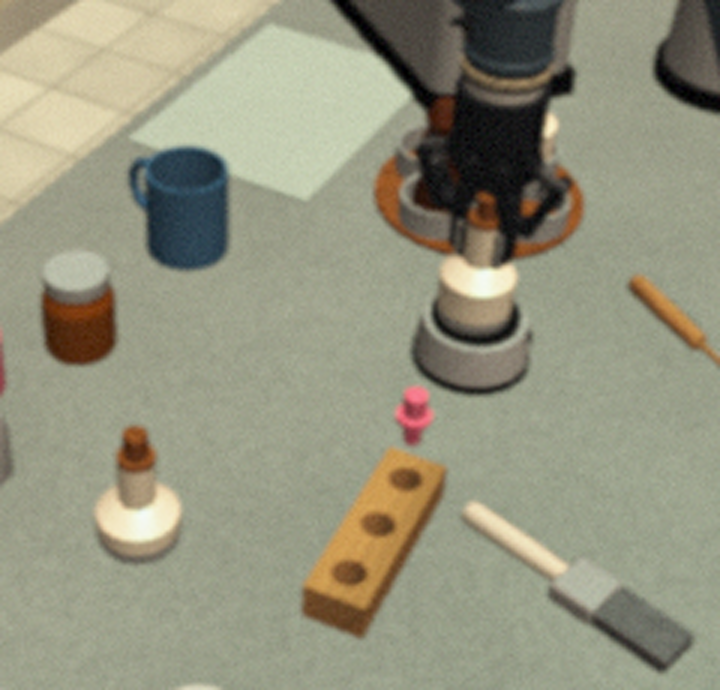

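```bash

python3 -m inch '[[1,[0,0,-0.3],[0,0,0]],[1,[0,0,-0.6],[0,0,0]],[1,[0,0.3,-1],[0,0,0]],[1,[-0.2,0.7,-1],[0,0,0]],[1,[-0.2,0.9,-1],[0,0,0]]]' 80
python3 -m inch '[[1,[-0.2,0.2,-0.3],[0,0,0]],[1,[-0.6,0.6,-0.3],[0,0,0]],[1,[-1,0.72,-0.3],[0,0,0]],[1,[-1,0.72,-0.3],[0,0,0]]]' 80
python3 -m inch '[[1,[-0.5,0,0],[0,0,0]],[1,[-1,0,0],[0,0,0]],[1,[-1,0,0],[0,0,0]],[1,[-1,0,0],[0,0,0]],[1,[-1,0,0],[0,0,0]]]' 80
python3 - <<'E'
from h import *
go(.6255,-.303,.0299)
p,d=snapshot("wrist"); cv2.imwrite('pics/w33.png',p)
E
```

```text
t: 49.65
tcp_pos: [0.565, -0.0738, 0.1751]
tool_rot: [0.708, 0.707, 0.002, 0.006]
force: [-0.6, -0.4, -4.2]
finger_gap: 0.335
t: 50.05
tcp_pos: [0.6343, -0.178, 0.2023]
tool_rot: [0.709, 0.705, -0.0, 0.005]
force: [-0.2, 0.5, -3.2]
finger_gap: 0.338
t: 50.55
tcp_pos: [0.6298, -0.2695, 0.2016]
tool_rot: [0.707, 0.707, 0.0, -0.001]
force: [-0.4, 0.0, -4.1]
finger_gap: 0.335
tcp [ 0.6298 -0.2695  0.2016] shift [-0.337 -0.041  1.716] turn [-0.0002 -0.0002 -0.0001] F [-0.4  0.  -4.1] gap 0.335 t 50.55
```

View pics/w33.png

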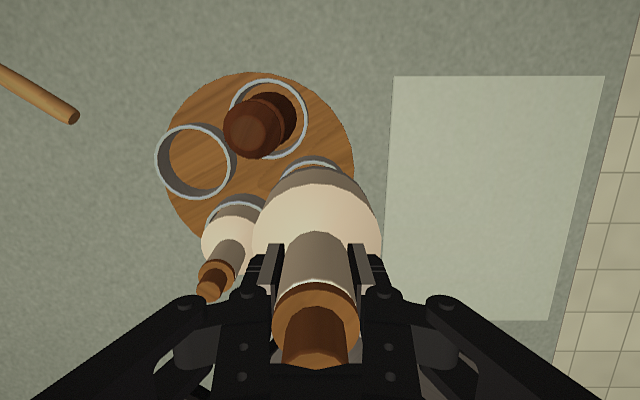

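```bash
python3 - <<'E'
from h import *
for n in("top","side"):
  W=cloud(n,np.load(f"pics/{n}0.npy")).reshape(-1,3)
  m=(W[:,2]>.02)&(W[:,0]>.55)&(W[:,0]<.85)&(W[:,1]<-.36)&(W[:,1]>-.5)
  Q=W[m]; 
  for y0 in (-.38,-.40,-.42,-.44,-.46,-.48):
    q=Q[abs(Q[:,1]-y0)<.01]; q=q[q[:,0]>.595]
    if len(q): print(n,y0,len(q),"xmin",q[:,0].min().round(3),"zmax",q[:,2].max().round(3))
E
```

```text
top -0.38 2 xmin 0.665 zmax 0.035
top -0.4 334 xmin 0.649 zmax 0.188
top -0.42 505 xmin 0.632 zmax 0.194
top -0.44 600 xmin 0.618 zmax 0.197
top -0.46 704 xmin 0.601 zmax 0.197
top -0.48 746 xmin 0.595 zmax 0.197
side -0.4 389 xmin 0.641 zmax 0.187
side -0.42 605 xmin 0.622 zmax 0.193
side -0.44 648 xmin 0.614 zmax 0.194
side -0.46 649 xmin 0.599 zmax 0.196
side -0.48 573 xmin 0.595 zmax 0.196
```

```bash

python3 -m inch '[[1,[-0.2,-0.04,0],[0,0,0]],[1,[-0.335,-0.04,0],[0,0,0]],[1,[-0.335,-0.04,0.2],[0,0,0]],[1,[-0.335,-0.04,0.4],[0,0,0]],[1,[-0.335,-0.04,0.4],[0,0,0]],[1,[-0.335,-0.04,0.4],[0,0,0]]]' 80
python3 -m inch '[[1,[0,0,0.3],[0,0,0]],[1,[0,0,0.6],[0,0,0]],[1,[0,0,0.8],[0,0,0]],[1,[0,0,0.8],[0,0,0]],[1,[0,0,0.8],[0,0,0]],[1,[0,0,0.8],[0,0,0]],[1,[0,0,0.8],[0,0,0]]]' 80
python3 - <<'E'
from h import *
go(.6255,-.303,.0299)
ci=camera_info("wrist"); p,d=snapshot("wrist"); cv2.imwrite('pics/w34.png',p); cv2.imwrite('pics/w34c.png',cv2.resize(p[0:250,130:430],None,fx=2.4,fy=2.4,interpolation=cv2.INTER_CUBIC))
for c in ((.6255,-.303),(.5033,-.267)): print(bb(c,ci))
E
```

```text
t: 51.2
tcp_pos: [0.6263, -0.3039, 0.1623]
tool_rot: [0.707, 0.707, -0.0, -0.0]
force: [0.2, 0.1, -3.1]
finger_gap: 0.335
t: 51.9
tcp_pos: [0.6277, -0.3046, 0.0848]
tool_rot: [0.707, 0.707, 0.0, 0.002]
force: [0.8, 0.3, -4.9]
finger_gap: 0.336
tcp [ 0.6277 -0.3046  0.0848] shift [ 0.017 -0.024  0.548] turn [ 0.0006  0.0004 -0.    ] F [ 0.8  0.3 -4.9] gap 0.336 t 51.9
(array([255.70507001, 141.88517729]), array([369.1954993 , 249.93790795]))
(array([67.24484369, 84.82736957]), array([188.24426941, 203.63247079]))
```

View pics/w34c.png

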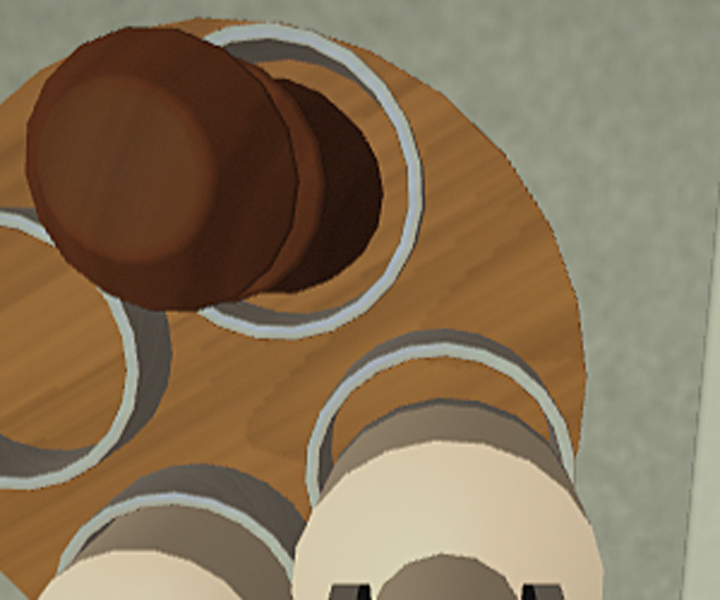

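```bash

python3 -m inch '[[1,[0.012,-0.02,0],[0,0,0]],[1,[0.012,-0.02,0.1],[0,0,0]],[1,[0.012,-0.02,0.17],[0,0,0]],[1,[0.012,-0.02,0.17],[0,0,0]],[1,[0.012,-0.02,0.17],[0,0,0]],[1,[0.012,-0.02,0.17],[0,0,0]]]' 80
python3 - <<'E'
from h import *
go(.6257,-.3033,.0299)
E
```

```text
t: 52.55
tcp_pos: [0.6245, -0.3026, 0.0653]
tool_rot: [0.707, 0.707, 0.0, 0.0]
force: [-0.7, -0.6, -3.3]
finger_gap: 0.337
tcp [ 0.6245 -0.3026  0.0653] shift [-0.007  0.012  0.354] turn [ 0.  0. -0.] F [-0.7 -0.6 -3.3] gap 0.337 t 52.55
```

```bash

python3 -m inch '[[1,[-0.006,0.01,0.03],[0,0,0]],[1,[-0.006,0.01,0.07],[0,0,0]],[1,[-0.006,0.01,0.11],[0,0,0]],[1,[-0.006,0.01,0.16],[0,0,0]],[1,[-0.006,0.01,0.16],[0,0,0]],[1,[-0.006,0.01,0.16],[0,0,0]]]' 80
python3 - <<'E'
from h import *
go(.6257,-.3033,.0299)
E
```

```text
t: 53.15
tcp_pos: [0.6251, -0.3029, 0.049]
tool_rot: [0.707, 0.707, -0.0, -0.0]
force: [0.2, -0.1, -3.9]
finger_gap: 0.33
tcp [ 0.6251 -0.3029  0.049 ] shift [-0.004  0.006  0.191] turn [-0.0001 -0.0001 -0.0001] F [ 0.2 -0.1 -3.9] gap 0.33 t 53.15
```

```bash

python3 -m inch '[[1,[0,0,0.05],[0,0,0]],[1,[0,0,0.1],[0,0,0]],[1,[0,0,0.15],[0,0,0]],[1,[0,0,0.19],[0,0,0]],[1,[0,0,0.2],[0,0,0]],[1,[0,0,0.2],[0,0,0]],[1,[0,0,0.2],[0,0,0]]]' 80
python3 -c "
from h import *
go(.6257,-.3033,.0299)"

```

```text
t: 53.85
tcp_pos: [0.6252, -0.303, 0.0299]
tool_rot: [0.707, 0.707, -0.0, -0.0]
force: [-1.9, 1.1, 2.1]
finger_gap: 0.334
tcp [ 0.6252 -0.303   0.0299] shift [-0.003  0.005  0.   ] turn [-0. -0. -0.] F [-1.9  1.1  2.1] gap 0.334 t 53.85
```

```bash

python3 -m inch '[[0,[0,0,0],[0,0,0]],[0,[0,0,0],[0,0,0]],[0,[0,0,0],[0,0,0]],[0,[0,0,0],[0,0,0]],[0,[0,0,-0.3],[0,0,0]],[0,[0,0,-0.7],[0,0,0]],[0,[0,0,-1],[0,0,0]],[0,[0,0,-1],[0,0,0]],[0,[0,0,-1],[0,0,0]]]' 80
python3 -m inch '[[0,[0,0,-0.4],[0,0,0]],[0,[0.5,0,-0.7],[0,0,0]],[0,[1,0,-0.7],[0,0,0]],[0,[1,0,-0.7],[0,0,0]]]' 80
python3 -m inch '[[0,[0.5,0,0],[0,0,0]],[0,[1,0,0],[0,0,0]],[0,[1,0,0],[0,0,0]]]' 80
python3 -m inch '[[0,[0.5,0,0],[0,0,0]],[0,[1,0,0],[0,0,0]],[0,[1,0,0],[0,0,0]]]' 80
python3 -m inch '[[0,[0.5,0,0],[0,0,0]],[0,[1,0,0],[0,0,0]],[0,[1,0,0],[0,0,0]]]' 80
python3 -m inch '[[-0.2,[0.5,0,0],[0,0,0]],[-0.2,[1,-0.2,0.4],[0,0,0]],[-0.2,[1,-0.2,0.4],[0,0,0]],[-0.2,[1,-0.2,0.4],[0,0,0]],[-0.2,[1,-0.2,0.4],[0,0,0]],[-0.2,[1,-0.2,0.4],[0,0,0]]]' 80
python3 - <<'E'
from h import *
go(.6007,.2838,.13)
p,d=snapshot("wrist"); cv2.imwrite('pics/w35.png',p)
p,d=snapshot("side"); cv2.imwrite('pics/s35.png',p)
E
```

```text
t: 54.75
tcp_pos: [0.6257, -0.3033, 0.1304]
tool_rot: [0.707, 0.707, 0.0, 0.001]
force: [-0.5, 0.5, -0.8]
finger_gap: 0.498
t: 55.15
tcp_pos: [0.6242, -0.1973, 0.1988]
tool_rot: [0.706, 0.708, 0.0, -0.002]
force: [-0.3, 0.2, -0.3]
finger_gap: 0.496
t: 55.45
tcp_pos: [0.6231, -0.0965, 0.1971]
tool_rot: [0.705, 0.709, -0.0, -0.004]
force: [-1.2, 0.1, -0.1]
finger_gap: 0.498
t: 55.75
tcp_pos: [0.6236, 0.0024, 0.1974]
tool_rot: [0.705, 0.709, -0.001, -0.003]
force: [-0.3, -1.2, -0.7]
finger_gap: 0.502
t: 56.05
tcp_pos: [0.6241, 0.1017, 0.1977]
tool_rot: [0.705, 0.709, -0.0, -0.002]
force: [0.1, -1.0, 0.1]
finger_gap: 0.499
t: 56.65
tcp_pos: [0.6072, 0.195, 0.1602]
tool_rot: [0.708, 0.706, 0.001, 0.001]
force: [0.2, -0.9, -0.0]
finger_gap: 0.6
tcp [0.6072 0.195  0.1602] shift [ 0.888 -0.067  0.302] turn [ 0.0004  0.0001 -0.0004] F [ 0.2 -0.9 -0. ] gap 0.6 t 56.65
```

View pics/w35.png

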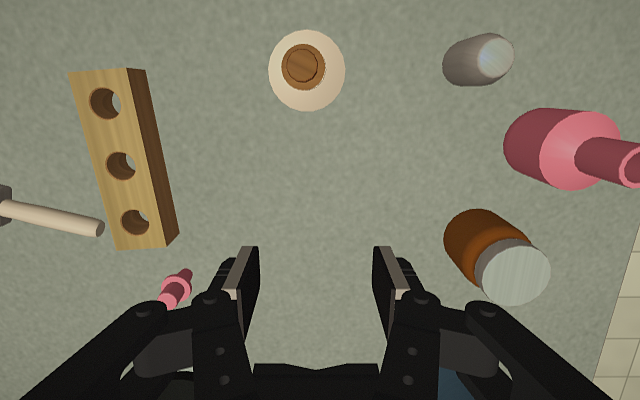

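View pics/s35.png

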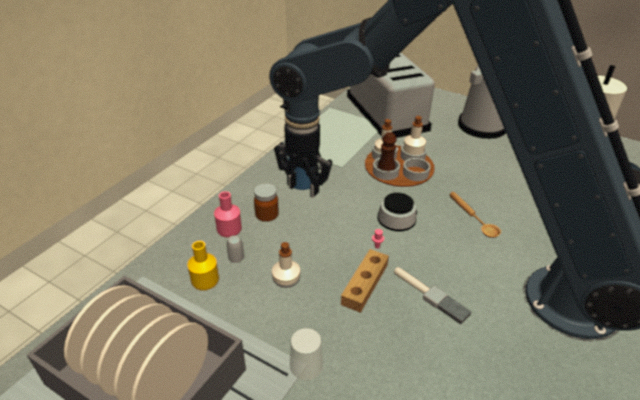

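Two bottles stand in wells. The short one's flange is at wrist px (303,66); move over it.

```bash

python3 - <<'E'
from h import *
print(ray("wrist",(303,66.5),.089))
E
python3 -m inch '[[-0.2,[0.5,-0.06,0],[0,0,0]],[-0.2,[0.885,-0.06,0],[0,0,0]],[-0.2,[0.885,-0.06,0.2],[0,0,0]],[-0.2,[0.885,-0.06,0.4],[0,0,0]],[-0.2,[0.885,-0.06,0.4],[0,0,0]],[-0.2,[0.885,-0.06,0.4],[0,0,0]],[-0.2,[0.885,-0.06,0.4],[0,0,0]]]' 80
python3 - <<'E'
from h import *
go(.6007,.2838,.008)
p,d=snapshot("wrist"); cv2.imwrite('pics/w36.png',p)
E
```

```text
[0.59856177 0.28460072 0.089     ]
t: 57.45
tcp_pos: [0.6009, 0.285, 0.1209]
tool_rot: [0.708, 0.707, 0.001, 0.001]
force: [-0.2, 0.1, 0.1]
finger_gap: 0.603
tcp [0.6009 0.285  0.1209] shift [-0.013 -0.005  1.129] turn [ 0.0004 -0.0001 -0.0002] F [-0.2  0.1  0.1] gap 0.603 t 57.45
```

View pics/w36.png

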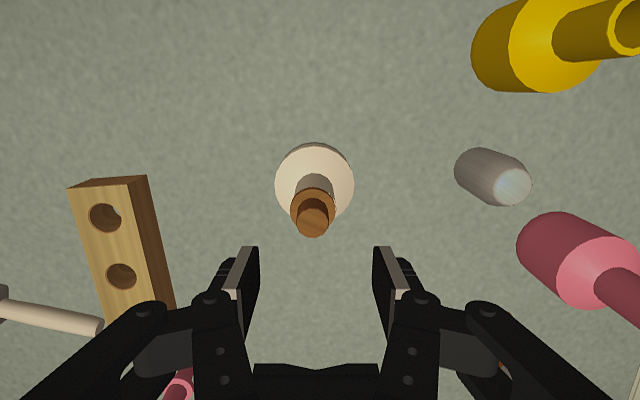

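```bash

python3 -m inch '[[-0.2,[-0.01,-0.01,0.3],[0,0,0]],[-0.2,[-0.01,-0.01,0.6],[0,0,0]],[-0.2,[-0.01,-0.01,0.85],[0,0,0]],[-0.2,[-0.01,-0.01,0.85],[0,0,0]],[-0.2,[-0.01,-0.01,0.85],[0,0,0]],[-0.2,[-0.01,-0.01,0.85],[0,0,0]]]' 80
python3 - <<'E'
from h import *
go(.6003,.2838,.0083)
E
```

```text
t: 58.1
tcp_pos: [0.6003, 0.2848, 0.0366]
tool_rot: [0.707, 0.707, 0.002, 0.001]
force: [1.0, -0.7, 0.1]
finger_gap: 0.597
tcp [0.6003 0.2848 0.0366] shift [-0.011 -0.001  0.283] turn [ 0.0006 -0.0002 -0.0001] F [ 1.  -0.7  0.1] gap 0.597 t 58.1
```

```bash

python3 -m inch '[[-0.2,[-0.008,0,0.15],[0,0,0]],[-0.2,[-0.008,0,0.275],[0,0,0]],[-0.2,[-0.008,0,0.275],[0,0,0]],[-0.2,[-0.008,0,0.275],[0,0,0]],[1,[-0.008,0,0.275],[0,0,0]],[1,[-0.008,0,0.275],[0,0,0]],[1,[-0.008,0,0.275],[0,0,0]],[1,[-0.008,0,0.275],[0,0,0]],[1,[-0.008,0,0.275],[0,0,0]]]' 80
python3 -c "
from h import *
go(.6003,.2838,.0083)"
python3 -m inch '[[1,[0,0,-0.2],[0,0,0]],[1,[0,0,-0.5],[0,0,0]],[1,[0,0,-1],[0,0,0]],[1,[0,0,-1],[0,0,0]],[1,[0,0,-1],[0,0,0]]]' 80
python3 - <<'E'
from h import *
go(.470,-.05,.13)
p,d=snapshot("wrist"); cv2.imwrite('pics/w37.png',p)
E
```

```text
t: 59.0
tcp_pos: [0.5992, 0.2839, 0.0074]
tool_rot: [0.707, 0.707, 0.001, 0.0]
force: [1.6, 0.4, 1.5]
finger_gap: 0.331
tcp [0.5992 0.2839 0.0074] shift [-0.001  0.011 -0.009] turn [ 0.0002 -0.0001 -0.0001] F [1.6 0.4 1.5] gap 0.331 t 59.0
t: 59.5
tcp_pos: [0.5984, 0.2836, 0.1076]
tool_rot: [0.707, 0.707, 0.0, 0.0]
force: [-0.3, 0.4, -4.0]
finger_gap: 0.331
tcp [0.5984 0.2836 0.1076] shift [-3.337 -1.283 -0.226] turn [ 0.0001 -0.     -0.    ] F [-0.3  0.4 -4. ] gap 0.331 t 59.5
```

View pics/w37.png

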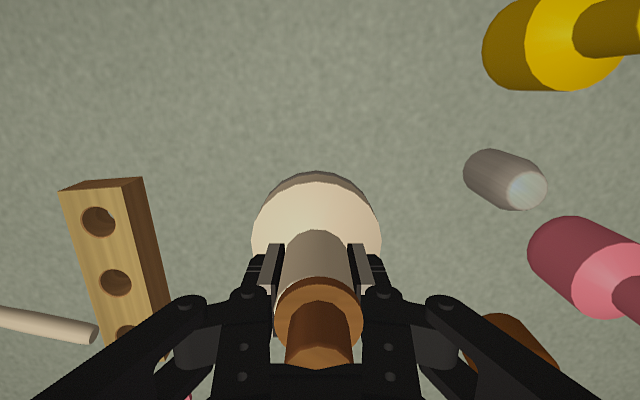

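```bash

python3 -m inch '[[1,[-0.5,-0.2,-0.1],[0,0,0]],[1,[-1,-0.4,-0.1],[0,0,0]],[1,[-1,-0.4,-0.1],[0,0,0]]]' 80
python3 -m inch '[[1,[-0.5,-0.2,0],[0,0,0]],[1,[-1,-0.4,0],[0,0,0]],[1,[-1,-0.4,0],[0,0,0]]]' 80
python3 -m inch '[[1,[-0.5,-0.2,0],[0,0,0]],[1,[-1,-0.4,0],[0,0,0]],[1,[-1,-0.4,0],[0,0,0]],[1,[-1,-0.4,0],[0,0,0]]]' 80
python3 -m inch '[[1,[-0.2,-0.05,0],[0,0,0]],[1,[-0.3,-0.08,0],[0,0,0]],[1,[-0.3,-0.08,0],[0,0,0]],[1,[-0.3,-0.08,0],[0,0,0]],[1,[-0.3,-0.08,0],[0,0,0]],[1,[-0.3,-0.08,0],[0,0,0]]]' 80
python3 - <<'E'
from h import *
go(.4695,-.05,.0594)
E
```

```text
t: 59.85
tcp_pos: [0.5522, 0.1792, 0.1138]
tool_rot: [0.708, 0.706, -0.006, -0.003]
force: [-0.8, 0.4, -4.5]
finger_gap: 0.331
t: 60.15
tcp_pos: [0.5133, 0.0802, 0.1146]
tool_rot: [0.709, 0.706, -0.004, -0.003]
force: [0.7, 1.0, -4.2]
finger_gap: 0.334
t: 60.55
tcp_pos: [0.4772, -0.0171, 0.1158]
tool_rot: [0.709, 0.706, -0.001, -0.001]
force: [-0.1, 0.5, -3.9]
finger_gap: 0.335
t: 61.15
tcp_pos: [0.4705, -0.0455, 0.1169]
tool_rot: [0.707, 0.707, 0.0, -0.0]
force: [0.2, 0.1, -3.4]
finger_gap: 0.332
tcp [ 0.4705 -0.0455  0.1169] shift [-0.045 -0.01   0.575] turn [-0.     -0.      0.0001] F [ 0.2  0.1 -3.4] gap 0.332 t 61.15
```

```bash

python3 -m inch '[[1,[-0.04,-0.01,0.2],[0,0,0]],[1,[-0.04,-0.01,0.4],[0,0,0]],[1,[-0.04,-0.01,0.48],[0,0,0]],[1,[-0.04,-0.01,0.53],[0,0,0]],[1,[-0.04,-0.01,0.57],[0,0,0]],[1,[-0.04,-0.01,0.585],[0,0,0]],[1,[-0.04,-0.01,0.585],[0,0,0]],[1,[-0.04,-0.01,0.585],[0,0,0]]]' 80
python3 -c "
from h import *
go(.4695,-.05,.0594)"
python3 -m inch '[[1,[0,0,0.01],[0,0,0]],[1,[0,0,0.025],[0,0,0]],[1,[0,0,0.025],[0,0,0]],[1,[0,0,0.025],[0,0,0]]]' 80

```

```text
t: 61.95
tcp_pos: [0.4688, -0.0498, 0.0593]
tool_rot: [0.707, 0.707, -0.0, -0.0]
force: [-2.3, 1.9, 5.3]
finger_gap: 0.332
tcp [ 0.4688 -0.0498  0.0593] shift [-0.002  0.007 -0.001] turn [-0.0001 -0.0001 -0.    ] F [-2.3  1.9  5.3] gap 0.332 t 61.95
t: 62.35
tcp_pos: [0.4689, -0.0499, 0.059]
tool_rot: [0.707, 0.707, 0.0, 0.0]
force: [-6.5, 4.7, 28.3]
finger_gap: 0.334
```

```bash

python3 -m inch '[[1,[0,0,0],[0,0,0]],[1,[0,0,0],[0,0,0]],[1,[0,0,0],[0,0,0]],[1,[0,0,0],[0,0,0]],[1,[0,0,0],[0,0,0]],[1,[0,0,0],[0,0,0]],[1,[0,0,0],[0,0,0]],[1,[0,0,0],[0,0,0]],[1,[0,0,0],[0,0,0]],[1,[0,0,0],[0,0,0]],[1,[0,0,0],[0,0,0]],[1,[0,0,0],[0,0,0]],[1,[0,0,0],[0,0,0]],[1,[0,0,0],[0,0,0]],[1,[0,0,0],[0,0,0]],[1,[0,0,0],[0,0,0]],[1,[0,0,0],[0,0,0]],[1,[0,0,0],[0,0,0]],[1,[0,0,0],[0,0,0]],[1,[0,0,0],[0,0,0]]]'
python3 - <<'E'
from h import *
p,d=snapshot("side"); cv2.imwrite('pics/s38.png',cv2.resize(p[100:330,240:480],None,fx=3,fy=3,interpolation=cv2.INTER_CUBIC))
E
```

```text
t: 64.35
tcp_pos: [0.4689, -0.0499, 0.059]
tool_rot: [0.707, 0.707, 0.0, 0.0]
force: [-6.9, 3.1, 27.6]
finger_gap: 0.329
```

View pics/s38.png

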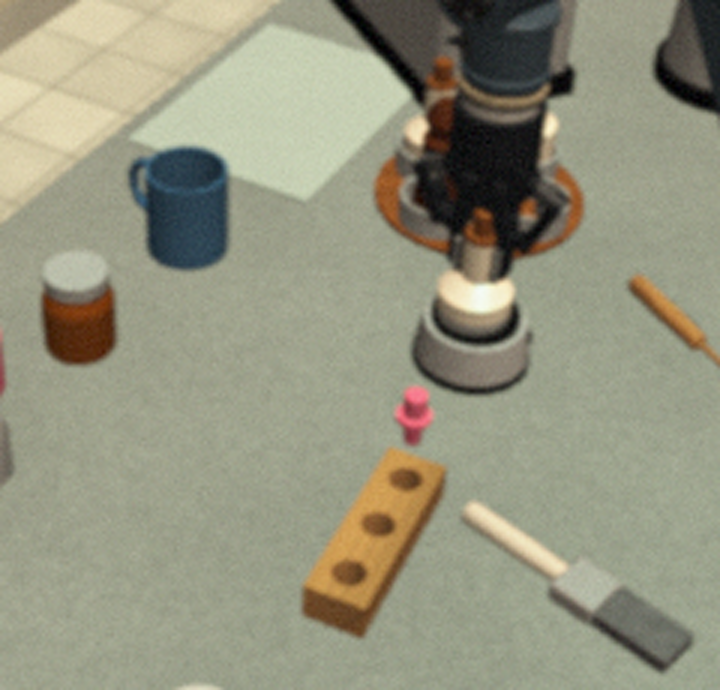

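```bash

python3 - <<'E'
from h import *
s=sense(); p,d=snapshot("wrist"); W=cloud("wrist",d)-s['tcp_pos']
m=(d<.25)&(W[...,2]>.05)
# dark pixels = gripper
g=m&(p.max(-1)<70)
for z0 in np.arange(.04,.2,.015):
    q=W[g&(abs(W[...,2]-z0)<.0075)]
    if len(q): print(round(z0,3),len(q),"x",q[:,0].min().round(3),q[:,0].max().round(3),"y",q[:,1].min().round(3),q[:,1].max().round(3))
W=cloud("top",np.load("pics/top0.npy")).reshape(-1,3)
q=W[(abs(W[:,0]-.582)<.04)&(abs(W[:,1]+.224)<.04)&(W[:,2]>.1)]
print(q.min(0),q.max(0))
E
```

```text
0.055 663 x -0.028 0.027 y 0.004 0.011
0.07 922 x -0.031 0.032 y -0.012 0.016
0.085 8251 x -0.05 0.049 y -0.014 0.016
0.1 11661 x -0.057 0.055 y -0.014 0.017
0.115 16648 x -0.062 0.061 y -0.004 0.018
0.13 1537 x -0.022 0.021 y 0.014 0.018
[ 0.55862794 -0.24013195  0.10002004] [ 0.6028656  -0.19820255  0.14800381]
```

```bash

python3 -m inch '[[1,[0,0,-0.3],[0,0,0]],[1,[0,0,-0.6],[0,0,0.02]],[1,[-0.3,0,-0.9],[0,0,0.04]],[1,[-0.7,0,-0.9],[0,0,0.055]],[1,[-1,0,-0.9],[0,0,0.055]],[1,[-1,0,-0.9],[0,0,0.055]],[1,[-1,0,-0.9],[0,0,0.055]]]' 80
python3 - <<'E'
from h import *
go(.5033,-.2672,.14,70)
E
```

```text
t: 65.15
tcp_pos: [0.4697, -0.1512, 0.1459]
tool_rot: [0.819, 0.574, 0.0, 0.0]
force: [0.4, 0.4, -3.7]
finger_gap: 0.334
tcp [ 0.4697 -0.1512  0.1459] shift [-0.976  0.711  0.06 ] turn [ 0.0002 -0.      0.0002] F [ 0.4  0.4 -3.7] gap 0.334 t 65.15
```

```bash

python3 -m inch '[[1,[-0.4,0.3,0],[0,0,0]],[1,[-0.8,0.6,0],[0,0,0]],[1,[-0.975,0.71,0.2],[0,0,0]],[1,[-0.975,0.71,0.6],[0,0,0]],[1,[-0.975,0.71,0.8],[0,0,0]],[1,[-0.975,0.71,0.8],[0,0,0]],[1,[-0.975,0.71,0.8],[0,0,0]],[1,[-0.975,0.71,0.8],[0,0,0]]]' 80
python3 - <<'E'
from h import *
go(.5033,-.2672,.0134,70)
ci=camera_info("wrist"); p,d=snapshot("wrist"); cv2.imwrite('pics/w39.png',p)
print(bb((.5033,-.2672),ci))
E
```

```text
t: 65.95
tcp_pos: [0.5044, -0.2663, 0.0673]
tool_rot: [0.818, 0.575, 0.0, 0.001]
force: [0.1, -0.3, -4.2]
finger_gap: 0.33
tcp [ 0.5044 -0.2663  0.0673] shift [-0.012 -0.009  0.539] turn [0.0005 0.0002 0.0007] F [ 0.1 -0.3 -4.2] gap 0.33 t 65.95
(array([253.3831313 , 150.79782208]), array([374.95148666, 265.30554116]))
```

View pics/w39.png

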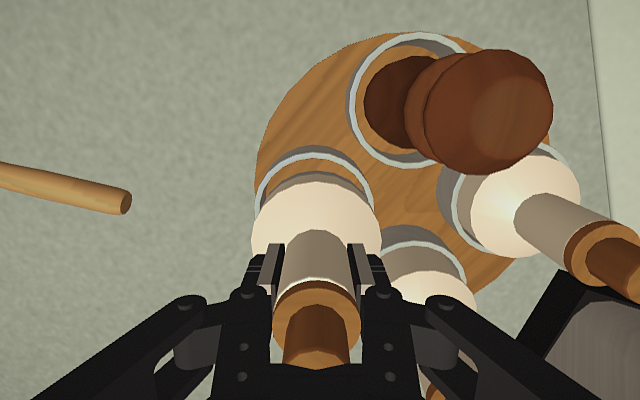

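```bash

python3 -m inch '[[1,[-0.012,-0.009,0],[0,0,0]],[1,[-0.012,-0.009,0.08],[0,0,0]],[1,[-0.012,-0.009,0.15],[0,0,0]],[1,[-0.012,-0.009,0.15],[0,0,0]],[1,[-0.012,-0.009,0.15],[0,0,0]],[1,[-0.012,-0.009,0.15],[0,0,0]]]' 80
python3 - <<'E'
from h import *
go(.5033,-.2672,.0134,70)
E
```

```text
t: 66.6
tcp_pos: [0.5019, -0.267, 0.0508]
tool_rot: [0.818, 0.575, 0.0, -0.0]
force: [-0.6, -0.0, -3.2]
finger_gap: 0.331
tcp [ 0.5019 -0.267   0.0508] shift [0.003 0.014 0.374] turn [-0.     -0.      0.0005] F [-0.6 -0.  -3.2] gap 0.331 t 66.6
```

```bash

python3 -m inch '[[1,[0.003,0.012,0.03],[0,0,0]],[1,[0.003,0.012,0.07],[0,0,0]],[1,[0.003,0.012,0.11],[0,0,0]],[1,[0.003,0.012,0.17],[0,0,0]],[1,[0.003,0.012,0.17],[0,0,0]],[1,[0.003,0.012,0.17],[0,0,0]]]' 80
python3 - <<'E'
from h import *
go(.5033,-.2672,.0134,70)
E
```

```text
t: 67.2
tcp_pos: [0.5029, -0.2669, 0.0335]
tool_rot: [0.818, 0.575, -0.0, -0.0]
force: [-0.3, -0.7, -3.5]
finger_gap: 0.334
tcp [ 0.5029 -0.2669  0.0335] shift [-0.001  0.005  0.201] turn [-0.0001 -0.      0.0005] F [-0.3 -0.7 -3.5] gap 0.334 t 67.2
```

```bash

python3 -m inch '[[1,[0,0,0.05],[0,0,0]],[1,[0,0,0.1],[0,0,0]],[1,[0,0,0.15],[0,0,0]],[1,[0,0,0.2],[0,0,0]],[1,[0,0,0.21],[0,0,0]],[1,[0,0,0.21],[0,0,0]],[1,[0,0,0.21],[0,0,0]]]' 80
python3 - <<'E'
from h import *
go(.5033,-.2672,.0134,70)
E
```

```text
t: 67.9
tcp_pos: [0.5031, -0.2671, 0.0133]
tool_rot: [0.818, 0.575, 0.0, 0.0]
force: [-0.2, 0.6, 3.7]
finger_gap: 0.334
tcp [ 0.5031 -0.2671  0.0133] shift [-0.     0.002 -0.001] turn [0.     0.     0.0005] F [-0.2  0.6  3.7] gap 0.334 t 67.9
```

```bash

python3 -m inch '[[0.1,[0,0,0],[0,0,0]],[0.1,[0,0,0],[0,0,0]],[0.1,[0,0,0],[0,0,0]],[0.1,[0,0,0],[0,0,0]],[0.1,[0,0,-0.2],[0,0,0]],[0.1,[0,0,-0.5],[0,0,0]],[0.1,[0,0,-1],[0,0,0]],[0.1,[0,0,-1],[0,0,0]],[0.1,[0,0,-1],[0,0,0]]]' 80
python3 -m inch '[[0.1,[0,0,-0.5],[0,0,0]],[0.1,[0,0,-1],[0,0,0]],[0.1,[0,0,-1],[0,0,0]],[0.1,[-0.5,0,-1],[0,0,0]],[0.1,[-0.9,0.3,-1],[0,0,0]],[0.1,[-0.9,0.3,-1],[0,0,0]],[0.1,[-0.9,0.3,-1],[0,0,0]],[0.1,[-0.9,0.3,-1],[0,0,0]]]' 80
python3 - <<'E'
from h import *
ci=camera_info("wrist"); p,d=snapshot("wrist"); cv2.imwrite('pics/w40.png',p)
for n,c,h in (("B",(.5467,-.3462),.116),("A",(.6257,-.3033),.1),("C",(.5033,-.2672),.084)):
    print(n,"flange top predicted",[x.round(0) for x in bb(c,ci,r=.015,h=h+.006+.005)], "grip top",[x.round(0) for x in bb(c,ci,r=.01,h=h+.006+.027)])
p,d=snapshot("side"); cv2.imwrite('pics/s40.png',p); cv2.imwrite('pics/s40c.png',cv2.resize(p[90:200,345:455],None,fx=5.4,fy=5.4,interpolation=cv2.INTER_CUBIC))
W=cloud("wrist");
E
```

```text
t: 68.8
tcp_pos: [0.5039, -0.2677, 0.1143]
tool_rot: [0.818, 0.575, 0.0, 0.002]
force: [0.3, 0.6, -0.3]
finger_gap: 0.45
t: 69.6
tcp_pos: [0.4998, -0.3602, 0.211]
tool_rot: [0.818, 0.575, -0.0, -0.002]
force: [-0.1, 0.3, 0.4]
finger_gap: 0.45
B flange top predicted [array([348., 131.]), array([386., 170.])] grip top [array([357., 142.]), array([385., 170.])]
A flange top predicted [array([427.,  38.]), array([467.,  80.])] grip top [array([444.,  41.]), array([473.,  72.])]
C flange top predicted [array([263.,  51.]), array([300.,  90.])] grip top [array([265.,  55.]), array([292.,  84.])]
```

View pics/w40.png

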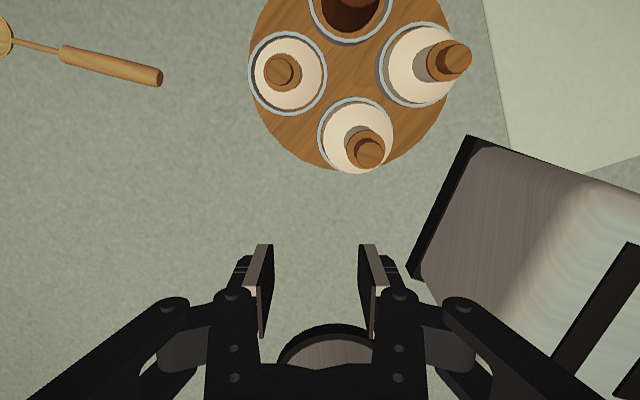

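View pics/s40c.png

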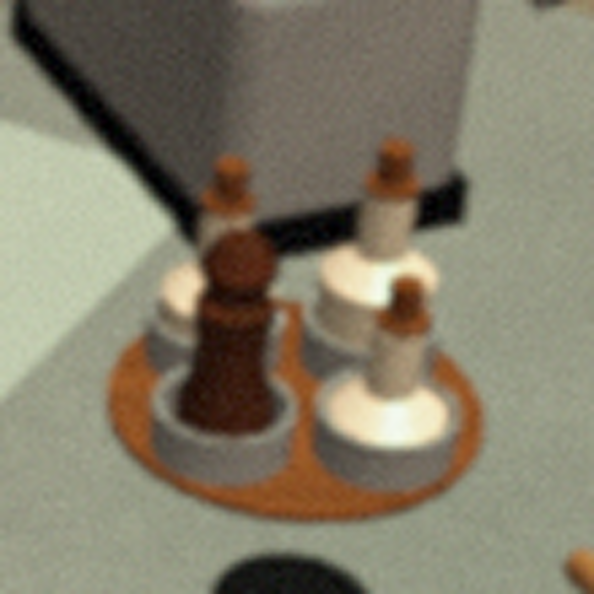

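View pics/s40.png

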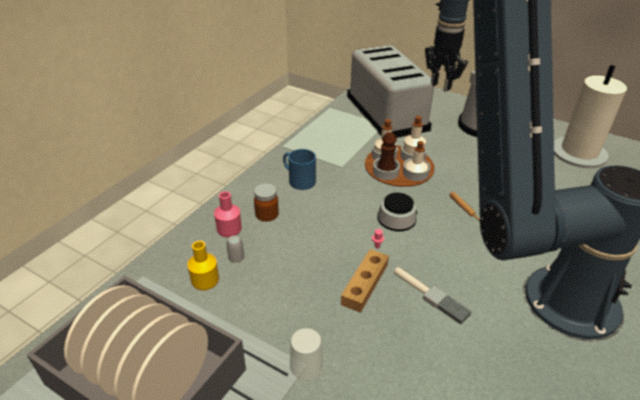

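```bash

python3 - <<'E'
from h import *
print(sense()['qd'].round(3))
W=cloud("wrist")
for n,(u,v),z in (("tall",(370,156),.149),("mid",(457,57),.133),("short",(278,69),.117)):
    q=W[v-5:v+6,u-5:u+6].reshape(-1,3); print(n,np.median(q,0).round(4),"expected z",z)
E
```

```text
[-0.    -0.008 -0.008 -0.003 -0.002  0.001]
tall [ 0.5469 -0.3459  0.1494] expected z 0.149
mid [ 0.6261 -0.3033  0.1336] expected z 0.133
short [ 0.5039 -0.2669  0.1172] expected z 0.117
```

All three match within a millimetre. The gripper is clear and at rest, so I'm handing in.

```bash
python3 -c "
from station import *
print(sign_off())"
```

```text
the job is handed in; nothing more can be done
None
```

The job is handed in at about 70 s. All three bottles (tall, mid, short) are stoppered, mixed in order from tallest to shortest, and standing in the three empty caddy wells. The sign-off gives no verdict, so the results below are from my own checks.

- **Stoppers:** all three brown stoppers were pushed home with 28–39 N. The flanges sit on the rims in the pictures, and no spare stopper was left over.
- **Mixing:** each bottle was pressed until the pad bottomed out (27–37 N) and held there for 2 s.
- **Final position:** the stopper tops measured 149.4, 133.6 and 117.2 mm high, against 149, 133 and 117 mm expected. Each was within 1 mm of its well centre by the wrist camera. The pepper mill and the other kitchen things show no shift in the side pictures.

**What failed or disagreed:**
- The reported tool height did not match the cameras. The fingertips really sit about 4 cm higher than the reading, so my first grasp closed on air above the stopper. I corrected for this afterwards.
- The overhead camera's positions were about 3–6 mm off from the wrist camera's. I used the wrist camera, and the grasps agreed with it.
- The short bottle was knocked aside early on, so I measured its position again before stoppering it.

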